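# Load the bench shaker with hexagonal sample bottles

## Task

Change over the bench shaker: take the finished red-capped bottle out of its tray and stand it upright in the steel tray, slide the yellow clamp bar back, and stand all the blue-capped hexagonal bottles upright in the shaker's tray, close-packed like a honeycomb with flat faces touching, so that every bottle touches at least two others and the pack touches the fixed end fence opposite the clamp bar. Slide the clamp bar up against the pack so that nothing can rattle, and only then push the grey speed slider up from zero until its white line is level with the orange marker. Leave the test-tube rack and the brown dropper vial behind the work undisturbed.

Things in the scene. Friction and masses are not known exactly. Their poses are not given: they have to be found in the camera images.
- shaker: blue reciprocating bench shaker, 156 (x) by 268 (y) by 52 mm high housing, fixed to the bench and at rest. Origin under its centre; x points away from the robot when it stands square, y towards its fixed fence (left), z up. On top an aluminium tray with a black rubber mat: clear inner width 129 mm along x (side walls at x = +-64.5 mm, their tops 22 mm above the mat), mat 64 mm above the bench. Its right end is a control deck, 52 mm above the bench.
- fence (a point): middle of the flat inner face of the fixed end fence, at mat height (fence 30 mm high above the mat, flat, spans the tray's width). Axes as the shaker's; the tray extends from here towards -y.
- tray_floor (a point): point on top of the rubber mat, on the tray's centre line, 85 mm from the fence. Axes as the shaker's.
- clamp_bar (a joint): position of the yellow clamp bar along the tray in m: 0 = slid fully back (its face 170 mm from the fence), grows towards the fence, up to 0.15. It stays where it is left; sliding it takes about 3 N plus the push on the bottles.
- clamp_face (a point): middle of the clamp bar's flat front face (the one towards the fence, 125 mm wide, reaching 35 mm above the mat), at mat height. Axes as the shaker's.
- clamp_handle (a point): centre of the top of the clamp bar's black upright handle: 16 mm along the shaker's x, 24 mm along its y (from 12 mm behind this point to 12 mm before it; the bar's front face is 12 mm ahead of this point), 34 mm tall above the bar; the top is 69 mm above the mat.
- speed (a joint): position of the grey speed slider in m: 0 = stop, at the end nearest the robot, grows along the shaker's +x to 0.06. It stays where it is left; about 1.5 N moves it.
- speed_grip (a point): centre of the top of the speed slider's cap (20 mm along the shaker's x, 16 mm along its y, 29 mm tall, from 7 mm to 36 mm above the deck; the white line is across its middle). Axes as the shaker's.
- marker_tip (a point): the orange set-point marker (4 mm high) beside the slider's slot on the right, at deck height; the slider is set right when it has the same x in the shaker's frame as this point. The marker is stiff and stays where it is.
- out_tray: steel tray for finished samples, 120 (x) by 110 (y) by 18 mm, walls 3 mm, floor 3 mm thick, fixed to the bench, on the left. Origin under its centre. Close behind it, and to the left of the further bottles, stands the large grey sieve shaker (housing 205 mm high, clamp rings above): keep the gripper clear of it.
- finished: sample bottle of off-white plastic with a hexagonal body and a red screw cap: body 50 mm across flats, 56 mm across corners, straight sides to 41 mm, then a shoulder sloping in to 50 mm; cap round, 20 mm diameter, from 50 mm up to 82 mm; about 130 g. Origin at the centre of its underside, z up through the cap; flat faces look along its +x (the labelled face) and every 60 degrees from there. Stands in the shaker's tray at the start; its run is over.
- bottle_1: sample bottle of off-white plastic with a hexagonal body and a blue screw cap: body 50 mm across flats, 56 mm across corners, straight sides to 41 mm, then a shoulder sloping in to 50 mm; cap round, 20 mm diameter, from 50 mm up to 82 mm; about 130 g. Origin at the centre of its underside, z up through the cap; flat faces look along its +x (the labelled face) and every 60 degrees from there. Waits on the bench at the start. Of the five blue-capped bottles some may be absent.
- bottle_2: sample bottle of off-white plastic with a hexagonal body and a blue screw cap: body 50 mm across flats, 56 mm across corners, straight sides to 41 mm, then a shoulder sloping in to 50 mm; cap round, 20 mm diameter, from 50 mm up to 82 mm; about 130 g. Origin at the centre of its underside, z up through the cap; flat faces look along its +x (the labelled face) and every 60 degrees from there. Waits on the bench at the start. Of the five blue-capped bottles some may be absent.
- bottle_3: sample bottle of off-white plastic with a hexagonal body and a blue screw cap: body 50 mm across flats, 56 mm across corners, straight sides to 41 mm, then a shoulder sloping in to 50 mm; cap round, 20 mm diameter, from 50 mm up to 82 mm; about 130 g. Origin at the centre of its underside, z up through the cap; flat faces look along its +x (the labelled face) and every 60 degrees from there. Waits on the bench at the start. Of the five blue-capped bottles some may be absent.
- bottle_4: sample bottle of off-white plastic with a hexagonal body and a blue screw cap: body 50 mm across flats, 56 mm across corners, straight sides to 41 mm, then a shoulder sloping in to 50 mm; cap round, 20 mm diameter, from 50 mm up to 82 mm; about 130 g. Origin at the centre of its underside, z up through the cap; flat faces look along its +x (the labelled face) and every 60 degrees from there. Waits on the bench at the start. Of the five blue-capped bottles some may be absent.
- bottle_5: sample bottle of off-white plastic with a hexagonal body and a blue screw cap: body 50 mm across flats, 56 mm across corners, straight sides to 41 mm, then a shoulder sloping in to 50 mm; cap round, 20 mm diameter, from 50 mm up to 82 mm; about 130 g. Origin at the centre of its underside, z up through the cap; flat faces look along its +x (the labelled face) and every 60 degrees from there. Waits on the bench at the start. Of the five blue-capped bottles some may be absent.
- dissecting_microscope: black dissecting microscope, 385 mm tall on a round base of 170 mm, standing fixed on the bench between the waiting bottles and the shaker: carry things round or over it. Origin under its centre.
- rack: wooden rack with four test tubes, 55x150x132 mm, behind the bottles to the left; not part of the job. Origin under its centre.
- vial_a: small brown dropper vial with black top, 27x27x89 mm, behind the shaker; not part of the job. Origin under its centre.

How it is judged:
By the outcome, as a careful person would: the job done as asked, in the order asked, and still so for the second after the job is handed in, with the robot touching nothing.
Of bottle_1, bottle_2, bottle_3, bottle_4, bottle_5 only 3 to 5 are there at a start; the rules pass over those that are not, and their reading is None.
At some moment in a run one of bottle_1, bottle_2, bottle_3, bottle_4, bottle_5 may be knocked a few centimetres aside while the robot is not near it.
It also fails if it takes over 210 s, if anything falls off the work surface, if the arm or the gripper's body presses on something with over 40 N, if the wrist force passes 120 N, or if a joint passes its speed limit or range.

## Robot

A 7-joint arm with a two-finger parallel gripper is mounted at the origin on a cart in front of the work surface, level with it; the furniture and walls round the work are solid. World frame = base frame: x ahead of the robot, y to its left, z up, the work surface at z = 0. Lengths are in m, angles in rad, forces in N, time in s.
With the tool pointing down it reaches from about 0.425 to 0.875 m from the base axis. Payload 4.7 kg.
Tool frame: the origin (TCP) lies at the centre of the arm's flange, where the gripper is bolted on; the fingertips stand 182 mm ahead of it and the grasp point (between the pads) lies ahead of it (ctrl.hold_point_z is the z of the grasp point in the tool frame, in m); z points along the fingers, y is the direction in which the jaws open and shut (so a half turn about z gives the same grasp; the last joint's range is limited). The gripper opens to 87 mm and grips with 3 to 60 N. Pads are 19 mm wide; open, the fingers measure 117 mm over their backs; the gripper's body (75 mm by 190 mm) begins 51 mm behind the grasp point.
Start: joints at [-1.298, 0.321, -0.07, 1.45, 0.023, 1.371, -0.057], TCP at [0.166, 0.628, 0.405] pointing down, gripper open.
Joint ranges: [-2.86, 2.86], [-0.3, 2.09], [-1.38, 1.24], [0.06, 2.45], [-1.56, 4.7], [0.09, 2.05], [-2.69, 2.69]. Speed limits (rad/s): [2.57, 2.57, 3.14, 3.14, 3.14, 3.14, 3.14].

## Interface

Orientations are given as a rotation vector (axis times angle).
In Python, from bench import get_state, imaging, workorder, ctrl gives the robot as it stands.
- The arm moves only by the tool step_arm, never from a script. Its argument "increments" is a list of rows, each an object of numbers: "claw": the opening, from 0 (shut) to 1 (fully open); "tx", "ty", "tz": the shift along the tool's x, y, z in m; "spin": the turn about the tool's z in degrees. A call has 1 to 8 rows; each row is the pose to reach, as a shift and turn from the pose commanded when the call began, along the tool's axes at that moment; what a row does not reach only later rows make up. A row lasts 1/12 s, in which the tool goes at most 41.7 mm and 7.16 degrees, less where a joint would pass 70% of its speed; a pose out of reach is approached as far as the arm can. A call with a gripper value outside its range is refused whole. The fingers move at their own pace and stop on an object; "force" is the grip in N (left out, the last holds). Time passes only in rows, so rows that repeat a pose let the fingers close. It gives the time, the measured TCP pose, the force and the opening at its end, in the units of the state.
- get_state(): the state, without advancing time (a new reading comes with each control period).
- imaging.get_image(name): name is "scene" or "top" or "wrist"; returns the picture (400x640x3 uint8, blue, green, red); there is no depth.
- imaging.camera_params(name): a dict with "intrinsics" (3x3 intrinsics, pixels), "distortion" ([k1, k2, p1, p2, k3] as OpenCV has them; the pictures are not rectified), "camera_from_world" (4x4, takes a point from world to camera coordinates). Camera axes: x right, y down, z forward; pixel columns grow to the right and rows downward; lengths in m; the calibration is good to about 2 mm. A picture is of the moment at which its call begins: read the wrist's pose just before it. camera_params takes no time and is no camera call; for the wrist camera it gives the pose at the moment of the call.
- workorder.close_job(): hands the job in, once; it reports no verdict.
The state is a dict: "time": time; "joint_positions": joint angles; "qd": joint speeds; "joint_torque": joint torques, N m; "position": TCP position; "tool_rot": TCP orientation; "ft_force": force on the tool from outside, world axes, zero at the start; "torque": the same for the moment, N m; "grip_width": opening from 0.0 (shut) to 1.0 (fully open).
Only numpy, scipy, OpenCV 4.12 (cv2) and the standard library are available. Lean on these libraries where they do the work, as an engineer would, in place of code of your own. Each camera call takes 0.05 s, during which the arm holds its last target. There are 200 camera calls.

## Working session

There is one attempt and no reset: what is moved stays moved. The work goes in short steps, Python scripts to look and compute and a tool call to move; the robot and the scene stay as the last step left them, time stands still between calls to the robot, and variables do not carry over. Pictures are saved under pics/ and viewed, on a budget of 14 in all, crops included, one or two more only if the job needs it, and the job is handed in when it is done.

Besides the shell and the picture viewer there is one more tool, called after "Call:" by a JSON object that holds its "op" and its "data", one argument or row to a line. step_arm: Moves the arm, as the interface text tells. Its arguments: {"type":"object","properties":{"increments":{"type":"array"},"force":{"type":"number"}},"required":["increments"]}

```bash
ls; mkdir -p pics
python3 - <<'E'
from bench import get_state, imaging, workorder, ctrl
import cv2
print(get_state()); print(ctrl.hold_point_z)
for n in ("scene","top"):
    cv2.imwrite(f"pics/{n}0.png", imaging.get_image(n))
    p=imaging.camera_params(n); print(n,p)
print(imaging.camera_params("wrist"))
E
```

```text
pics
{'time': 0.0, 'joint_positions': array([-1.2979284 ,  0.3218303 , -0.0700563 ,  1.45170313,  0.02261492,
        1.37080155, -0.05691653]), 'qd': array([-0.00169026, -0.00064067,  0.00183509,  0.00125564,  0.00050523,
       -0.00122589, -0.00025682]), 'joint_torque': array([-4.54745259e-04, -4.91271079e+01, -4.04367289e-01, -3.12540793e+01,
       -6.41605980e-02,  4.32964310e-02,  1.59189367e-04]), 'position': array([0.16632317, 0.62813928, 0.40364209]), 'tool_rot': array([-4.05336268e-01, -3.11520241e+00,  3.06556049e-03]), 'ft_force': array([-0.74081251,  0.47329731,  0.14496976]), 'torque': array([0.02225012, 0.02256449, 0.00893326]), 'grip_width': 1.0026158198628945}
0.1635
scene {'intrinsics': array([[487.38408755,   0.        , 310.98747138],
       [  0.        , 487.38408755, 198.66449761],
       [  0.        ,   0.        ,   1.        ]]), 'distortion': array([-0.13786083,  0.        ,  0.        ,  0.        ,  0.        ]), 'camera_from_world': array([[-0.89796039, -0.43982091,  0.01499037,  0.50195244],
       [-0.20116776,  0.37994173, -0.90287088,  0.20186929],
[... 478 characters left out ...]
0.99611255,  0.01057559, -0.08745256,  0.57329306],
       [ 0.08737977, -0.00716115, -0.99614933,  1.42867607],
       [ 0.        ,  0.        ,  0.        ,  1.        ]])}
{'intrinsics': array([[284.78658554,   0.        , 322.67666256],
       [  0.        , 284.78658554, 198.42468231],
       [  0.        ,   0.        ,   1.        ]]), 'distortion': array([-0.00663698,  0.        ,  0.        ,  0.        ,  0.        ]), 'camera_from_world': array([[ 0.25732514,  0.966323  , -0.00190747, -0.64863501],
       [ 0.92034075, -0.24447776,  0.30529253, -0.03626436],
       [ 0.29454486, -0.08031497, -0.9522567 ,  0.39339928],
       [ 0.        ,  0.        ,  0.        ,  1.        ]])}
```

View pics/top0.png

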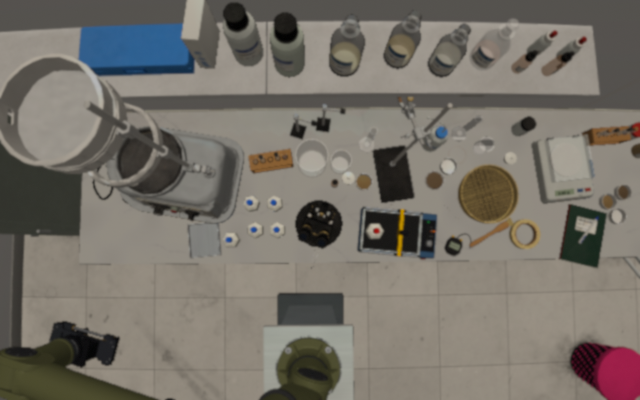

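View pics/scene0.png

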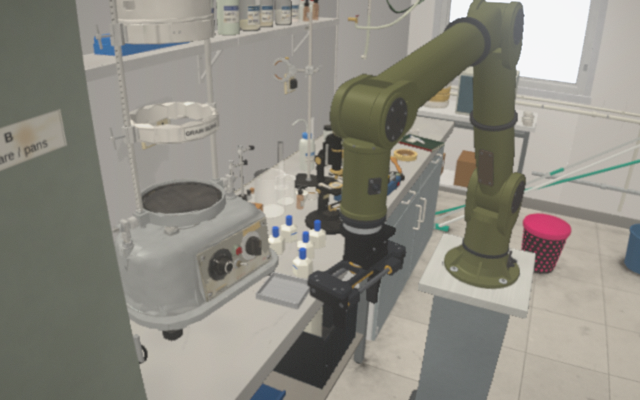

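The top view shows five blue caps at pixels (251,203), (274,203), (255,229), (277,229) and (231,239). The red cap is at (375,231) in the shaker, the clamp bar near column 401, the steel tray at (204,240) and the microscope at (318,223). The scene view shows the bottles upright and the arm at the left.

```bash
cat > h.py <<'E'
import numpy as np, cv2
from scipy.spatial.transform import Rotation as Rn
from bench import get_state, imaging, workorder, ctrl
HP=ctrl.hold_point_z
def cast(P,uv,z):
    uv=np.asarray(uv,float).reshape(-1,1,2)
    n=cv2.undistortPoints(uv,P["intrinsics"],P["distortion"]).reshape(-1,2)
    T=P["camera_from_world"];R=T[:3,:3];c=-R.T@T[:3,3]
    d=np.c_[n,np.ones(len(n))]@R
    return c+d*((z-c[2])/d[:,2])[:,None]
def proj(P,X):
    T=P["camera_from_world"]
    return cv2.projectPoints(np.asarray(X,float).reshape(-1,3),cv2.Rodrigues(T[:3,:3])[0],T[:3,3],P["intrinsics"],P["distortion"])[0].reshape(-1,2)
def shot(name,save=None):
    P=imaging.camera_params(name);im=imaging.get_image(name)
    if save: cv2.imwrite(f"pics/{save}.png",im)
    return P,im
RANGES=dict(blue=[((100,120,60),(125,255,255))],red=[((0,130,60),(8,255,255)),((172,130,60),(180,255,255))],yellow=[((18,130,80),(35,255,255))],orange=[((8,150,100),(18,255,255))])
def blobs(im,col,amin=15):
    hsv=cv2.cvtColor(im,cv2.COLOR_BGR2HSV)
    m=sum(cv2.inRange(hsv,a,b) for a,b in RANGES[col]).astype(np.uint8)
    n,l,s,c=cv2.connectedComponentsWithStats(m)
    return [(c[i].round(1),s[i]) for i in range(1,n) if s[i,4]>=amin]
def tool():
    s=get_state();R=Rn.from_rotvec(s["tool_rot"]).as_matrix();return np.array(s["position"]),R,s
def yaw(R): return np.degrees(np.arctan2(R[0,1]*-1,R[1,1])) # 0 = tool y along world +y
def delta(x,y,z_grasp,yw=None):
    """tool-frame shift for grasp point at world xyz; spin to tool yaw yw (deg)"""
    p,R,s=tool(); t=np.array([x,y,z_grasp+HP])-p
    d=R.T@t; sp=None if yw is None else -((yw-yaw(R)+90)%180-90)
    return d.round(4),sp
E
python3 - <<'E'
from h import *
P=imaging.camera_params("top");im=cv2.imread("pics/top0.png")
for c,z in(("blue",.082),("red",.146),("yellow",.099),("orange",.056)):
    for ce,s in blobs(im,c,6): 
        if 180<ce[0]<460 and 120<ce[1]<270: print(c,ce,s[4],cast(P,[ce],z)[0].round(3))
for n,uv,z in(("microscope",(318,223),0),("tray",(204,240),.018),("shaker corners",[(362,208),(438,214),(436,258),(360,252)],.06),("rack",(271,160),.1),("vial",(398,260),0)): print(n,cast(P,uv,z).round(3))
p,R,s=tool();print(p,yaw(R),R.round(3))
E
```

```text
blue [440.8 132.4] 78 [ 0.82  -0.474  0.082]
blue [249.2 202.2] 16 [0.582 0.193 0.082]
blue [273.2 202.4] 14 [0.58  0.111 0.082]
blue [429.5 217.2] 40 [ 0.524 -0.422  0.082]
blue [253.2 229.4] 16 [0.489 0.179 0.082]
blue [276.1 229.5] 15 [0.488 0.102 0.082]
blue [228.2 239.4] 16 [0.456 0.264 0.082]
blue [426.2 253.7] 42 [ 0.4   -0.407  0.082]
red [376.  230.5] 20 [ 0.479 -0.228  0.146]
yellow [363.1 181.5] 23 [ 0.646 -0.195  0.099]
yellow [401.2 220. ] 117 [ 0.514 -0.321  0.099]
yellow [399.3 244.3] 117 [ 0.433 -0.312  0.099]
orange [272.5 162.2] 407 [0.724 0.116 0.056]
orange [252.  157.5] 6 [0.742 0.188 0.056]
microscope [[ 0.512 -0.041  0.   ]]
tray [[0.455 0.364 0.018]]
shaker corners [[ 0.56  -0.194  0.06 ]
 [ 0.536 -0.459  0.06 ]
 [ 0.384 -0.447  0.06 ]
 [ 0.408 -0.184  0.06 ]]
rack [[0.723 0.117 0.1  ]]
vial [[ 0.376 -0.327  0.   ]]
[0.1663191  0.62817216 0.4037907 ] -14.825056424285322 [[-0.967  0.256 -0.   ]
 [ 0.256  0.967 -0.002]
 [-0.    -0.002 -1.   ]]
```

Run:
```python
import cv2
im=cv2.imread("pics/top0.png")[90:280,180:450]
cv2.imwrite("pics/top0c.png",cv2.resize(im,None,fx=2.9,fy=2.9,interpolation=cv2.INTER_CUBIC))
```

```text
(no output)
```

View pics/top0c.png

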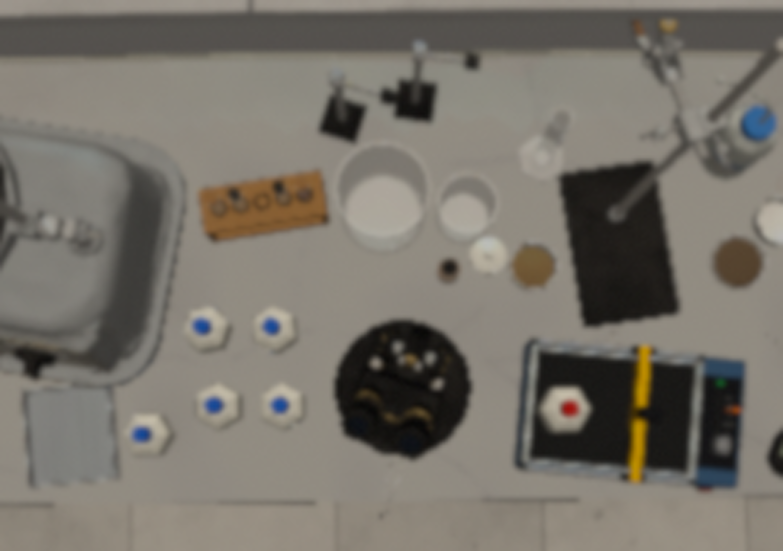

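The enlarged view confirms five blue bottles, the red bottle left of the clamp bar, and the orange marker and grey slider on the right deck. The fence is at the left end of the shaker, near (527,400) in the crop.

Run:
```python
from h import *
P=imaging.camera_params("wrist");T=P["camera_from_world"];p,R,s=tool()
c=-T[:3,:3].T@T[:3,3]; print("cam in tool",R.T@(c-p),"axes(rows x,y,z in tool)",(T[:3,:3]@R).round(3))
for z in (0,.08): print((R.T@(cast(P,[(320,200),(0,0),(640,0),(0,400),(640,400)],z)-p).T).T.round(3))
for t in ((.42,.19,.40),(.42,-.3,.45)):
  print(delta(t[0],t[1],t[2]-HP,-6))
```

```text
cam in tool [ 0.08464545 -0.00028614  0.01932982] axes(rows x,y,z in tool) [[-0.002  1.     0.   ]
 [-0.952 -0.001 -0.305]
 [-0.305 -0.001  0.952]]
[[-0.041 -0.004  0.404]
 [ 0.206 -0.379  0.404]
 [ 0.204  0.37   0.403]
 [-0.434 -0.604  0.405]
 [-0.432  0.588  0.403]]
[[-0.015 -0.004  0.324]
 [ 0.181 -0.3    0.324]
 [ 0.18   0.293  0.323]
 [-0.326 -0.478  0.325]
 [-0.325  0.466  0.323]]
(array([-0.3574, -0.3587,  0.0045]), np.float64(-8.825056424285322))
(array([-0.4827, -0.8324, -0.0447]), np.float64(-8.825056424285322))
```

Call:
{"op": "step_arm", "data": {
  "increments": [
    {"tx": -0.03, "ty": -0.03, "tz": -0.01, "spin": -4},
    {"tx": -0.06, "ty": -0.06, "tz": -0.02, "spin": -8.8},
    {"tx": -0.09, "ty": -0.09, "tz": -0.02, "spin": -8.8},
    {"tx": -0.12, "ty": -0.12, "tz": -0.02, "spin": -8.8},
    {"tx": -0.15, "ty": -0.15, "tz": -0.02, "spin": -8.8},
    {"tx": -0.18, "ty": -0.18, "tz": -0.02, "spin": -8.8},
    {"tx": -0.21, "ty": -0.21, "tz": -0.02, "spin": -8.8},
    {"tx": -0.24, "ty": -0.24, "tz": -0.02, "spin": -8.8}
  ]
}}

```text
invalid input at $.increments[0]: expected keys claw, tx, ty, tz, spin
```

Run:
```python
from h import *
p,R,s=tool();print(p,yaw(R));print(delta(.44,.19,.43-HP,-6))
```

```text
[0.1663191  0.62817216 0.4037907 ] -14.825056424285322
(array([-0.3767, -0.3536, -0.0256]), np.float64(-8.825056424285322))
```

Call:
{"op": "step_arm", "data": {
  "increments": [
    {"claw": 1, "tx": -0.377, "ty": -0.354, "tz": -0.03, "spin": -8.8},
    {"claw": 1, "tx": -0.377, "ty": -0.354, "tz": -0.03, "spin": -8.8},
    {"claw": 1, "tx": -0.377, "ty": -0.354, "tz": -0.03, "spin": -8.8},
    {"claw": 1, "tx": -0.377, "ty": -0.354, "tz": -0.03, "spin": -8.8},
    {"claw": 1, "tx": -0.377, "ty": -0.354, "tz": -0.03, "spin": -8.8},
    {"claw": 1, "tx": -0.377, "ty": -0.354, "tz": -0.03, "spin": -8.8},
    {"claw": 1, "tx": -0.377, "ty": -0.354, "tz": -0.03, "spin": -8.8},
    {"claw": 1, "tx": -0.377, "ty": -0.354, "tz": -0.03, "spin": -8.8}
  ]
}}

```text
time: 0.77
position: [0.3432, 0.344, 0.4239]
tool_rot: [-0.165, -3.137, 0.0]
ft_force: [0.0, 0.7, -0.0]
grip_width: 1.002
```

Run:
```python
from h import *
p,R,s=tool();print(s["time"],p,yaw(R),s["ft_force"]);print(delta(.44,.19,.43-HP,-6))
```

```text
0.7667 [0.34315624 0.34395887 0.42392599] -6.019294892016482 [ 0.03815975  0.73884807 -0.01072417]
(array([-0.1125, -0.143 , -0.0061]), np.float64(-0.019294892016489484))
```

Call:
{"op": "step_arm", "data": {
  "increments": [
    {"claw": 1, "tx": -0.112, "ty": -0.143, "tz": -0.006, "spin": 0},
    {"claw": 1, "tx": -0.112, "ty": -0.143, "tz": -0.006, "spin": 0},
    {"claw": 1, "tx": -0.112, "ty": -0.143, "tz": -0.006, "spin": 0},
    {"claw": 1, "tx": -0.112, "ty": -0.143, "tz": -0.006, "spin": 0},
    {"claw": 1, "tx": -0.112, "ty": -0.143, "tz": -0.006, "spin": 0},
    {"claw": 1, "tx": -0.112, "ty": -0.143, "tz": -0.006, "spin": 0},
    {"claw": 1, "tx": -0.112, "ty": -0.143, "tz": -0.006, "spin": 0}
  ]
}}

```text
time: 1.35
position: [0.4391, 0.1914, 0.4298]
tool_rot: [-0.169, -3.136, -0.001]
ft_force: [-0.4, 1.0, -0.0]
grip_width: 0.999
```

Run:
```python
from h import *
P,im=shot("wrist","w1"); p,R,s=tool();print(p,yaw(R))
for ce,st in blobs(im,"blue",60): print(ce,st,cast(P,[ce],.082)[0].round(4))
```

```text
[0.43849902 0.19273138 0.42974731] -6.003911599546819
[385.5 187.8] [378 178  17  20 244] [0.4542 0.2651 0.082 ]
[ 11.5 186.8] [  0 184  27   5  77] [ 0.4038 -0.1823  0.082 ]
[ 52.8 225. ] [ 40 189  25  71 521] [ 0.4572 -0.1519  0.082 ]
[319.3 219.8] [312 210  15  20 236] [0.4865 0.1817 0.082 ]
[259.3 224.9] [251 215  17  21 262] [0.4852 0.1064 0.082 ]
```

View pics/w1.png

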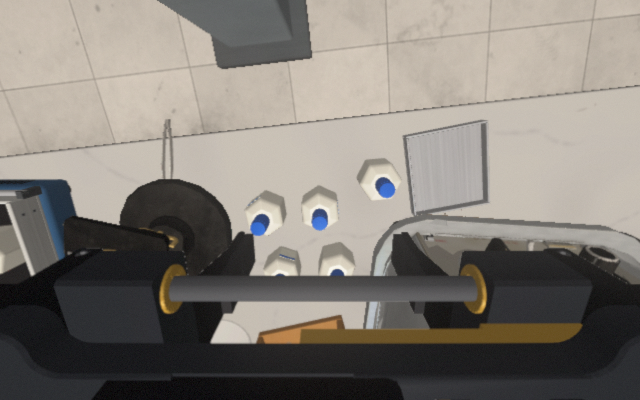

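The wrist view shows three near bottles, with caps at (385,188), (319,220) and (259,225), the steel tray at (445,167), the microscope base at (175,230), and two further bottles half hidden by the gripper. Next is the shaker.

Run:
```python
from h import *
print(delta(.46,.17,.66-HP,-6),delta(.52,-.31,.60-HP,-6))
im=cv2.imread("pics/w1.png");hsv=cv2.cvtColor(im,cv2.COLOR_BGR2HSV)
for q in ((262,210),(320,200),(378,172),(300,170),(220,170),(430,160),(330,240)): print(q,im[q[1],q[0]],hsv[q[1],q[0]])
```

```text
(array([-0.0235, -0.0203, -0.2303]), np.float64(-0.003911599546825073)) (array([-0.1335, -0.4914, -0.1706]), np.float64(-0.003911599546825073))
(262, 210) [221 234 240] [ 21  20 240]
(320, 200) [191 207 216] [ 19  30 216]
(378, 172) [189 206 214] [ 20  30 214]
(300, 170) [183 194 203] [ 17  25 203]
(220, 170) [180 191 197] [ 19  22 197]
(430, 160) [172 176 179] [ 17  10 179]
(330, 240) [181 192 199] [ 18  23 199]
```

Call:
{"op": "step_arm", "data": {
  "increments": [
    {"claw": 1, "tx": -0.01, "ty": -0.005, "tz": -0.18, "spin": 0},
    {"claw": 1, "tx": -0.01, "ty": -0.005, "tz": -0.18, "spin": 0},
    {"claw": 1, "tx": -0.01, "ty": -0.005, "tz": -0.18, "spin": 0},
    {"claw": 1, "tx": -0.01, "ty": -0.005, "tz": -0.18, "spin": 0},
    {"claw": 1, "tx": -0.01, "ty": -0.005, "tz": -0.18, "spin": 0},
    {"claw": 1, "tx": -0.05, "ty": -0.13, "tz": -0.18, "spin": 0},
    {"claw": 1, "tx": -0.05, "ty": -0.13, "tz": -0.18, "spin": 0},
    {"claw": 1, "tx": -0.05, "ty": -0.13, "tz": -0.18, "spin": 0}
  ]
}}

```text
time: 2.07
position: [0.4734, 0.0651, 0.6101]
tool_rot: [0.155, 3.137, 0.0]
ft_force: [1.9, 1.3, -1.3]
grip_width: 1.001
```

Call:
{"op": "step_arm", "data": {
  "increments": [
    {"claw": 1, "tx": -0.09, "ty": -0.36, "tz": 0, "spin": 0},
    {"claw": 1, "tx": -0.09, "ty": -0.36, "tz": 0, "spin": 0},
    {"claw": 1, "tx": -0.09, "ty": -0.36, "tz": 0, "spin": 0},
    {"claw": 1, "tx": -0.09, "ty": -0.36, "tz": 0, "spin": 0},
    {"claw": 1, "tx": -0.09, "ty": -0.36, "tz": 0, "spin": 0},
    {"claw": 1, "tx": -0.09, "ty": -0.36, "tz": 0, "spin": 0},
    {"claw": 1, "tx": -0.09, "ty": -0.36, "tz": 0, "spin": 0},
    {"claw": 1, "tx": -0.09, "ty": -0.36, "tz": 0, "spin": 0}
  ]
}}

```text
time: 2.73
position: [0.5214, -0.2657, 0.6099]
tool_rot: [0.157, 3.137, 0.002]
ft_force: [0.9, 1.0, 0.6]
grip_width: 1.001
```

Call:
{"op": "step_arm", "data": {
  "increments": [
    {"claw": 1, "tx": -0.02, "ty": -0.05, "tz": 0.0, "spin": 0},
    {"claw": 1, "tx": -0.02, "ty": -0.05, "tz": 0.0, "spin": 0},
    {"claw": 1, "tx": -0.02, "ty": -0.05, "tz": 0.0, "spin": 0}
  ]
}}

```text
time: 2.98
position: [0.536, -0.3199, 0.6076]
tool_rot: [-0.17, -3.133, 0.002]
ft_force: [-0.4, 0.5, -0.3]
grip_width: 0.997
```

Run:
```python
from h import *
P,im=shot("wrist","w2"); np.save("w2.npy",np.array([P],dtype=object)); p,R,s=tool();print(s["time"],p,yaw(R))
```

```text
3.0333 [ 0.53607397 -0.31797674  0.60839337] -6.0564849609583264
```

View pics/w2.png

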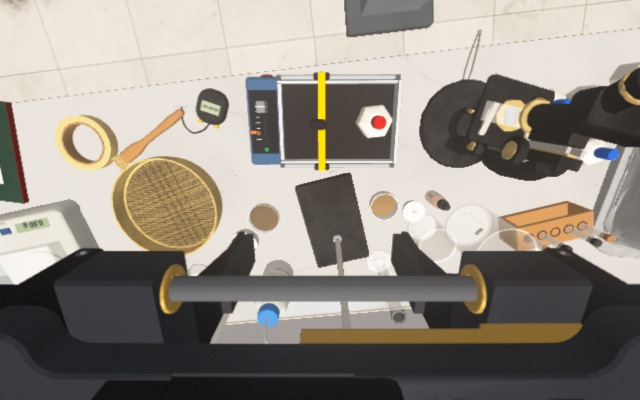

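The wrist view shows the shaker squarely: deck on the left at (262,120), clamp bar at column 321, red cap at (379,122), fence near column 397. A clamp-stand rod rises at (338,238), so I stay in front of it. I'll go lower for accuracy.

Call:
{"op": "step_arm", "data": {
  "increments": [
    {"claw": 1, "tx": 0, "ty": 0, "tz": 0.22, "spin": 0},
    {"claw": 1, "tx": 0, "ty": 0, "tz": 0.22, "spin": 0},
    {"claw": 1, "tx": 0, "ty": 0, "tz": 0.22, "spin": 0},
    {"claw": 1, "tx": 0, "ty": 0, "tz": 0.22, "spin": 0},
    {"claw": 1, "tx": 0, "ty": 0, "tz": 0.22, "spin": 0},
    {"claw": 1, "tx": 0, "ty": 0, "tz": 0.22, "spin": 0},
    {"claw": 1, "tx": 0, "ty": 0, "tz": 0.22, "spin": 0}
  ]
}}

```text
time: 3.62
position: [0.5353, -0.3143, 0.387]
tool_rot: [-0.158, -3.132, -0.007]
ft_force: [0.3, -0.1, -0.3]
grip_width: 0.999
```

Run:
```python
from h import *
P,im=shot("wrist","w3"); np.save("w3.npy",np.array([P],dtype=object)); p,R,s=tool();print(s["time"],p,yaw(R))
cv2.imwrite("pics/w3c.png",cv2.resize(im[0:270,120:520],None,fx=2,fy=2))
for c,z in (("red",.146),("yellow",.099),("orange",.056)):
  for ce,st in blobs(im,c,20): print(c,ce,st,cast(P,[ce],z)[0].round(4))
```

```text
3.6667 [ 0.53581202 -0.31580548  0.39020726] -5.818906929575002
red [420.7 137.2] [404 124  34  28 714] [ 0.4793 -0.2323  0.146 ]
yellow [312.2  85.5] [ 305   42   15   90 1270] [ 0.4305 -0.312   0.099 ]
yellow [119. 128.] [116 125   8   6  33] [ 0.4484 -0.4929  0.099 ]
yellow [146.1 136.4] [143 134   7   6  39] [ 0.4584 -0.4702  0.099 ]
yellow [312.8 182.2] [306 146  14  73 923] [ 0.5178 -0.3214  0.099 ]
yellow [169.1 289.3] [159 265  27  49 615] [ 0.6222 -0.4925  0.099 ]
yellow [476.7 290.5] [461 265  26  49 548] [ 0.6593 -0.1545  0.099 ]
yellow [449.8 334.5] [ 301  323  281   21 4190] [ 0.717  -0.1823  0.099 ]
orange [201.8 148.4] [195 146  17   6  70] [ 0.4784 -0.4398  0.056 ]
orange [ 25.9 177.5] [ 11 163  27  29 109] [ 0.4897 -0.6447  0.056 ]
```

View pics/w3c.png

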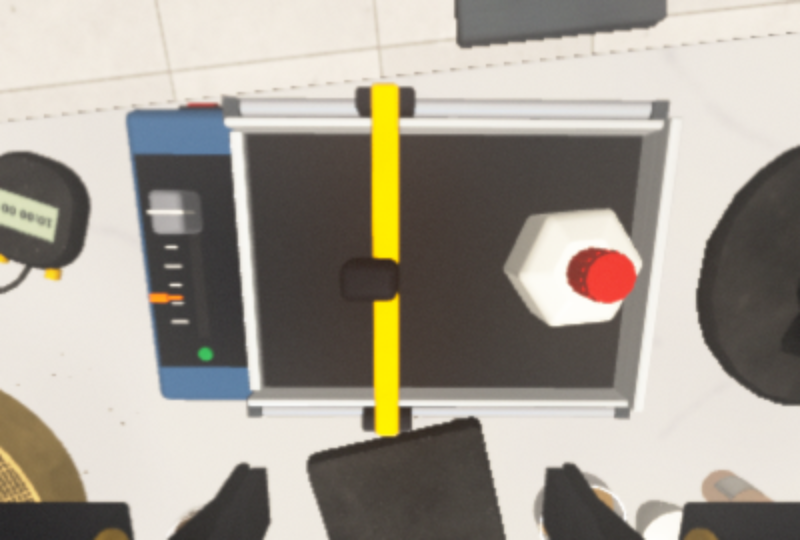

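The close view shows mat corners in the crop at (246,135), (642,135), (616,387) and (260,387). The white line is at (172,212), the orange marker tip at (184,298), the clamp bar's front edge at column 399 and its black handle at (370,279).

Run:
```python
from h import *
P=np.load("w3.npy",allow_pickle=True)[0];im=cv2.imread("pics/w3.png")
g=cv2.cvtColor(im,cv2.COLOR_BGR2GRAY).astype(float)
f=lambda c:(np.array(c,float)/2+[120,0])
corn=cast(P,f([(246,135),(642,135),(616,387),(260,387)]),.064);print("mat",corn.round(4))
# subpixel fence line: dark mat -> fence; rows
pts=[]
for r in range(75,190,6):
    if 100<r<165: continue
    x0=441-(r-67.5)*13/126; xs=np.arange(int(x0)-6,int(x0)+8); d=np.diff(g[r,xs]); pts.append((xs[np.argmax(d)]+.5,r))
print(pts)
F=cast(P,pts,.064)
def wall(c0,c1):
    q=[]
    for c in range(250,430,8):
        if 295<c<330 or 370<c: continue
        s=g[c0:c1,c]; d=np.abs(np.diff(s)); q.append((c,c0+np.argmax(d)+.5))
    return q
for nm,w in (("near",wall(60,76)),("far",wall(185,202))):
    W=cast(P,w,.064);a=np.polyfit(W[:,1],W[:,0],1);print(nm,"x=%.4f+%.4f*y"%(a[1],a[0]),"yaw",np.degrees(-np.arctan(a[0])), [x[1] for x in w])
a=np.polyfit(F[:,0],F[:,1],1);print("fence y=%.4f+%.4f x"%(a[1],a[0]),"yaw",np.degrees(np.arctan(a[0])),F.round(4)[[0,-1]])
# bar front edge at z .099 , yellow mask right edge
hsv=cv2.cvtColor(im,cv2.COLOR_BGR2HSV);m=cv2.inRange(hsv,(18,130,80),(35,255,255))
e=[];e2=[]
for r in list(range(60,125,5))+list(range(155,205,5)):
    xs=np.where(m[r,295:335])[0]
    if len(xs): e.append((295+xs[-1]+.5,r));e2.append((295+xs[0]-.5,r))
for n,q in(("front",e),("back",e2)):
    B=cast(P,q,.099);a=np.polyfit(B[:,0],B[:,1],1);print("bar",n,a,"yaw",np.degrees(np.arctan(a[0])))
print("white line",cast(P,f([(148,212),(198,212)]),.088),"marker",cast(P,f([(184,298)]),.056))
print("handle",cast(P,f([(398,260),(398,298),(342,260)]),.133), "redcap top c",cast(P,f([(610,276)]),.146))
```

```text
mat [[ 0.4045 -0.3784  0.064 ]
 [ 0.4242 -0.1852  0.064 ]
 [ 0.5526 -0.1969  0.064 ]
 [ 0.5322 -0.3943  0.064 ]]
[(np.float64(440.5), 75), (np.float64(439.5), 81), (np.float64(438.5), 87), (np.float64(438.5), 93), (np.float64(437.5), 99), (np.float64(429.5), 165), (np.float64(428.5), 171), (np.float64(428.5), 177), (np.float64(427.5), 183), (np.float64(426.5), 189)]
near x=0.4423+0.1021*y yaw -5.831866110999751 [np.float64(66.5), np.float64(66.5), np.float64(66.5), np.float64(66.5), np.float64(66.5), np.float64(66.5), np.float64(66.5), np.float64(66.5), np.float64(66.5), np.float64(66.5), np.float64(66.5), np.float64(66.5)]
far x=0.5775+0.0976*y yaw -5.576648402838331 [np.float64(199.5), np.float64(199.5), np.float64(199.5), np.float64(199.5), np.float64(199.5), np.float64(199.5), np.float64(193.5), np.float64(199.5), np.float64(199.5), np.float64(199.5), np.float64(199.5), np.float64(199.5)]
fence y=-0.1384+-0.1097 x yaw -6.261928070910594 [[ 0.431  -0.1855  0.064 ]
 [ 0.5472 -0.1987  0.064 ]]
bar front [-0.1049724  -0.26053113] yaw -5.992528814361761
bar back [-0.10904577 -0.27153726] yaw -6.2232729469819645
white line [[ 0.43608497 -0.42434262  0.088     ]
 [ 0.43850791 -0.40106145  0.088     ]] marker [[ 0.48016371 -0.42884392  0.056     ]]
handle [[ 0.4668628  -0.30959426  0.133     ]
 [ 0.48198872 -0.31120195  0.133     ]
 [ 0.46455679 -0.33200876  0.133     ]] redcap top c [[ 0.48022253 -0.22899312  0.146     ]]
```

```bash
cat >> h.py <<'E'
YS=-6.0
ex=np.array([np.cos(np.radians(YS)),np.sin(np.radians(YS))]);ey=np.array([-ex[1],ex[0]])
def S(u,v): return ex*(.5059+u)+ey*(-.1400-v)   # u across tray, v = distance from fence
E
python3 - <<'E'
from h import *
print(delta(.4802,-.229,.135,-6),get_state()["joint_positions"])
E
```

```text
(array([0.0641, 0.0806, 0.0919]), np.float64(0.18109307042499267)) [-0.18742771  0.34845238  0.85658795  1.57177189 -0.26896565  1.34593198
  2.16941159]
```

Call:
{"op": "step_arm", "data": {
  "increments": [
    {"claw": 0.6, "tx": 0.064, "ty": 0.081, "tz": 0, "spin": 0},
    {"claw": 0.6, "tx": 0.064, "ty": 0.081, "tz": 0, "spin": 0},
    {"claw": 0.6, "tx": 0.064, "ty": 0.081, "tz": 0.0, "spin": 0},
    {"claw": 0.6, "tx": 0.064, "ty": 0.081, "tz": 0.0, "spin": 0},
    {"claw": 0.6, "tx": 0.064, "ty": 0.081, "tz": 0.04, "spin": 0},
    {"claw": 0.6, "tx": 0.064, "ty": 0.081, "tz": 0.04, "spin": 0}
  ]
}}

```text
time: 4.17
position: [0.4794, -0.2301, 0.3489]
tool_rot: [-0.163, -3.136, -0.002]
ft_force: [-2.2, 2.0, -0.6]
grip_width: 0.65
```

Run:
```python
from h import *
P,im=shot("wrist")
print([ (ce,st,cast(P,[ce],.146)[0].round(4)) for ce,st in blobs(im,"red",100)]); p,R,s=tool();print(p,delta(.4802,-.229,.135,-6))
```

```text
[(array([324.6, 229. ]), array([311, 210,  28,  38, 850], dtype=int32), array([ 0.4761, -0.2284,  0.146 ]))]
[ 0.47975766 -0.23081961  0.35062866] (array([-0.0003,  0.0018,  0.0521]), np.float64(-0.02078070130393428))
```

Call:
{"op": "step_arm", "data": {
  "increments": [
    {"claw": 0.5, "tx": 0, "ty": 0.001, "tz": 0.04, "spin": 0},
    {"claw": 0.5, "tx": 0, "ty": 0.001, "tz": 0.052, "spin": 0},
    {"claw": 0.5, "tx": 0, "ty": 0.001, "tz": 0.052, "spin": 0},
    {"claw": 0, "tx": 0, "ty": 0.001, "tz": 0.052, "spin": 0},
    {"claw": 0, "tx": 0, "ty": 0.001, "tz": 0.052, "spin": 0},
    {"claw": 0, "tx": 0, "ty": 0.001, "tz": 0.052, "spin": 0},
    {"claw": 0, "tx": 0, "ty": 0.001, "tz": 0.052, "spin": 0}
  ],
  "force": 25
}}

```text
time: 4.8
position: [0.4803, -0.2304, 0.2996]
tool_rot: [0.165, 3.135, -0.0]
ft_force: [1.2, 0.9, -0.5]
grip_width: 0.283
```

Call:
{"op": "step_arm", "data": {
  "increments": [
    {"claw": 0, "tx": 0, "ty": 0, "tz": 0, "spin": 0},
    {"claw": 0, "tx": 0, "ty": 0, "tz": 0, "spin": 0},
    {"claw": 0, "tx": 0, "ty": 0, "tz": -0.02, "spin": 0},
    {"claw": 0, "tx": 0, "ty": 0, "tz": -0.04, "spin": 0}
  ]
}}

```text
time: 5.13
position: [0.4792, -0.2296, 0.3375]
tool_rot: [-0.165, -3.134, -0.0]
ft_force: [0.3, -0.4, -1.5]
grip_width: 0.22
```

Call:
{"op": "step_arm", "data": {
  "increments": [
    {"claw": 0, "tx": 0, "ty": 0, "tz": -0.315, "spin": 0},
    {"claw": 0, "tx": 0, "ty": 0, "tz": -0.315, "spin": 0},
    {"claw": 0, "tx": 0, "ty": 0, "tz": -0.315, "spin": 0},
    {"claw": 0, "tx": 0, "ty": 0, "tz": -0.315, "spin": 0},
    {"claw": 0, "tx": 0, "ty": 0, "tz": -0.315, "spin": 0},
    {"claw": 0, "tx": 0, "ty": 0, "tz": -0.315, "spin": 0},
    {"claw": 0, "tx": 0, "ty": 0, "tz": -0.315, "spin": 0},
    {"claw": 0, "tx": 0, "ty": 0, "tz": -0.315, "spin": 0}
  ]
}}

```text
time: 5.8
position: [0.4791, -0.2301, 0.6576]
tool_rot: [0.164, 3.132, -0.001]
ft_force: [-0.2, -0.2, -1.2]
grip_width: 0.218
```

Run:
```python
from h import *
# tray centre from w1 picture corners (tops at z=.018): need P of w1 - recompute from pose
p,R,s=tool();P=imaging.camera_params("wrist");T=P["camera_from_world"]
M=np.eye(4);M[:3,:3]=R;M[:3,3]=p; ct=T@M   # cam from tool
p1=np.array([.43850,.19273,.42975]);y=np.radians(-6.004)
R1=np.array([[-np.cos(y),-np.sin(y),0],[-np.sin(y),np.cos(y),0],[0,0,-1]])
M1=np.eye(4);M1[:3,:3]=R1;M1[:3,3]=p1;P1=dict(P);P1["camera_from_world"]=ct@np.linalg.inv(M1)
c=cast(P1,[(404,135),(486,121),(486,203),(412,216)],.018);print(c.round(4),c.mean(0))
print(p,s["grip_width"]); m=c.mean(0);print(delta(.445,m[1],.45,-6))
```

```text
[[0.4014 0.3067 0.018 ]
 [0.3945 0.4161 0.018 ]
 [0.5115 0.4239 0.018 ]
 [0.5204 0.3162 0.018 ]] [0.45694857 0.36572547 0.018     ]
[ 0.47910211 -0.23012319  0.6576174 ] 0.21783933566442415
(array([0.0965, 0.589 , 0.0434]), np.float64(-0.006527970969685271))
```

Call:
{"op": "step_arm", "data": {
  "increments": [
    {"claw": 0, "tx": 0.096, "ty": 0.589, "tz": 0, "spin": 0},
    {"claw": 0, "tx": 0.096, "ty": 0.589, "tz": 0, "spin": 0},
    {"claw": 0, "tx": 0.096, "ty": 0.589, "tz": 0, "spin": 0},
    {"claw": 0, "tx": 0.096, "ty": 0.589, "tz": 0, "spin": 0},
    {"claw": 0, "tx": 0.096, "ty": 0.589, "tz": 0, "spin": 0},
    {"claw": 0, "tx": 0.096, "ty": 0.589, "tz": 0, "spin": 0},
    {"claw": 0, "tx": 0.096, "ty": 0.589, "tz": 0, "spin": 0},
    {"claw": 0, "tx": 0.096, "ty": 0.589, "tz": 0, "spin": 0}
  ]
}}

```text
time: 6.47
position: [0.4602, 0.1044, 0.6532]
tool_rot: [0.165, 3.137, 0.001]
ft_force: [1.1, 0.3, -0.9]
grip_width: 0.222
```

Run:
```python
from h import *
p,R,s=tool();print(p,s["joint_positions"].round(2),delta(.445,.366,.0765,-6))
```

```text
[0.46018358 0.10441659 0.65316069] [-0.79 -0.08  0.46  1.4   0.04  1.82  1.15] (array([0.0427, 0.2583, 0.4133]), np.float64(-0.03142309380952213))
```

Call:
{"op": "step_arm", "data": {
  "increments": [
    {"claw": 0, "tx": 0.043, "ty": 0.258, "tz": 0.15, "spin": 0},
    {"claw": 0, "tx": 0.043, "ty": 0.258, "tz": 0.15, "spin": 0},
    {"claw": 0, "tx": 0.043, "ty": 0.258, "tz": 0.15, "spin": 0},
    {"claw": 0, "tx": 0.043, "ty": 0.258, "tz": 0.15, "spin": 0},
    {"claw": 0, "tx": 0.043, "ty": 0.258, "tz": 0.15, "spin": 0},
    {"claw": 0, "tx": 0.043, "ty": 0.258, "tz": 0.15, "spin": 0},
    {"claw": 0, "tx": 0.043, "ty": 0.258, "tz": 0.15, "spin": 0},
    {"claw": 0, "tx": 0.043, "ty": 0.258, "tz": 0.15, "spin": 0}
  ]
}}

```text
time: 7.13
position: [0.4422, 0.3702, 0.4977]
tool_rot: [-0.152, -3.131, 0.004]
ft_force: [-1.0, 0.7, -1.5]
grip_width: 0.22
```

Call:
{"op": "step_arm", "data": {
  "increments": [
    {"claw": 0, "tx": 0, "ty": 0, "tz": 0.245, "spin": 0},
    {"claw": 0, "tx": 0, "ty": 0, "tz": 0.245, "spin": 0},
    {"claw": 0, "tx": 0, "ty": 0, "tz": 0.245, "spin": 0},
    {"claw": 0, "tx": 0, "ty": 0, "tz": 0.245, "spin": 0},
    {"claw": 0, "tx": 0, "ty": 0, "tz": 0.245, "spin": 0},
    {"claw": 0, "tx": 0, "ty": 0, "tz": 0.245, "spin": 0},
    {"claw": 0, "tx": 0, "ty": 0, "tz": 0.245, "spin": 0}
  ]
}}

```text
time: 7.72
position: [0.4423, 0.3614, 0.25]
tool_rot: [-0.165, -3.127, 0.018]
ft_force: [-1.7, -1.4, -2.2]
grip_width: 0.224
```

Run:
```python
from h import *
p,R,s=tool();print(p,s["joint_positions"].round(2),delta(.445,.366,.0765,-6))
```

```text
[0.44232716 0.36137785 0.25001742] [-0.95  0.29  0.25  1.83 -0.08  1.05  0.8 ] (array([-0.0023,  0.005 ,  0.0099]), np.float64(-0.021023076452650002))
```

Call:
{"op": "step_arm", "data": {
  "increments": [
    {"claw": 0, "tx": 0, "ty": 0, "tz": 0.005, "spin": 0},
    {"claw": 0, "tx": 0, "ty": 0, "tz": 0.005, "spin": 0},
    {"claw": 0, "tx": 0, "ty": 0, "tz": 0.005, "spin": 0}
  ]
}}

```text
time: 7.97
position: [0.4464, 0.3647, 0.2559]
tool_rot: [0.165, 3.134, 0.005]
ft_force: [0.1, 0.5, -1.0]
grip_width: 0.219
```

Call:
{"op": "step_arm", "data": {
  "increments": [
    {"claw": 0, "tx": 0, "ty": 0, "tz": 0.01, "spin": 0},
    {"claw": 0, "tx": 0, "ty": 0, "tz": 0.016, "spin": 0},
    {"claw": 0, "tx": 0, "ty": 0, "tz": 0.017, "spin": 0},
    {"claw": 0, "tx": 0, "ty": 0, "tz": 0.017, "spin": 0}
  ]
}}

```text
time: 8.3
position: [0.446, 0.3647, 0.2375]
tool_rot: [0.165, 3.135, 0.004]
ft_force: [0.1, 2.0, 4.0]
grip_width: 0.224
```

Contact is felt. I release, rise, and move over to see the bottles.

Call:
{"op": "step_arm", "data": {
  "increments": [
    {"claw": 0.5, "tx": 0, "ty": 0, "tz": -0.001, "spin": 0},
    {"claw": 0.5, "tx": 0, "ty": 0, "tz": -0.001, "spin": 0},
    {"claw": 0.5, "tx": 0, "ty": 0, "tz": -0.001, "spin": 0},
    {"claw": 0.5, "tx": 0, "ty": 0, "tz": -0.04, "spin": 0},
    {"claw": 0.5, "tx": 0, "ty": 0, "tz": -0.08, "spin": 0},
    {"claw": 0.5, "tx": -0.03, "ty": -0.03, "tz": -0.12, "spin": 0},
    {"claw": 0.5, "tx": -0.06, "ty": -0.06, "tz": -0.16, "spin": 0},
    {"claw": 0.5, "tx": -0.09, "ty": -0.1, "tz": -0.18, "spin": 0}
  ]
}}

```text
time: 8.97
position: [0.5034, 0.2875, 0.3969]
tool_rot: [0.159, 3.136, 0.004]
ft_force: [1.0, 0.5, 0.9]
grip_width: 0.5
```

Run:
```python
from h import *
p,R,s=tool();print(p,yaw(R),delta(.60,.17,.43-HP,-6))
P,im=shot("wrist","w4");print([(ce,cast(P,[ce],.085)[0].round(3)) for ce,st in blobs(im,"red",60)])
```

```text
[0.5034103  0.28745468 0.39686309] -5.811256343271172 (array([-0.108 , -0.107 , -0.0332]), np.float64(0.18874365672883187))
[(array([391.6, 127.1]), array([0.446, 0.363, 0.085])), (array([486.4, 239.9]), array([0.582, 0.467, 0.085]))]
```

Call:
{"op": "step_arm", "data": {
  "increments": [
    {"claw": 1, "tx": -0.1, "ty": -0.13, "tz": -0.035, "spin": 0},
    {"claw": 1, "tx": -0.1, "ty": -0.13, "tz": -0.035, "spin": 0},
    {"claw": 1, "tx": -0.1, "ty": -0.13, "tz": -0.035, "spin": 0},
    {"claw": 1, "tx": -0.1, "ty": -0.13, "tz": -0.035, "spin": 0},
    {"claw": 1, "tx": -0.1, "ty": -0.13, "tz": -0.035, "spin": 0},
    {"claw": 1, "tx": -0.1, "ty": -0.13, "tz": -0.035, "spin": 0}
  ]
}}

```text
time: 9.52
position: [0.5904, 0.1431, 0.4293]
tool_rot: [0.176, 3.136, -0.002]
ft_force: [0.2, 0.7, -0.0]
grip_width: 0.866
```

Run:
```python
from h import *
P,im=shot("wrist","w5"); p,R,s=tool();print(p,yaw(R)); np.save("w5.npy",np.array([P],dtype=object))
for ce,st in blobs(im,"blue",60): print(ce,st,cast(P,[ce],.075)[0].round(4))
g=im[0:270,220:430].copy()
g=cv2.resize(g,None,fx=2.2,fy=2.2,interpolation=cv2.INTER_CUBIC)
cl=cv2.createCLAHE(4,(4,4));lab=cv2.cvtColor(g,cv2.COLOR_BGR2LAB);lab[...,0]=cl.apply(lab[...,0]);cv2.imwrite("pics/w5c.png",cv2.cvtColor(lab,cv2.COLOR_LAB2BGR))
```

```text
[0.58938684 0.1458409  0.42862512] -6.194932686907689
[425.2  46.4] [413  35  24  24 387] [0.4578 0.2664 0.075 ]
[347.9  89.1] [339  80  18  19 266] [0.4907 0.1815 0.075 ]
[277.8  96.7] [269  88  19  18 272] [0.4897 0.1036 0.075 ]
[366.6 170.7] [359 162  17  18 224] [0.5844 0.1958 0.075 ]
[298.1 177.2] [290 168  17  18 219] [0.583  0.1132 0.075 ]
```

View pics/w5c.png

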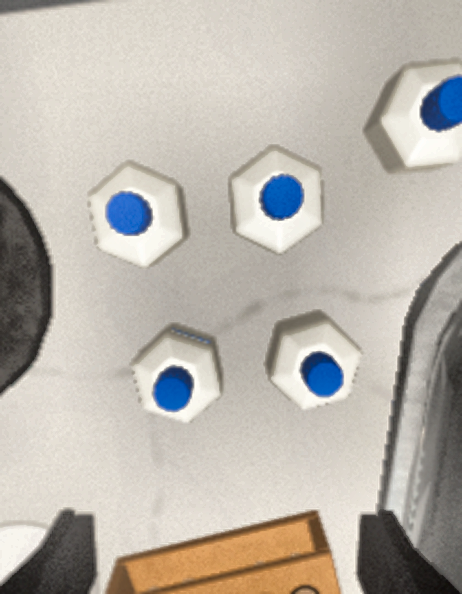

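The view shows the five waiting bottles with clear hexagonal shoulders; cap centres in the crop are near (129,213), (282,197), (174,388), (321,374) and (445,103). I'll extract the hexagons by a brightness mask.

```bash
cat >> h.py <<'E'
def hexes(im,P,th,reg=None,z=.0455):
    """bright shoulder+cap contour -> list of (cap uv, centre, yaw mod 60, area mm2)"""
    hsv=cv2.cvtColor(im,cv2.COLOR_BGR2HSV);V=cv2.GaussianBlur(hsv[...,2],(3,3),0)
    out=[]
    for ce,st in blobs(im,"blue",60):
        x,y=ce.astype(int)
        if not(25<y<262): continue
        m=((V>th)|(hsv[...,1]>120)).astype(np.uint8);r=np.zeros_like(m);cv2.circle(r,(x,y),48,1,-1);m&=r
        n,l,s_,c=cv2.connectedComponentsWithStats(m);k=l[y,x]
        cs=cv2.findContours((l==k).astype(np.uint8),cv2.RETR_EXTERNAL,cv2.CHAIN_APPROX_NONE)[0]
        q=cv2.convexHull(max(cs,key=cv2.contourArea)).reshape(-1,2)
        X=cast(P,q,.041)[:,:2]; 
        # resample the outline, 6-fold phase of its edge normals
        d=np.roll(X,-1,0)-X;L=np.hypot(*d.T);n_=np.arctan2(-d[:,0],d[:,1])
        ph=np.degrees(np.angle(np.sum(L**1.5*np.exp(6j*n_))))/6
        A=cv2.contourArea((X*1e3).astype(np.float32));M=cv2.moments((X*1e3).astype(np.float32))
        out.append((ce,np.array([M["m10"]/M["m00"],M["m01"]/M["m00"]]).round(1),ph%60,A))
    return out
E
python3 - <<'E'
from h import *
P=np.load("w5.npy",allow_pickle=True)[0];im=cv2.imread("pics/w5.png")
for th in (205,212,220,228,235):
    print(th)
    for o in hexes(im,P,th): print("  ",o[0],o[1],"yaw%.1f A%.0f"%(o[2],o[3]))
E
```

```text
205
   [425.2  46.4] [453.8 264.7] yaw32.7 A6346
   [347.9  89.1] [491.5 183.4] yaw29.8 A9837
   [277.8  96.7] [489.5  98.8] yaw39.1 A9847
   [366.6 170.7] [593.3 193.9] yaw18.5 A11425
   [298.1 177.2] [593.9 108.6] yaw46.0 A13026
212
   [425.2  46.4] [453.8 264.7] yaw32.5 A6342
   [347.9  89.1] [491.5 183.5] yaw32.5 A9815
   [277.8  96.7] [489.5  98.8] yaw37.7 A9823
   [366.6 170.7] [593.3 193.8] yaw18.4 A11403
   [298.1 177.2] [593.9 108.6] yaw46.0 A13026
220
   [425.2  46.4] [453.8 264.2] yaw32.8 A6241
   [347.9  89.1] [491.5 183.4] yaw33.8 A9799
   [277.8  96.7] [489.5  98.8] yaw38.0 A9818
   [366.6 170.7] [593.3 193.7] yaw18.3 A11391
   [298.1 177.2] [593.9 108.6] yaw46.0 A13026
228
   [425.2  46.4] [464.3 271.7] yaw45.3 A2528
   [347.9  89.1] [493.7 170.9] yaw40.3 A7121
   [277.8  96.7] [489.7 103. ] yaw28.0 A8896
   [366.6 170.7] [588.7 179.8] yaw57.0 A7700
   [298.1 177.2] [605.8 110.9] yaw13.0 A10222
235
   [425.2  46.4] [458.5 268.2] yaw58.7 A1837
   [347.9  89.1] [492.5 181.6] yaw29.6 A1803
   [277.8  96.7] [491.3 102.7] yaw30.8 A1784
   [366.6 170.7] [587.1 196. ] yaw10.9 A1794
   [298.1 177.2] [586.2 112.5] yaw35.3 A1783
```

Run:
```python
from h import *
print(delta(.4905,.103,.32-HP,-59.2)); print(get_state()["joint_positions"].round(2))
P=np.load("w5.npy",allow_pickle=True)[0]
for z in (0,.06,.2): print(z,cast(P,[(430,109),(412,160),(395,227)],z).round(3)[:,:2].tolist())
```

```text
(array([ 0.0936, -0.0533,  0.1087]), np.float64(53.00506731309231))
[-0.66  0.23  0.44  1.54 -0.1   1.39  1.25]
0 [[0.525, 0.298], [0.594, 0.272], [0.696, 0.244]]
0.06 [[0.523, 0.277], [0.581, 0.255], [0.669, 0.23]]
0.2 [[0.516, 0.227], [0.551, 0.214], [0.604, 0.199]]
```

Call:
{"op": "step_arm", "data": {
  "increments": [
    {"claw": 0.9, "tx": 0.094, "ty": -0.053, "tz": 0.08, "spin": 53},
    {"claw": 0.9, "tx": 0.094, "ty": -0.053, "tz": 0.08, "spin": 53},
    {"claw": 0.9, "tx": 0.094, "ty": -0.053, "tz": 0.08, "spin": 53},
    {"claw": 0.9, "tx": 0.094, "ty": -0.053, "tz": 0.08, "spin": 53},
    {"claw": 0.9, "tx": 0.094, "ty": -0.053, "tz": 0.08, "spin": 53},
    {"claw": 0.9, "tx": 0.094, "ty": -0.053, "tz": 0.08, "spin": 53},
    {"claw": 0.9, "tx": 0.094, "ty": -0.053, "tz": 0.08, "spin": 53},
    {"claw": 0.9, "tx": 0.094, "ty": -0.053, "tz": 0.08, "spin": 53}
  ]
}}

```text
time: 10.23
position: [0.489, 0.1062, 0.3484]
tool_rot: [-1.55, -2.731, 0.0]
ft_force: [0.6, 0.1, -0.6]
grip_width: 0.901
```

Run:
```python
from h import *
P,im=shot("wrist");p,R,s=tool();print(p,yaw(R),s["joint_positions"].round(2))
for ce,st in blobs(im,"blue",60): print(ce,st,cast(P,[ce],.078)[0].round(4))
print(delta(.4905,.103,.037,-59.2))
```

```text
[0.48904662 0.10617478 0.34845286] -59.1172189291313 [-0.73  0.03  0.47  1.91 -0.02  1.21  0.29]
[394.3  14.4] [379   0  30  34 685] [0.4575 0.2653 0.078 ]
[369.6 132.4] [358 121  24  24 433] [0.4904 0.1814 0.078 ]
[464.3 171.7] [448 160  30  25 475] [0.5828 0.1963 0.078 ]
[322.7 203.3] [313 190  20  27 425] [0.4886 0.1053 0.078 ]
[411.  238.8] [398 227  23  26 296] [0.5809 0.1179 0.078 ]
(array([-0.0036, -0.0002,  0.1479]), np.float64(0.08278107086870534))
```

Call:
{"op": "step_arm", "data": {
  "increments": [
    {"claw": 0.9, "tx": -0.001, "ty": 0, "tz": 0.04, "spin": 0},
    {"claw": 0.9, "tx": -0.001, "ty": 0, "tz": 0.08, "spin": 0},
    {"claw": 0.9, "tx": -0.001, "ty": 0, "tz": 0.12, "spin": 0},
    {"claw": 0.9, "tx": -0.001, "ty": 0, "tz": 0.147, "spin": 0},
    {"claw": 0.9, "tx": -0.001, "ty": 0, "tz": 0.147, "spin": 0},
    {"claw": 0.4, "tx": -0.001, "ty": 0, "tz": 0.147, "spin": 0},
    {"claw": 0.4, "tx": -0.001, "ty": 0, "tz": 0.147, "spin": 0},
    {"claw": 0.4, "tx": -0.001, "ty": 0, "tz": 0.147, "spin": 0}
  ],
  "force": 12
}}

```text
time: 10.95
position: [0.4915, 0.1039, 0.204]
tool_rot: [1.545, 2.733, 0.004]
ft_force: [0.4, 0.4, -0.7]
grip_width: 0.754
```

Call:
{"op": "step_arm", "data": {
  "increments": [
    {"claw": 0.4, "tx": 0, "ty": 0, "tz": 0, "spin": 0},
    {"claw": 0.4, "tx": 0, "ty": 0, "tz": 0, "spin": 0},
    {"claw": 0.4, "tx": 0, "ty": 0, "tz": 0, "spin": 0}
  ]
}}

```text
time: 11.2
position: [0.491, 0.1034, 0.2033]
tool_rot: [1.547, 2.733, 0.003]
ft_force: [-1.4, -0.1, 6.0]
grip_width: 0.575
```

Call:
{"op": "step_arm", "data": {
  "increments": [
    {"claw": 0.75, "tx": 0, "ty": 0, "tz": 0, "spin": 0},
    {"claw": 0.75, "tx": 0, "ty": 0, "tz": 0, "spin": 0},
    {"claw": 0.75, "tx": 0, "ty": 0, "tz": -0.02, "spin": 0},
    {"claw": 0.5, "tx": 0, "ty": 0, "tz": -0.032, "spin": 0},
    {"claw": 0.3, "tx": 0, "ty": 0, "tz": -0.032, "spin": 0},
    {"claw": 0, "tx": 0, "ty": 0, "tz": -0.032, "spin": 0},
    {"claw": 0, "tx": 0, "ty": 0, "tz": -0.032, "spin": 0},
    {"claw": 0, "tx": 0, "ty": 0, "tz": -0.032, "spin": 0}
  ],
  "force": 30
}}

```text
time: 11.87
position: [0.4902, 0.1032, 0.2331]
tool_rot: [-1.547, -2.733, 0.002]
ft_force: [-0.1, -1.0, -0.9]
grip_width: 0.453
```

Call:
{"op": "step_arm", "data": {
  "increments": [
    {"claw": 0, "tx": 0, "ty": 0, "tz": 0, "spin": 0},
    {"claw": 0, "tx": 0, "ty": 0, "tz": 0, "spin": 0},
    {"claw": 0, "tx": 0, "ty": 0, "tz": 0, "spin": 0},
    {"claw": 0, "tx": 0, "ty": 0, "tz": -0.03, "spin": 0},
    {"claw": 0, "tx": 0, "ty": 0, "tz": -0.06, "spin": 0}
  ]
}}

```text
time: 12.28
position: [0.4894, 0.103, 0.2926]
tool_rot: [-1.546, -2.731, 0.008]
ft_force: [0.8, 0.2, -0.8]
grip_width: 0.22
```

I'm holding a bottle before the clamp bar has been slid back, so I'll set this one down, now aligned, and do the bar first to keep the order.

Call:
{"op": "step_arm", "data": {
  "increments": [
    {"claw": 0, "tx": 0, "ty": 0, "tz": 0.03, "spin": 0},
    {"claw": 0, "tx": 0, "ty": 0, "tz": 0.055, "spin": 0},
    {"claw": 0, "tx": 0, "ty": 0, "tz": 0.06, "spin": 0},
    {"claw": 0, "tx": 0, "ty": 0, "tz": 0.06, "spin": 0},
    {"claw": 0.5, "tx": 0, "ty": 0, "tz": 0.06, "spin": 0},
    {"claw": 0.5, "tx": 0, "ty": 0, "tz": 0.06, "spin": 0},
    {"claw": 0.5, "tx": 0, "ty": 0, "tz": 0.06, "spin": 0},
    {"claw": 0.5, "tx": 0, "ty": 0, "tz": 0.03, "spin": 0}
  ]
}}

```text
time: 12.95
position: [0.4883, 0.1029, 0.2601]
tool_rot: [-1.545, -2.729, 0.012]
ft_force: [-0.7, 1.2, 0.5]
grip_width: 0.435
```

Call:
{"op": "step_arm", "data": {
  "increments": [
    {"claw": 0.5, "tx": 0, "ty": 0, "tz": -0.345, "spin": 0},
    {"claw": 0.5, "tx": 0, "ty": 0, "tz": -0.345, "spin": 0},
    {"claw": 0.5, "tx": 0, "ty": 0, "tz": -0.345, "spin": 0},
    {"claw": 0.5, "tx": 0, "ty": 0, "tz": -0.345, "spin": 0},
    {"claw": 0.5, "tx": 0, "ty": 0, "tz": -0.345, "spin": 0},
    {"claw": 0.5, "tx": 0, "ty": 0, "tz": -0.345, "spin": 0},
    {"claw": 0.5, "tx": 0, "ty": 0, "tz": -0.345, "spin": 0},
    {"claw": 0.5, "tx": 0, "ty": 0, "tz": -0.345, "spin": 0}
  ]
}}

```text
time: 13.62
position: [0.4899, 0.1026, 0.6001]
tool_rot: [1.548, 2.733, 0.002]
ft_force: [0.9, -0.6, -0.2]
grip_width: 0.502
```

Run:
```python
from h import *
p,R,s=tool();print(p,yaw(R),S(0,.131),delta(*S(0,.131),.45,-6),s["grip_width"])
```

```text
[0.4899007  0.10260309 0.60014649] -59.04158170922852 [ 0.47480141 -0.32239638] (array([-0.3567, -0.2316, -0.0138]), np.float64(-53.041581709228524)) 0.5019470146332247
```

Call:
{"op": "step_arm", "data": {
  "increments": [
    {"claw": 0.6, "tx": -0.357, "ty": -0.232, "tz": 0, "spin": -53},
    {"claw": 0.6, "tx": -0.357, "ty": -0.232, "tz": 0, "spin": -53},
    {"claw": 0.6, "tx": -0.357, "ty": -0.232, "tz": 0, "spin": -53},
    {"claw": 0.6, "tx": -0.357, "ty": -0.232, "tz": 0, "spin": -53},
    {"claw": 0.6, "tx": -0.357, "ty": -0.232, "tz": 0, "spin": -53},
    {"claw": 0.6, "tx": -0.357, "ty": -0.232, "tz": 0, "spin": -53},
    {"claw": 0.6, "tx": -0.357, "ty": -0.232, "tz": 0, "spin": -53},
    {"claw": 0.6, "tx": -0.357, "ty": -0.232, "tz": 0, "spin": -53}
  ]
}}

```text
time: 14.28
position: [0.4804, -0.1898, 0.5979]
tool_rot: [0.24, 3.131, 0.002]
ft_force: [-0.0, 0.1, -0.5]
grip_width: 0.602
```

Run:
```python
from h import *
p,R,s=tool();print(p,yaw(R),delta(*S(0,.131),.2,-6),s["joint_positions"].round(2))
```

```text
[ 0.48036529 -0.18978028  0.59788377] -8.774735496159243 (array([-0.0145, -0.1322,  0.2342]), np.float64(-2.774735496159238)) [-0.53 -0.02  0.86  1.45  0.01  1.7   1.74]
```

Call:
{"op": "step_arm", "data": {
  "increments": [
    {"claw": 0.6, "tx": -0.014, "ty": -0.132, "tz": 0.04, "spin": -2.8},
    {"claw": 0.6, "tx": -0.014, "ty": -0.132, "tz": 0.08, "spin": -2.8},
    {"claw": 0.6, "tx": -0.014, "ty": -0.132, "tz": 0.12, "spin": -2.8},
    {"claw": 0.6, "tx": -0.014, "ty": -0.132, "tz": 0.16, "spin": -2.8},
    {"claw": 0.6, "tx": -0.014, "ty": -0.132, "tz": 0.2, "spin": -2.8},
    {"claw": 0.6, "tx": -0.014, "ty": -0.132, "tz": 0.234, "spin": -2.8},
    {"claw": 0.6, "tx": -0.014, "ty": -0.132, "tz": 0.234, "spin": -2.8},
    {"claw": 0.6, "tx": -0.014, "ty": -0.132, "tz": 0.234, "spin": -2.8}
  ]
}}

```text
time: 14.95
position: [0.4718, -0.3188, 0.3561]
tool_rot: [-0.173, -3.125, -0.007]
ft_force: [-1.1, 1.9, 0.1]
grip_width: 0.6
```

Run:
```python
from h import *
p,R,s=tool();print(p,yaw(R),delta(*S(0,.131),.1225,-6),s["joint_positions"].round(2))
```

```text
[ 0.47178324 -0.31881181  0.35609134] -6.347581508000781 (array([-0.0042, -0.0035,  0.07  ]), np.float64(-0.34758150800078624)) [-0.28  0.27  0.97  1.74 -0.23  1.26  2.2 ]
```

Call:
{"op": "step_arm", "data": {
  "increments": [
    {"claw": 0.55, "tx": -0.001, "ty": -0.003, "tz": 0.04, "spin": 0},
    {"claw": 0.55, "tx": -0.001, "ty": -0.003, "tz": 0.077, "spin": 0},
    {"claw": 0.55, "tx": -0.001, "ty": -0.003, "tz": 0.077, "spin": 0},
    {"claw": 0, "tx": -0.001, "ty": -0.003, "tz": 0.077, "spin": 0},
    {"claw": 0, "tx": -0.001, "ty": -0.003, "tz": 0.077, "spin": 0},
    {"claw": 0, "tx": -0.001, "ty": -0.003, "tz": 0.077, "spin": 0},
    {"claw": 0, "tx": -0.001, "ty": -0.003, "tz": 0.077, "spin": 0}
  ],
  "force": 20
}}

```text
time: 15.53
position: [0.476, -0.3236, 0.289]
tool_rot: [0.17, 3.133, -0.001]
ft_force: [-0.2, -0.3, 0.3]
grip_width: 0.331
```

Call:
{"op": "step_arm", "data": {
  "increments": [
    {"claw": 0, "tx": 0, "ty": 0, "tz": 0, "spin": 0},
    {"claw": 0, "tx": 0, "ty": -0.01, "tz": 0, "spin": 0},
    {"claw": 0, "tx": 0, "ty": -0.02, "tz": 0, "spin": 0},
    {"claw": 0, "tx": 0, "ty": -0.03, "tz": 0, "spin": 0},
    {"claw": 0, "tx": 0, "ty": -0.04, "tz": 0, "spin": 0},
    {"claw": 0, "tx": 0, "ty": -0.05, "tz": 0, "spin": 0},
    {"claw": 0, "tx": 0, "ty": -0.053, "tz": 0, "spin": 0},
    {"claw": 0, "tx": 0, "ty": -0.053, "tz": 0, "spin": 0}
  ]
}}

```text
time: 16.2
position: [0.4707, -0.3744, 0.2882]
tool_rot: [0.169, 3.135, 0.01]
ft_force: [-1.2, 8.1, 10.6]
grip_width: 0.277
```

Run:
```python
from h import *
p,R,s=tool();print(p,yaw(R),"v",-.14-p[:2]@ey,"u",p[:2]@ex-.5059,s["ft_force"])
```

```text
[ 0.47066457 -0.3743694   0.28824443] -6.156824137623893 v 0.1831207213643049 u 0.0013184766001353987 [-1.23293107  8.05408077 10.64622583]
```

Call:
{"op": "step_arm", "data": {
  "increments": [
    {"claw": 0.5, "tx": 0, "ty": 0, "tz": 0, "spin": 0},
    {"claw": 0.5, "tx": 0, "ty": 0, "tz": 0, "spin": 0},
    {"claw": 0.5, "tx": 0, "ty": 0, "tz": 0, "spin": 0},
    {"claw": 0.5, "tx": 0, "ty": 0, "tz": -0.31, "spin": 0},
    {"claw": 0.5, "tx": 0, "ty": 0, "tz": -0.31, "spin": 0},
    {"claw": 0.5, "tx": 0, "ty": 0, "tz": -0.31, "spin": 0},
    {"claw": 0.5, "tx": 0, "ty": 0, "tz": -0.31, "spin": 0},
    {"claw": 0.5, "tx": 0, "ty": 0, "tz": -0.31, "spin": 0}
  ]
}}

```text
time: 16.87
position: [0.4685, -0.3761, 0.4967]
tool_rot: [0.172, 3.137, 0.0]
ft_force: [1.5, 0.1, -0.3]
grip_width: 0.497
```

Call:
{"op": "step_arm", "data": {
  "increments": [
    {"claw": 0.5, "tx": 0, "ty": 0, "tz": -0.13, "spin": 0},
    {"claw": 0.5, "tx": 0, "ty": 0, "tz": -0.13, "spin": 0},
    {"claw": 0.5, "tx": 0, "ty": 0, "tz": -0.13, "spin": 0},
    {"claw": 0.5, "tx": 0, "ty": 0.0, "tz": -0.13, "spin": 0}
  ]
}}

```text
time: 17.2
position: [0.4684, -0.3766, 0.632]
tool_rot: [0.171, 3.129, -0.01]
ft_force: [-0.1, -0.9, -0.0]
grip_width: 0.501
```

Run:
```python
from h import *
P,im=shot("wrist","w6"); p,R,s=tool();print(s["time"],p,yaw(R),delta(.4893,.1032,.4365,-59.1))
for ce,st in blobs(im,"yellow",300): print(ce,st)
P,im=shot("top");
for ce,s in blobs(im,"blue",6):
    if 180<ce[0]<420 and 190<ce[1]<270: print(ce,s[4],cast(P,[ce],.082)[0].round(3))
```

```text
17.25 [ 0.4685705  -0.37682135  0.62962341] -6.295975636088104 (array([0.0322, 0.4795, 0.0271]), np.float64(52.8040243639119))
[329.8 129. ] [326 108   9  44 341]
[238.6 289.1] [233 265  16  49 390]
[406.7 289.6] [398 265  16  49 374]
[380.  334.7] [ 220  324  303   20 4564]
[249.2 202.2] 16 [0.582 0.193 0.082]
[273.2 202.4] 14 [0.58  0.111 0.082]
[253.2 229.4] 16 [0.489 0.179 0.082]
[276.  229.5] 16 [0.488 0.102 0.082]
[228.1 239.4] 17 [0.456 0.265 0.082]
```

Call:
{"op": "step_arm", "data": {
  "increments": [
    {"claw": 0.5, "tx": 0.032, "ty": 0.48, "tz": 0.01, "spin": 52.8},
    {"claw": 0.5, "tx": 0.032, "ty": 0.48, "tz": 0.01, "spin": 52.8},
    {"claw": 0.5, "tx": 0.032, "ty": 0.48, "tz": 0.01, "spin": 52.8},
    {"claw": 0.5, "tx": 0.032, "ty": 0.48, "tz": 0.01, "spin": 52.8},
    {"claw": 0.5, "tx": 0.032, "ty": 0.48, "tz": 0.01, "spin": 52.8},
    {"claw": 0.5, "tx": 0.032, "ty": 0.48, "tz": 0.01, "spin": 52.8},
    {"claw": 0.5, "tx": 0.032, "ty": 0.48, "tz": 0.01, "spin": 52.8},
    {"claw": 0.5, "tx": 0.032, "ty": 0.48, "tz": 0.01, "spin": 52.8}
  ]
}}

```text
time: 17.97
position: [0.4815, -0.1144, 0.6177]
tool_rot: [-1.354, -2.831, -0.0]
ft_force: [0.5, -0.0, -0.1]
grip_width: 0.505
```

Run:
```python
from h import *
p,R,s=tool();print(p,yaw(R),delta(.4893,.1032,.20,-59.1))
```

```text
[ 0.4814783  -0.11444105  0.61771729] -51.13142237372837 (array([0.1638, 0.143 , 0.2545]), np.float64(7.968577626271639))
```

Call:
{"op": "step_arm", "data": {
  "increments": [
    {"claw": 0.5, "tx": 0.164, "ty": 0.143, "tz": 0, "spin": 8},
    {"claw": 0.5, "tx": 0.164, "ty": 0.143, "tz": 0, "spin": 8},
    {"claw": 0.5, "tx": 0.164, "ty": 0.143, "tz": 0, "spin": 8},
    {"claw": 0.5, "tx": 0.164, "ty": 0.143, "tz": 0, "spin": 8},
    {"claw": 0.5, "tx": 0.164, "ty": 0.143, "tz": 0, "spin": 8},
    {"claw": 0.5, "tx": 0.164, "ty": 0.143, "tz": 0, "spin": 8},
    {"claw": 0.5, "tx": 0.164, "ty": 0.143, "tz": 0.05, "spin": 8},
    {"claw": 0.5, "tx": 0.164, "ty": 0.143, "tz": 0.1, "spin": 8}
  ]
}}

```text
time: 18.63
position: [0.4894, 0.1035, 0.5351]
tool_rot: [1.539, 2.738, 0.002]
ft_force: [1.0, -1.0, -0.4]
grip_width: 0.498
```

Call:
{"op": "step_arm", "data": {
  "increments": [
    {"claw": 0.5, "tx": 0, "ty": 0, "tz": 0.22, "spin": 0},
    {"claw": 0.5, "tx": 0, "ty": 0, "tz": 0.22, "spin": 0},
    {"claw": 0.5, "tx": 0, "ty": 0, "tz": 0.22, "spin": 0},
    {"claw": 0.5, "tx": 0, "ty": 0, "tz": 0.22, "spin": 0},
    {"claw": 0.5, "tx": 0, "ty": 0, "tz": 0.22, "spin": 0},
    {"claw": 0.5, "tx": 0, "ty": 0, "tz": 0.22, "spin": 0},
    {"claw": 0.5, "tx": 0, "ty": 0, "tz": 0.22, "spin": 0}
  ]
}}

```text
time: 19.22
position: [0.487, 0.1013, 0.3124]
tool_rot: [-1.541, -2.73, 0.011]
ft_force: [0.2, 0.7, 0.3]
grip_width: 0.503
```

Run:
```python
from h import *
P,im=shot("wrist");p,R,s=tool();print(p,yaw(R),delta(.4893,.1032,.071,-59.1))
for ce,st in blobs(im,"blue",60): print(ce,st,cast(P,[ce],.078)[0].round(4))
```

```text
[0.48854483 0.10159106 0.31545088] -58.89137470762973 (array([0.0009, 0.0018, 0.0809]), np.float64(0.2086252923702716))
[416.3   6.6] [404   0  27  17 244] [0.461 0.258 0.078]
[386.2 132.6] [372 119  29  28 616] [0.4903 0.1815 0.078 ]
[496.  178.9] [475 164  38  30 646] [0.583  0.1966 0.078 ]
[329.6 213.8] [318 198  24  32 605] [0.488  0.1053 0.078 ]
[422.7 245.8] [412 240  24  11 202] [0.5694 0.1212 0.078 ]
```

Call:
{"op": "step_arm", "data": {
  "increments": [
    {"claw": 0.5, "tx": 0.001, "ty": 0.001, "tz": 0.04, "spin": 0},
    {"claw": 0.5, "tx": 0.001, "ty": 0.001, "tz": 0.08, "spin": 0},
    {"claw": 0.5, "tx": 0.001, "ty": 0.001, "tz": 0.082, "spin": 0},
    {"claw": 0, "tx": 0.001, "ty": 0.001, "tz": 0.082, "spin": 0},
    {"claw": 0, "tx": 0.001, "ty": 0.001, "tz": 0.082, "spin": 0},
    {"claw": 0, "tx": 0.001, "ty": 0.001, "tz": 0.082, "spin": 0},
    {"claw": 0, "tx": 0.001, "ty": 0.001, "tz": 0.082, "spin": 0},
    {"claw": 0, "tx": 0.001, "ty": 0.001, "tz": 0.082, "spin": 0}
  ],
  "force": 30
}}

```text
time: 19.93
position: [0.4903, 0.1035, 0.2365]
tool_rot: [1.544, 2.736, 0.006]
ft_force: [-0.9, -0.8, 6.6]
grip_width: 0.219
```

Call:
{"op": "step_arm", "data": {
  "increments": [
    {"claw": 0, "tx": 0, "ty": 0, "tz": 0, "spin": 0},
    {"claw": 0, "tx": 0, "ty": 0, "tz": -0.04, "spin": 0},
    {"claw": 0, "tx": 0, "ty": 0, "tz": -0.42, "spin": 0},
    {"claw": 0, "tx": 0, "ty": 0, "tz": -0.42, "spin": 0},
    {"claw": 0, "tx": 0, "ty": 0, "tz": -0.42, "spin": 0},
    {"claw": 0, "tx": 0, "ty": 0, "tz": -0.42, "spin": 0},
    {"claw": 0, "tx": 0, "ty": 0, "tz": -0.42, "spin": 0},
    {"claw": 0, "tx": 0, "ty": 0, "tz": -0.42, "spin": 0}
  ]
}}

```text
time: 20.6
position: [0.489, 0.1023, 0.5271]
tool_rot: [-1.544, -2.735, -0.003]
ft_force: [0.8, 0.1, -2.5]
grip_width: 0.22
```

Call:
{"op": "step_arm", "data": {
  "increments": [
    {"claw": 0, "tx": 0, "ty": 0, "tz": -0.138, "spin": -10},
    {"claw": 0, "tx": 0, "ty": 0, "tz": -0.138, "spin": -20},
    {"claw": 0, "tx": 0, "ty": 0, "tz": -0.138, "spin": -30},
    {"claw": 0, "tx": 0, "ty": 0, "tz": -0.138, "spin": -40},
    {"claw": 0, "tx": 0, "ty": 0, "tz": -0.138, "spin": -50},
    {"claw": 0, "tx": 0, "ty": 0, "tz": -0.138, "spin": -53}
  ]
}}

```text
time: 21.1
position: [0.4896, 0.1024, 0.6642]
tool_rot: [0.425, 3.111, 0.004]
ft_force: [0.8, -0.6, -2.3]
grip_width: 0.218
```

Run:
```python
from h import *
p,R,s=tool();print(p,yaw(R),s["grip_width"],s["ft_force"],S(-.033,.026),delta(*S(-.033,.026),.47,-6))
```

```text
[0.489619   0.10235426 0.66421966] -15.576419872810588 0.21847622211694848 [ 0.78996338 -0.57182401 -2.32007011] [ 0.45295768 -0.21452214] (array([-0.0497, -0.3152,  0.0299]), np.float64(-9.57641987281059))
```

Call:
{"op": "step_arm", "data": {
  "increments": [
    {"claw": 0, "tx": -0.05, "ty": -0.315, "tz": 0, "spin": -9.6},
    {"claw": 0, "tx": -0.05, "ty": -0.315, "tz": 0, "spin": -9.6},
    {"claw": 0, "tx": -0.05, "ty": -0.315, "tz": 0, "spin": -9.6},
    {"claw": 0, "tx": -0.05, "ty": -0.315, "tz": 0, "spin": -9.6},
    {"claw": 0, "tx": -0.05, "ty": -0.315, "tz": 0, "spin": -9.6},
    {"claw": 0, "tx": -0.05, "ty": -0.315, "tz": 0, "spin": -9.6},
    {"claw": 0, "tx": -0.05, "ty": -0.315, "tz": 0, "spin": -9.6},
    {"claw": 0, "tx": -0.05, "ty": -0.315, "tz": 0, "spin": -9.6}
  ]
}}

```text
time: 21.77
position: [0.4488, -0.2191, 0.6628]
tool_rot: [0.181, 3.135, 0.003]
ft_force: [0.3, -0.3, -1.4]
grip_width: 0.222
```

Call:
{"op": "step_arm", "data": {
  "increments": [
    {"claw": 0, "tx": 0, "ty": 0, "tz": 0, "spin": 0},
    {"claw": 0, "tx": 0, "ty": 0, "tz": 0, "spin": 0},
    {"claw": 0, "tx": 0, "ty": 0, "tz": 0.29, "spin": 0},
    {"claw": 0, "tx": 0, "ty": 0, "tz": 0.29, "spin": 0},
    {"claw": 0, "tx": 0, "ty": 0, "tz": 0.29, "spin": 0},
    {"claw": 0, "tx": 0, "ty": 0, "tz": 0.29, "spin": 0},
    {"claw": 0, "tx": 0, "ty": 0, "tz": 0.29, "spin": 0},
    {"claw": 0, "tx": 0, "ty": 0, "tz": 0.29, "spin": 0}
  ]
}}

```text
time: 22.43
position: [0.4514, -0.2116, 0.4103]
tool_rot: [0.167, 3.137, 0.005]
ft_force: [1.0, 0.0, -1.7]
grip_width: 0.22
```

```bash
cat >> h.py <<'E'
def st(u=None,v=None,zb=None,off=.2360):
    """state in shaker frame; with target u,v and bottle-bottom height zb print tool shift"""
    p,R,s=tool();print("t%.1f p %s yaw %.2f u %.4f v %.4f zb %.4f grip %.3f f %s"%(s["time"],p.round(4),yaw(R),p[:2]@ex-.5059,-.14-p[:2]@ey,p[2]-off,s["grip_width"],s["ft_force"].round(1)))
    if u is not None: print("shift",delta(*S(u,v),zb+off-HP,-6))
E
python3 - <<'E'
from h import *
st(-.033,.027,.066)
E
```

```text
t22.4 p [ 0.4514 -0.2116  0.4103] yaw -6.11 u -0.0348 v 0.0232 zb 0.1743 grip 0.220 f [ 1.   0.  -1.7]
shift (array([-0.0018, -0.0041,  0.1083]), np.float64(-0.11002667971027336))
```

Call:
{"op": "step_arm", "data": {
  "increments": [
    {"claw": 0, "tx": -0.002, "ty": -0.005, "tz": 0, "spin": 0},
    {"claw": 0, "tx": -0.002, "ty": -0.005, "tz": 0.03, "spin": 0},
    {"claw": 0, "tx": -0.002, "ty": -0.005, "tz": 0.06, "spin": 0},
    {"claw": 0, "tx": -0.002, "ty": -0.005, "tz": 0.08, "spin": 0},
    {"claw": 0, "tx": -0.002, "ty": -0.005, "tz": 0.08, "spin": 0},
    {"claw": 0, "tx": -0.002, "ty": -0.005, "tz": 0.08, "spin": 0}
  ]
}}

```text
time: 22.93
position: [0.454, -0.2181, 0.3337]
tool_rot: [-0.171, -3.136, -0.0]
ft_force: [0.1, -0.6, 0.6]
grip_width: 0.22
```

Run:
```python
from h import *
st(-.033,.027,.064)
```

```text
t22.9 p [ 0.454  -0.2181  0.3337] yaw -6.23 u -0.0316 v 0.0295 zb 0.0977 grip 0.220 f [ 0.1 -0.6  0.6]
shift (array([0.0014, 0.0025, 0.0337]), np.float64(-0.2262268102703473))
```

Call:
{"op": "step_arm", "data": {
  "increments": [
    {"claw": 0, "tx": 0.001, "ty": 0, "tz": 0.02, "spin": -0.2},
    {"claw": 0, "tx": 0.001, "ty": 0, "tz": 0.03, "spin": -0.2},
    {"claw": 0, "tx": 0.001, "ty": 0, "tz": 0.034, "spin": -0.2},
    {"claw": 0, "tx": 0.001, "ty": 0, "tz": 0.034, "spin": -0.2},
    {"claw": 0, "tx": 0.001, "ty": 0.002, "tz": 0.034, "spin": -0.2},
    {"claw": 0, "tx": 0.001, "ty": 0.004, "tz": 0.034, "spin": -0.2},
    {"claw": 0, "tx": 0.001, "ty": 0.005, "tz": 0.034, "spin": -0.2},
    {"claw": 0, "tx": 0.001, "ty": 0.005, "tz": 0.034, "spin": -0.2}
  ]
}}

```text
time: 23.6
position: [0.4533, -0.2148, 0.3003]
tool_rot: [0.167, 3.134, -0.002]
ft_force: [-0.1, -3.9, 6.5]
grip_width: 0.225
```

Run:
```python
from h import *
st(-.033,.025,.064)
```

```text
t23.6 p [ 0.4533 -0.2148  0.3003] yaw -6.11 u -0.0326 v 0.0262 zb 0.0643 grip 0.225 f [-0.1 -3.9  6.5]
shift (array([0.0004, 0.0012, 0.0003]), np.float64(-0.11240723887688375))
```

Call:
{"op": "step_arm", "data": {
  "increments": [
    {"claw": 0.4, "tx": 0, "ty": 0, "tz": 0, "spin": 0},
    {"claw": 0.4, "tx": 0, "ty": 0, "tz": 0, "spin": 0},
    {"claw": 0.4, "tx": 0, "ty": 0, "tz": 0, "spin": 0},
    {"claw": 0.4, "tx": 0, "ty": 0, "tz": -0.31, "spin": 0},
    {"claw": 0.4, "tx": 0, "ty": 0, "tz": -0.31, "spin": 0},
    {"claw": 0.4, "tx": 0, "ty": 0, "tz": -0.31, "spin": 0},
    {"claw": 0.4, "tx": 0, "ty": 0, "tz": -0.31, "spin": 0},
    {"claw": 0.4, "tx": 0, "ty": 0, "tz": -0.31, "spin": 0}
  ]
}}

```text
time: 24.27
position: [0.4517, -0.2135, 0.5085]
tool_rot: [-0.166, -3.137, -0.005]
ft_force: [0.9, -0.2, 0.0]
grip_width: 0.397
```

Call:
{"op": "step_arm", "data": {
  "increments": [
    {"claw": 0.4, "tx": 0, "ty": 0, "tz": -0.11, "spin": 0},
    {"claw": 0.4, "tx": 0, "ty": 0, "tz": -0.11, "spin": 0},
    {"claw": 0.4, "tx": 0, "ty": 0, "tz": -0.11, "spin": 0},
    {"claw": 0.6, "tx": -0.01, "ty": 0.4, "tz": -0.11, "spin": -5.6},
    {"claw": 0.8, "tx": -0.01, "ty": 0.4, "tz": -0.11, "spin": -5.6},
    {"claw": 0.8, "tx": -0.01, "ty": 0.4, "tz": -0.11, "spin": -5.6},
    {"claw": 0.8, "tx": -0.01, "ty": 0.4, "tz": -0.11, "spin": -5.6},
    {"claw": 0.8, "tx": -0.01, "ty": 0.4, "tz": -0.11, "spin": -5.6}
  ]
}}

```text
time: 24.93
position: [0.4793, -0.0052, 0.6168]
tool_rot: [-0.013, -3.141, -0.004]
ft_force: [1.2, 0.3, 0.4]
grip_width: 0.693
```

Run:
```python
from h import *
st();print(delta(.4908,.1816,.20,-.4))
```

```text
t24.9 p [ 0.4793 -0.0052  0.6168] yaw -0.46 u -0.0287 v -0.1850 zb 0.3808 grip 0.693 f [1.2 0.3 0.4]
(array([-0.0103,  0.1862,  0.2538]), np.float64(-0.05885021947356961))
```

Call:
{"op": "step_arm", "data": {
  "increments": [
    {"claw": 0.85, "tx": -0.01, "ty": 0.186, "tz": 0, "spin": 0},
    {"claw": 0.85, "tx": -0.01, "ty": 0.186, "tz": 0, "spin": 0},
    {"claw": 0.85, "tx": -0.01, "ty": 0.186, "tz": 0, "spin": 0},
    {"claw": 0.85, "tx": -0.01, "ty": 0.186, "tz": 0.04, "spin": 0},
    {"claw": 0.85, "tx": -0.01, "ty": 0.186, "tz": 0.08, "spin": 0},
    {"claw": 0.85, "tx": -0.01, "ty": 0.186, "tz": 0.12, "spin": 0},
    {"claw": 0.85, "tx": -0.01, "ty": 0.186, "tz": 0.16, "spin": 0},
    {"claw": 0.85, "tx": -0.01, "ty": 0.186, "tz": 0.2, "spin": 0}
  ]
}}

```text
time: 25.6
position: [0.4904, 0.1801, 0.4297]
tool_rot: [-0.01, -3.14, -0.002]
ft_force: [1.0, -0.2, -0.9]
grip_width: 0.847
```

Call:
{"op": "step_arm", "data": {
  "increments": [
    {"claw": 0.85, "tx": 0, "ty": 0, "tz": 0.054, "spin": 0},
    {"claw": 0.85, "tx": 0, "ty": 0, "tz": 0.054, "spin": 0},
    {"claw": 0.85, "tx": 0, "ty": 0, "tz": 0.054, "spin": 0},
    {"claw": 0.85, "tx": 0, "ty": 0, "tz": 0.054, "spin": 0}
  ]
}}

```text
time: 25.93
position: [0.4916, 0.179, 0.379]
tool_rot: [-0.014, -3.141, -0.002]
ft_force: [0.7, 0.5, 0.7]
grip_width: 0.853
```

Run:
```python
from h import *
P,im=shot("wrist","w7");st();print(delta(.4908,.1816,.037,-.4))
for ce,s in blobs(im,"blue",60): print(ce,s,cast(P,[ce],.078)[0].round(4))
```

```text
t26.0 p [0.4922 0.179  0.3803] yaw -0.50 u -0.0351 v -0.3695 zb 0.1443 grip 0.845 f [ 0.2 -0.1 -0.5]
(array([0.0018, 0.002 , 0.1798]), np.float64(-0.10394628846154319))
[409.6 158.6] [398 148  24  22 363] [0.4564 0.2659 0.078 ]
[324.9 191.5] [316 180  19  22 303] [0.4896 0.1813 0.078 ]
[268.6 266.1] [260 255  16  21 238] [0.5764 0.1173 0.078 ]
[337.8 266.3] [330 255  17  21 292] [0.5775 0.1951 0.078 ]
```

Call:
{"op": "step_arm", "data": {
  "increments": [
    {"claw": 0.85, "tx": 0.0015, "ty": 0.0025, "tz": 0.04, "spin": 0},
    {"claw": 0.85, "tx": 0.0015, "ty": 0.0025, "tz": 0.08, "spin": 0},
    {"claw": 0.85, "tx": 0.0015, "ty": 0.0025, "tz": 0.12, "spin": 0},
    {"claw": 0.85, "tx": 0.0015, "ty": 0.0025, "tz": 0.16, "spin": 0},
    {"claw": 0.85, "tx": 0.0015, "ty": 0.0025, "tz": 0.177, "spin": 0},
    {"claw": 0.85, "tx": 0.0015, "ty": 0.0025, "tz": 0.177, "spin": 0},
    {"claw": 0.4, "tx": 0.0015, "ty": 0.0025, "tz": 0.177, "spin": 0},
    {"claw": 0.4, "tx": 0.0015, "ty": 0.0025, "tz": 0.177, "spin": 0}
  ],
  "force": 12
}}

```text
time: 26.65
position: [0.4917, 0.1822, 0.2039]
tool_rot: [0.014, 3.137, 0.006]
ft_force: [0.2, 0.0, 0.1]
grip_width: 0.771
```

Call:
{"op": "step_arm", "data": {
  "increments": [
    {"claw": 0.4, "tx": 0, "ty": 0, "tz": 0, "spin": 0},
    {"claw": 0.4, "tx": 0, "ty": 0, "tz": 0, "spin": 0},
    {"claw": 0.4, "tx": 0, "ty": 0, "tz": 0, "spin": 0},
    {"claw": 0.4, "tx": 0, "ty": 0, "tz": 0, "spin": 0}
  ]
}}

```text
time: 26.98
position: [0.4906, 0.1817, 0.2026]
tool_rot: [0.014, 3.14, 0.005]
ft_force: [0.2, -1.0, 7.3]
grip_width: 0.573
```

Call:
{"op": "step_arm", "data": {
  "increments": [
    {"claw": 0.75, "tx": 0, "ty": 0, "tz": 0, "spin": 0},
    {"claw": 0.75, "tx": 0, "ty": 0, "tz": 0, "spin": 0},
    {"claw": 0.75, "tx": 0, "ty": 0, "tz": -0.02, "spin": 0},
    {"claw": 0.5, "tx": 0, "ty": 0, "tz": -0.033, "spin": 0},
    {"claw": 0.3, "tx": 0, "ty": 0, "tz": -0.033, "spin": 0},
    {"claw": 0, "tx": 0, "ty": 0, "tz": -0.033, "spin": 0},
    {"claw": 0, "tx": 0, "ty": 0, "tz": -0.033, "spin": 0},
    {"claw": 0, "tx": 0, "ty": 0, "tz": -0.033, "spin": 0}
  ],
  "force": 30
}}

```text
time: 27.65
position: [0.4892, 0.1813, 0.2329]
tool_rot: [-0.014, -3.139, -0.001]
ft_force: [-0.2, 0.7, -0.3]
grip_width: 0.459
```

Call:
{"op": "step_arm", "data": {
  "increments": [
    {"claw": 0, "tx": 0, "ty": 0, "tz": 0, "spin": 0},
    {"claw": 0, "tx": 0, "ty": 0, "tz": 0, "spin": 0},
    {"claw": 0, "tx": 0, "ty": 0, "tz": 0, "spin": 0},
    {"claw": 0, "tx": 0, "ty": 0, "tz": -0.42, "spin": 0},
    {"claw": 0, "tx": 0, "ty": 0, "tz": -0.42, "spin": 0},
    {"claw": 0, "tx": 0, "ty": 0, "tz": -0.42, "spin": 0},
    {"claw": 0, "tx": 0, "ty": 0, "tz": -0.42, "spin": 0},
    {"claw": 0, "tx": 0, "ty": 0, "tz": -0.42, "spin": 0}
  ]
}}

```text
time: 28.32
position: [0.4894, 0.1806, 0.4438]
tool_rot: [-0.014, -3.14, -0.002]
ft_force: [0.5, 0.9, -1.6]
grip_width: 0.219
```

Call:
{"op": "step_arm", "data": {
  "increments": [
    {"claw": 0, "tx": 0, "ty": 0, "tz": -0.22, "spin": 0},
    {"claw": 0, "tx": 0, "ty": 0, "tz": -0.22, "spin": 0},
    {"claw": 0, "tx": 0, "ty": 0, "tz": -0.22, "spin": 0},
    {"claw": 0, "tx": 0, "ty": 0, "tz": -0.22, "spin": 0},
    {"claw": 0, "tx": 0, "ty": 0, "tz": -0.22, "spin": 0},
    {"claw": 0, "tx": 0, "ty": 0, "tz": -0.22, "spin": 0},
    {"claw": 0, "tx": 0, "ty": 0, "tz": -0.22, "spin": 0}
  ]
}}

```text
time: 28.9
position: [0.4902, 0.1804, 0.6656]
tool_rot: [0.015, 3.137, 0.006]
ft_force: [0.2, -0.6, -2.1]
grip_width: 0.221
```

Run:
```python
from h import *
st(-.033,.080,.42)
```

```text
t28.9 p [0.4902 0.1804 0.6656] yaw -0.53 u -0.0373 v -0.3707 zb 0.4296 grip 0.221 f [ 0.2 -0.6 -2.1]
shift (array([ 0.0387, -0.4491,  0.0077]), np.float64(5.4679716016014766))
```

Call:
{"op": "step_arm", "data": {
  "increments": [
    {"claw": 0, "tx": 0.039, "ty": -0.449, "tz": 0.0, "spin": 5.5},
    {"claw": 0, "tx": 0.039, "ty": -0.449, "tz": 0.0, "spin": 5.5},
    {"claw": 0, "tx": 0.039, "ty": -0.449, "tz": 0.0, "spin": 5.5},
    {"claw": 0, "tx": 0.039, "ty": -0.449, "tz": 0.0, "spin": 5.5},
    {"claw": 0, "tx": 0.039, "ty": -0.449, "tz": 0.0, "spin": 5.5},
    {"claw": 0, "tx": 0.039, "ty": -0.449, "tz": 0.0, "spin": 5.5},
    {"claw": 0, "tx": 0.039, "ty": -0.449, "tz": 0.0, "spin": 5.5},
    {"claw": 0, "tx": 0.039, "ty": -0.449, "tz": 0.0, "spin": 5.5}
  ]
}}

```text
time: 29.57
position: [0.4574, -0.1531, 0.6596]
tool_rot: [-0.163, -3.134, -0.004]
ft_force: [1.7, 0.2, -1.3]
grip_width: 0.222
```

Run:
```python
from h import *
st(-.033,.080,.15)
```

```text
t29.6 p [ 0.4574 -0.1531  0.6596] yaw -5.97 u -0.0350 v -0.0356 zb 0.4236 grip 0.222 f [ 1.7  0.2 -1.3]
shift (array([-0.0028, -0.1162,  0.2734]), np.float64(0.033887541346942385))
```

Call:
{"op": "step_arm", "data": {
  "increments": [
    {"claw": 0, "tx": -0.002, "ty": -0.116, "tz": 0, "spin": 0},
    {"claw": 0, "tx": -0.002, "ty": -0.116, "tz": 0, "spin": 0},
    {"claw": 0, "tx": -0.002, "ty": -0.116, "tz": 0.04, "spin": 0},
    {"claw": 0, "tx": -0.002, "ty": -0.116, "tz": 0.08, "spin": 0},
    {"claw": 0, "tx": -0.002, "ty": -0.116, "tz": 0.12, "spin": 0},
    {"claw": 0, "tx": -0.002, "ty": -0.116, "tz": 0.16, "spin": 0},
    {"claw": 0, "tx": -0.002, "ty": -0.116, "tz": 0.2, "spin": 0},
    {"claw": 0, "tx": -0.002, "ty": -0.116, "tz": 0.24, "spin": 0}
  ]
}}

```text
time: 30.23
position: [0.4464, -0.2657, 0.4176]
tool_rot: [-0.164, -3.135, -0.006]
ft_force: [1.4, 0.5, -1.2]
grip_width: 0.223
```

Call:
{"op": "step_arm", "data": {
  "increments": [
    {"claw": 0, "tx": 0, "ty": 0, "tz": 0.03, "spin": 0},
    {"claw": 0, "tx": 0, "ty": 0, "tz": 0.03, "spin": 0},
    {"claw": 0, "tx": 0, "ty": 0, "tz": 0.03, "spin": 0}
  ]
}}

```text
time: 30.48
position: [0.4468, -0.2657, 0.3897]
tool_rot: [-0.165, -3.131, -0.003]
ft_force: [0.9, -0.6, -0.8]
grip_width: 0.22
```

Run:
```python
from h import *
st(-.033,.080,.064)
```

```text
t30.5 p [ 0.4468 -0.2657  0.3897] yaw -6.05 u -0.0337 v 0.0775 zb 0.1537 grip 0.220 f [ 0.9 -0.6 -0.8]
shift (array([-0.0013, -0.0026,  0.0897]), np.float64(-0.05013693343384773))
```

Call:
{"op": "step_arm", "data": {
  "increments": [
    {"claw": 0, "tx": -0.001, "ty": -0.003, "tz": 0.03, "spin": 0},
    {"claw": 0, "tx": -0.001, "ty": -0.003, "tz": 0.06, "spin": 0},
    {"claw": 0, "tx": -0.001, "ty": -0.003, "tz": 0.08, "spin": 0},
    {"claw": 0, "tx": -0.001, "ty": -0.003, "tz": 0.089, "spin": 0},
    {"claw": 0, "tx": -0.001, "ty": -0.003, "tz": 0.09, "spin": 0},
    {"claw": 0, "tx": -0.001, "ty": 0, "tz": 0.09, "spin": 0},
    {"claw": 0, "tx": -0.001, "ty": 0.002, "tz": 0.09, "spin": 0},
    {"claw": 0, "tx": -0.001, "ty": 0.002, "tz": 0.09, "spin": 0}
  ]
}}

```text
time: 31.15
position: [0.4499, -0.2643, 0.3035]
tool_rot: [0.163, 3.135, 0.001]
ft_force: [0.8, -0.5, -1.9]
grip_width: 0.217
```

Run:
```python
from h import *
st(-.033,.076,.064)
```

```text
t31.1 p [ 0.4499 -0.2643  0.3035] yaw -5.95 u -0.0308 v 0.0758 zb 0.0675 grip 0.217 f [ 0.8 -0.5 -1.9]
shift (array([ 0.0022, -0.0002,  0.0035]), np.float64(0.04879299327545539))
```

Call:
{"op": "step_arm", "data": {
  "increments": [
    {"claw": 0, "tx": 0.002, "ty": 0, "tz": 0.003, "spin": 0},
    {"claw": 0, "tx": 0.002, "ty": 0, "tz": 0.005, "spin": 0},
    {"claw": 0, "tx": 0.002, "ty": 0.002, "tz": 0.005, "spin": 0},
    {"claw": 0, "tx": 0.002, "ty": 0.002, "tz": 0.005, "spin": 0}
  ]
}}

```text
time: 31.48
position: [0.4473, -0.263, 0.2973]
tool_rot: [0.165, 3.136, -0.002]
ft_force: [0.7, -3.7, 0.1]
grip_width: 0.222
```

Run:
```python
from h import *
st()
```

```text
t31.5 p [ 0.4473 -0.263   0.2973] yaw -6.03 u -0.0335 v 0.0748 zb 0.0613 grip 0.222 f [ 0.7 -3.7  0.1]
```

Call:
{"op": "step_arm", "data": {
  "increments": [
    {"claw": 0.4, "tx": 0, "ty": 0, "tz": 0, "spin": 0},
    {"claw": 0.4, "tx": 0, "ty": 0, "tz": 0, "spin": 0},
    {"claw": 0.4, "tx": 0, "ty": 0, "tz": 0, "spin": 0},
    {"claw": 0.4, "tx": 0, "ty": 0, "tz": -0.31, "spin": 0},
    {"claw": 0.4, "tx": 0, "ty": 0, "tz": -0.31, "spin": 0},
    {"claw": 0.4, "tx": 0, "ty": 0, "tz": -0.31, "spin": 0},
    {"claw": 0.4, "tx": 0, "ty": 0, "tz": -0.31, "spin": 0},
    {"claw": 0.4, "tx": 0, "ty": 0, "tz": -0.31, "spin": 0}
  ]
}}

```text
time: 32.15
position: [0.4467, -0.2621, 0.5068]
tool_rot: [-0.164, -3.137, -0.005]
ft_force: [1.3, 0.3, -0.5]
grip_width: 0.399
```

Call:
{"op": "step_arm", "data": {
  "increments": [
    {"claw": 0.4, "tx": 0, "ty": 0, "tz": -0.11, "spin": 0},
    {"claw": 0.4, "tx": 0, "ty": 0, "tz": -0.11, "spin": 0},
    {"claw": 0.4, "tx": 0, "ty": 0, "tz": -0.11, "spin": 0},
    {"claw": 0.6, "tx": -0.01, "ty": 0.039, "tz": -0.11, "spin": 5},
    {"claw": 0.8, "tx": -0.02, "ty": 0.078, "tz": -0.11, "spin": 10},
    {"claw": 0.8, "tx": -0.03, "ty": 0.117, "tz": -0.11, "spin": 15},
    {"claw": 0.8, "tx": -0.04, "ty": 0.156, "tz": -0.11, "spin": 20},
    {"claw": 0.8, "tx": -0.05, "ty": 0.194, "tz": -0.11, "spin": 25}
  ]
}}

```text
time: 32.82
position: [0.5176, -0.0724, 0.615]
tool_rot: [-0.844, -3.024, -0.004]
ft_force: [0.7, -0.1, -0.3]
grip_width: 0.691
```

Run:
```python
from h import *
st();print(delta(.5840,.1137,.21,-54.7))
```

```text
t32.8 p [ 0.5176 -0.0724  0.615 ] yaw -31.18 u 0.0165 v -0.1221 zb 0.3790 grip 0.691 f [ 0.7 -0.1 -0.3]
(array([0.0389, 0.1931, 0.242 ]), np.float64(23.524199894935137))
```

Call:
{"op": "step_arm", "data": {
  "increments": [
    {"claw": 0.85, "tx": 0.038, "ty": 0.193, "tz": 0, "spin": 23.5},
    {"claw": 0.85, "tx": 0.038, "ty": 0.193, "tz": 0, "spin": 23.5},
    {"claw": 0.85, "tx": 0.038, "ty": 0.193, "tz": 0, "spin": 23.5},
    {"claw": 0.85, "tx": 0.038, "ty": 0.193, "tz": 0.0, "spin": 23.5},
    {"claw": 0.85, "tx": 0.038, "ty": 0.193, "tz": 0.0, "spin": 23.5},
    {"claw": 0.85, "tx": 0.038, "ty": 0.193, "tz": 0.06, "spin": 23.5},
    {"claw": 0.85, "tx": 0.038, "ty": 0.193, "tz": 0.1, "spin": 23.5},
    {"claw": 0.85, "tx": 0.038, "ty": 0.193, "tz": 0.14, "spin": 23.5}
  ]
}}

```text
time: 33.48
position: [0.5842, 0.1118, 0.4885]
tool_rot: [-1.435, -2.793, -0.001]
ft_force: [0.7, 0.4, 0.1]
grip_width: 0.849
```

Call:
{"op": "step_arm", "data": {
  "increments": [
    {"claw": 0.85, "tx": 0, "ty": 0, "tz": 0.04, "spin": 0},
    {"claw": 0.85, "tx": 0, "ty": 0, "tz": 0.08, "spin": 0},
    {"claw": 0.85, "tx": 0, "ty": 0, "tz": 0.1, "spin": 0},
    {"claw": 0.85, "tx": 0, "ty": 0, "tz": 0.1, "spin": 0},
    {"claw": 0.85, "tx": 0, "ty": 0, "tz": 0.1, "spin": 0}
  ]
}}

```text
time: 33.9
position: [0.5838, 0.111, 0.3897]
tool_rot: [-1.437, -2.79, 0.001]
ft_force: [0.8, -0.7, 0.1]
grip_width: 0.851
```

Run:
```python
from h import *
P,im=shot("wrist","w8");st();print(delta(.5840,.1137,.039,-54.7))
for ce,s in blobs(im,"blue",60): print(ce,s,cast(P,[ce],.078)[0].round(4))
```

```text
t34.0 p [0.5845 0.1108 0.3915] yaw -54.49 u 0.0638 v -0.3113 zb 0.1555 grip 0.849 f [ 1.  -0.5  1.2]
(array([0.0025, 0.0011, 0.189 ]), np.float64(0.2060531626219273))
[373.5 124.1] [363 115  21  20 318] [0.584  0.1959 0.078 ]
[324.6 187.7] [316 177  18  22 293] [0.5825 0.1142 0.078 ]
```

Call:
{"op": "step_arm", "data": {
  "increments": [
    {"claw": 0.85, "tx": 0.003, "ty": 0.001, "tz": 0.04, "spin": 0},
    {"claw": 0.85, "tx": 0.003, "ty": 0.001, "tz": 0.08, "spin": 0},
    {"claw": 0.85, "tx": 0.003, "ty": 0.001, "tz": 0.12, "spin": 0},
    {"claw": 0.85, "tx": 0.003, "ty": 0.001, "tz": 0.16, "spin": 0},
    {"claw": 0.85, "tx": 0.003, "ty": 0.001, "tz": 0.188, "spin": 0},
    {"claw": 0.85, "tx": 0.003, "ty": 0.001, "tz": 0.188, "spin": 0},
    {"claw": 0.4, "tx": 0.003, "ty": 0.001, "tz": 0.188, "spin": 0},
    {"claw": 0.4, "tx": 0.003, "ty": 0.001, "tz": 0.188, "spin": 0}
  ],
  "force": 12
}}

```text
time: 34.62
position: [0.5851, 0.114, 0.2056]
tool_rot: [1.437, 2.791, 0.007]
ft_force: [-0.0, -1.1, 0.7]
grip_width: 0.77
```

Call:
{"op": "step_arm", "data": {
  "increments": [
    {"claw": 0.4, "tx": 0, "ty": 0, "tz": 0, "spin": 0},
    {"claw": 0.4, "tx": 0, "ty": 0, "tz": 0, "spin": 0},
    {"claw": 0.4, "tx": 0, "ty": 0, "tz": 0, "spin": 0},
    {"claw": 0.4, "tx": 0, "ty": 0, "tz": 0, "spin": 0}
  ]
}}

```text
time: 34.95
position: [0.5841, 0.1139, 0.2045]
tool_rot: [1.438, 2.792, 0.005]
ft_force: [-0.8, 0.3, 7.7]
grip_width: 0.574
```

Call:
{"op": "step_arm", "data": {
  "increments": [
    {"claw": 0.75, "tx": 0, "ty": 0, "tz": 0, "spin": 0},
    {"claw": 0.75, "tx": 0, "ty": 0, "tz": 0, "spin": 0},
    {"claw": 0.75, "tx": 0, "ty": 0, "tz": -0.02, "spin": 0},
    {"claw": 0.5, "tx": 0, "ty": 0, "tz": -0.033, "spin": 0},
    {"claw": 0.3, "tx": 0, "ty": 0, "tz": -0.033, "spin": 0},
    {"claw": 0, "tx": 0, "ty": 0, "tz": -0.033, "spin": 0},
    {"claw": 0, "tx": 0, "ty": 0, "tz": -0.033, "spin": 0},
    {"claw": 0, "tx": 0, "ty": 0, "tz": -0.033, "spin": 0}
  ],
  "force": 30
}}

```text
time: 35.62
position: [0.5828, 0.1138, 0.2346]
tool_rot: [-1.437, -2.791, -0.0]
ft_force: [-0.6, -0.1, -0.7]
grip_width: 0.455
```

Call:
{"op": "step_arm", "data": {
  "increments": [
    {"claw": 0, "tx": 0, "ty": 0, "tz": 0, "spin": 0},
    {"claw": 0, "tx": 0, "ty": 0, "tz": 0, "spin": 0},
    {"claw": 0, "tx": 0, "ty": 0, "tz": 0, "spin": 0},
    {"claw": 0, "tx": 0, "ty": 0, "tz": -0.42, "spin": 0},
    {"claw": 0, "tx": 0, "ty": 0, "tz": -0.42, "spin": 0},
    {"claw": 0, "tx": 0, "ty": 0, "tz": -0.42, "spin": 0},
    {"claw": 0, "tx": 0, "ty": 0, "tz": -0.42, "spin": 0},
    {"claw": 0, "tx": 0, "ty": 0, "tz": -0.42, "spin": 0}
  ]
}}

```text
time: 36.28
position: [0.5829, 0.1131, 0.4454]
tool_rot: [-1.438, -2.791, -0.001]
ft_force: [1.3, 0.7, -1.4]
grip_width: 0.222
```

Call:
{"op": "step_arm", "data": {
  "increments": [
    {"claw": 0, "tx": 0, "ty": 0, "tz": -0.215, "spin": -7},
    {"claw": 0, "tx": 0, "ty": 0, "tz": -0.215, "spin": -14},
    {"claw": 0, "tx": 0, "ty": 0, "tz": -0.215, "spin": -21},
    {"claw": 0, "tx": 0, "ty": 0, "tz": -0.215, "spin": -28},
    {"claw": 0, "tx": 0, "ty": 0, "tz": -0.215, "spin": -35},
    {"claw": 0, "tx": 0, "ty": 0, "tz": -0.215, "spin": -42},
    {"claw": 0, "tx": 0, "ty": 0, "tz": -0.215, "spin": -48.7}
  ]
}}

```text
time: 36.87
position: [0.5835, 0.1126, 0.6622]
tool_rot: [0.151, 3.133, 0.003]
ft_force: [-0.5, -0.5, -1.2]
grip_width: 0.218
```

Run:
```python
from h import *
st(-.033,.130,.42)
```

```text
t36.9 p [0.5835 0.1126 0.6622] yaw -5.50 u 0.0627 v -0.3130 zb 0.4262 grip 0.218 f [-0.5 -0.5 -1.2]
shift (array([ 0.0995, -0.4421,  0.0046]), np.float64(0.4986108630354664))
```

Call:
{"op": "step_arm", "data": {
  "increments": [
    {"claw": 0, "tx": 0.0995, "ty": -0.442, "tz": 0, "spin": 0.3},
    {"claw": 0, "tx": 0.0995, "ty": -0.442, "tz": 0, "spin": 0.3},
    {"claw": 0, "tx": 0.0995, "ty": -0.442, "tz": 0, "spin": 0.3},
    {"claw": 0, "tx": 0.0995, "ty": -0.442, "tz": 0, "spin": 0.3},
    {"claw": 0, "tx": 0.0995, "ty": -0.442, "tz": 0, "spin": 0.3},
    {"claw": 0, "tx": 0.0995, "ty": -0.442, "tz": 0, "spin": 0.3},
    {"claw": 0, "tx": 0.0995, "ty": -0.442, "tz": 0, "spin": 0.3},
    {"claw": 0, "tx": 0.0995, "ty": -0.442, "tz": 0, "spin": 0.3}
  ]
}}

```text
time: 37.53
position: [0.4764, -0.205, 0.6582]
tool_rot: [-0.167, -3.137, -0.004]
ft_force: [0.8, -0.8, -1.0]
grip_width: 0.227
```

Run:
```python
from h import *
st(-.033,.130,.15)
```

```text
t37.5 p [ 0.4764 -0.205   0.6582] yaw -6.09 u -0.0107 v 0.0141 zb 0.4222 grip 0.227 f [ 0.8 -0.8 -1. ]
shift (array([ 0.022 , -0.1166,  0.2719]), np.float64(-0.0884043654130835))
```

Call:
{"op": "step_arm", "data": {
  "increments": [
    {"claw": 0, "tx": 0.022, "ty": -0.118, "tz": 0, "spin": 0},
    {"claw": 0, "tx": 0.022, "ty": -0.118, "tz": 0, "spin": 0},
    {"claw": 0, "tx": 0.022, "ty": -0.118, "tz": 0, "spin": 0},
    {"claw": 0, "tx": 0.022, "ty": -0.118, "tz": 0.04, "spin": 0},
    {"claw": 0, "tx": 0.022, "ty": -0.118, "tz": 0.08, "spin": 0},
    {"claw": 0, "tx": 0.022, "ty": -0.118, "tz": 0.12, "spin": 0},
    {"claw": 0, "tx": 0.022, "ty": -0.118, "tz": 0.16, "spin": 0},
    {"claw": 0, "tx": 0.022, "ty": -0.118, "tz": 0.2, "spin": 0}
  ]
}}

```text
time: 38.2
position: [0.4425, -0.3176, 0.4562]
tool_rot: [-0.168, -3.137, -0.004]
ft_force: [-0.1, -1.0, -1.5]
grip_width: 0.221
```

Call:
{"op": "step_arm", "data": {
  "increments": [
    {"claw": 0, "tx": 0, "ty": 0, "tz": 0.04, "spin": 0},
    {"claw": 0, "tx": 0, "ty": 0, "tz": 0.08, "spin": 0},
    {"claw": 0, "tx": 0, "ty": 0, "tz": 0.1, "spin": 0},
    {"claw": 0, "tx": 0, "ty": 0, "tz": 0.1, "spin": 0},
    {"claw": 0, "tx": 0, "ty": 0, "tz": 0.1, "spin": 0}
  ]
}}

```text
time: 38.62
position: [0.4428, -0.3175, 0.3578]
tool_rot: [-0.168, -3.134, -0.002]
ft_force: [0.2, 0.5, -0.1]
grip_width: 0.219
```

Run:
```python
from h import *
st(-.033,.130,.064)
```

```text
t38.6 p [ 0.4428 -0.3175  0.3578] yaw -6.14 u -0.0323 v 0.1294 zb 0.1218 grip 0.219 f [ 0.2  0.5 -0.1]
shift (array([ 0.0005, -0.0006,  0.0578]), np.float64(-0.13923963492412383))
```

Call:
{"op": "step_arm", "data": {
  "increments": [
    {"claw": 0, "tx": 0, "ty": -0.001, "tz": 0.03, "spin": 0},
    {"claw": 0, "tx": 0, "ty": -0.001, "tz": 0.05, "spin": 0},
    {"claw": 0, "tx": 0, "ty": -0.001, "tz": 0.06, "spin": 0},
    {"claw": 0, "tx": 0, "ty": -0.001, "tz": 0.061, "spin": 0},
    {"claw": 0, "tx": 0, "ty": 0.001, "tz": 0.061, "spin": 0},
    {"claw": 0, "tx": 0, "ty": 0.003, "tz": 0.061, "spin": 0},
    {"claw": 0, "tx": 0, "ty": 0.005, "tz": 0.061, "spin": 0},
    {"claw": 0, "tx": 0, "ty": 0.005, "tz": 0.061, "spin": 0}
  ]
}}

```text
time: 39.28
position: [0.444, -0.3131, 0.2986]
tool_rot: [0.167, 3.135, -0.001]
ft_force: [-0.6, -2.5, -0.0]
grip_width: 0.218
```

Run:
```python
from h import *
st()
```

```text
t39.3 p [ 0.444  -0.3131  0.2986] yaw -6.09 u -0.0316 v 0.1250 zb 0.0626 grip 0.218 f [-0.6 -2.5 -0. ]
```

Call:
{"op": "step_arm", "data": {
  "increments": [
    {"claw": 0.4, "tx": 0, "ty": 0, "tz": 0, "spin": 0},
    {"claw": 0.4, "tx": 0, "ty": 0, "tz": 0, "spin": 0},
    {"claw": 0.4, "tx": 0, "ty": 0, "tz": 0, "spin": 0},
    {"claw": 0.4, "tx": 0, "ty": 0, "tz": -0.31, "spin": 0},
    {"claw": 0.4, "tx": 0, "ty": 0, "tz": -0.31, "spin": 0},
    {"claw": 0.4, "tx": 0, "ty": 0, "tz": -0.31, "spin": 0},
    {"claw": 0.4, "tx": 0, "ty": 0, "tz": -0.31, "spin": 0},
    {"claw": 0.4, "tx": 0, "ty": 0, "tz": -0.31, "spin": 0}
  ]
}}

```text
time: 39.95
position: [0.4431, -0.3126, 0.5077]
tool_rot: [-0.167, -3.137, -0.004]
ft_force: [0.6, -0.9, -0.8]
grip_width: 0.403
```

Call:
{"op": "step_arm", "data": {
  "increments": [
    {"claw": 0.4, "tx": 0, "ty": 0, "tz": -0.11, "spin": 0},
    {"claw": 0.4, "tx": 0, "ty": 0, "tz": -0.11, "spin": 0},
    {"claw": 0.4, "tx": 0, "ty": 0, "tz": -0.11, "spin": 0},
    {"claw": 0.5, "tx": -0.006, "ty": 0.04, "tz": -0.11, "spin": 0},
    {"claw": 0.5, "tx": -0.013, "ty": 0.08, "tz": -0.11, "spin": 0},
    {"claw": 0.5, "tx": -0.02, "ty": 0.12, "tz": -0.11, "spin": 0},
    {"claw": 0.5, "tx": -0.026, "ty": 0.16, "tz": -0.11, "spin": 0},
    {"claw": 0.5, "tx": -0.033, "ty": 0.2, "tz": -0.11, "spin": 0}
  ]
}}

```text
time: 40.62
position: [0.4976, -0.1158, 0.6162]
tool_rot: [-0.167, -3.137, -0.004]
ft_force: [0.3, 0.1, -0.2]
grip_width: 0.499
```

Call:
{"op": "step_arm", "data": {
  "increments": [
    {"claw": 0.5, "tx": -0.007, "ty": 0.04, "tz": 0, "spin": 0},
    {"claw": 0.5, "tx": -0.014, "ty": 0.08, "tz": 0, "spin": -5},
    {"claw": 0.5, "tx": -0.021, "ty": 0.12, "tz": 0, "spin": -10},
    {"claw": 0.5, "tx": -0.028, "ty": 0.16, "tz": 0, "spin": -17},
    {"claw": 0.5, "tx": -0.035, "ty": 0.2, "tz": 0, "spin": -24},
    {"claw": 0.5, "tx": -0.041, "ty": 0.24, "tz": 0, "spin": -31},
    {"claw": 0.5, "tx": -0.047, "ty": 0.28, "tz": 0, "spin": -38},
    {"claw": 0.5, "tx": -0.053, "ty": 0.319, "tz": 0, "spin": -44}
  ]
}}

```text
time: 41.28
position: [0.5846, 0.1965, 0.6158]
tool_rot: [1.03, -2.967, -0.004]
ft_force: [-0.6, 0.1, 0.5]
grip_width: 0.499
```

Run:
```python
from h import *
st();print(delta(.584,.194,.20,68),get_state()["joint_positions"].round(2))
P,im=shot("top")
for ce,s in blobs(im,"blue",6):
    if 180<ce[0]<420 and 190<ce[1]<270: print(ce,s[4],cast(P,[ce],.082)[0].round(3))
P,im=shot("wrist","w9")
for ce,s in blobs(im,"blue",60): print(ce,s,cast(P,[ce],.078)[0].round(4))
```

```text
t41.3 p [0.5846 0.1965 0.6158] yaw 38.30 u 0.0549 v -0.3966 zb 0.3798 grip 0.499 f [-0.6  0.1  0.5]
(array([ 0.002 , -0.0022,  0.2523]), np.float64(-29.704693352421884)) [-0.87  0.28  0.68  1.15 -0.18  1.77  2.  ]
[249.2 202.2] 16 [0.582 0.193 0.082]
[371.8 238.8] 17 [ 0.453 -0.222  0.082]
[229.  239.2] 10 [0.456 0.262 0.082]
[387.  240.3] 18 [ 0.447 -0.274  0.082]
[402.1 241.4] 19 [ 0.442 -0.326  0.082]
[392.9 121.2] [387 116  13  11 113] [0.4577 0.2658 0.078 ]
[316.5 151.7] [312 147  10  11  88] [0.5838 0.1953 0.078 ]
```

Call:
{"op": "step_arm", "data": {
  "increments": [
    {"claw": 0.4, "tx": 0.002, "ty": -0.002, "tz": 0.04, "spin": -7},
    {"claw": 0.4, "tx": 0.002, "ty": -0.002, "tz": 0.08, "spin": -14},
    {"claw": 0.4, "tx": 0.002, "ty": -0.002, "tz": 0.12, "spin": -21},
    {"claw": 0.4, "tx": 0.002, "ty": -0.002, "tz": 0.16, "spin": -28},
    {"claw": 0.4, "tx": 0.002, "ty": -0.002, "tz": 0.2, "spin": -29.7},
    {"claw": 0.4, "tx": 0.002, "ty": -0.002, "tz": 0.23, "spin": -29.7},
    {"claw": 0.4, "tx": 0.002, "ty": -0.002, "tz": 0.23, "spin": -29.7},
    {"claw": 0.4, "tx": 0.002, "ty": -0.002, "tz": 0.23, "spin": -29.7}
  ]
}}

```text
time: 42.05
position: [0.5835, 0.1916, 0.3852]
tool_rot: [1.745, -2.608, -0.003]
ft_force: [1.0, -0.7, 0.8]
grip_width: 0.398
```

Run:
```python
from h import *
st();print(delta(.584,.194,.078,68),get_state()["joint_positions"].round(2))
P,im=shot("wrist","w10")
for ce,s in blobs(im,"blue",60): print(ce,s,cast(P,[ce],.078)[0].round(4))
```

```text
t42.0 p [0.5835 0.1916 0.3852] yaw 67.57 u 0.0544 v -0.3915 zb 0.1492 grip 0.398 f [ 1.  -0.7  0.8]
(array([-0.0027, -0.    ,  0.1437]), np.float64(-0.4323676617915453)) [-0.85  0.28  0.59  1.59 -0.16  1.32  2.52]
[322.3 194.3] [314 183  18  23 326] [0.5838 0.194  0.078 ]
[453.2 208.6] [440 197  27  24 437] [0.4598 0.263  0.078 ]
```

View pics/w10.png

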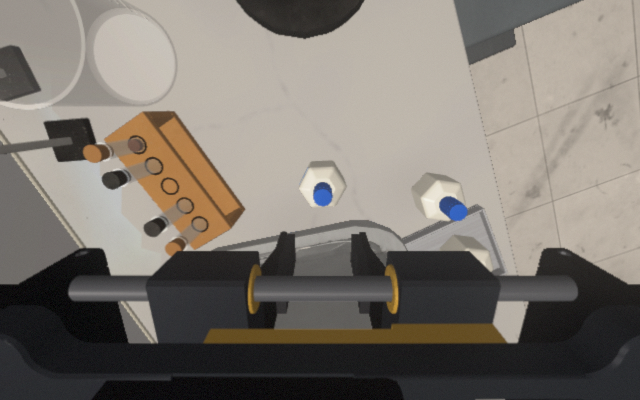

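The view from above bottle d shows its cap at (322,194), the sieve housing edge below it at rows 225–240, and the rack corner at (243,210) to the left. I'll check clearances numerically before going down.

Run:
```python
from h import *
P=imaging.camera_params("wrist")
p,R,s=tool()
for n,uv,zs in(("rackcorner",(243,210),(.05,.09,.13)),("tube",(178,245),(.132,)),("tube2",(200,225),(.1,.132)),("sieve",[(300,230),(350,222),(400,240)],(.05,.1,.15))):
    for z in zs: print(n,z,((cast(P,uv,z)-p)@R).round(3)[:,:2].tolist())
```

```text
rackcorner 0.05 [[-0.031, -0.095]]
rackcorner 0.09 [[-0.017, -0.083]]
rackcorner 0.13 [[-0.002, -0.071]]
tube 0.132 [[-0.036, -0.133]]
tube2 0.1 [[-0.029, -0.125]]
tube2 0.132 [[-0.016, -0.11]]
sieve 0.05 [[-0.057, -0.028], [-0.047, 0.033], [-0.071, 0.095]]
sieve 0.1 [[-0.035, -0.023], [-0.026, 0.028], [-0.047, 0.08]]
sieve 0.15 [[-0.013, -0.019], [-0.006, 0.023], [-0.022, 0.065]]
```

Call:
{"op": "step_arm", "data": {
  "increments": [
    {"claw": 0.4, "tx": 0, "ty": 0, "tz": 0.04, "spin": 0},
    {"claw": 0.4, "tx": 0, "ty": 0, "tz": 0.08, "spin": 0},
    {"claw": 0.4, "tx": 0, "ty": 0, "tz": 0.12, "spin": 0},
    {"claw": 0.4, "tx": 0, "ty": 0, "tz": 0.144, "spin": 0},
    {"claw": 0.4, "tx": 0, "ty": 0, "tz": 0.144, "spin": 0},
    {"claw": 0, "tx": 0, "ty": 0, "tz": 0.144, "spin": 0},
    {"claw": 0, "tx": 0, "ty": 0, "tz": 0.144, "spin": 0},
    {"claw": 0, "tx": 0, "ty": 0, "tz": 0.144, "spin": 0}
  ],
  "force": 30
}}

```text
time: 42.77
position: [0.5856, 0.1922, 0.2459]
tool_rot: [-1.744, 2.606, 0.001]
ft_force: [-0.8, 0.6, 0.4]
grip_width: 0.252
```

Call:
{"op": "step_arm", "data": {
  "increments": [
    {"claw": 0, "tx": 0, "ty": 0, "tz": 0, "spin": 0},
    {"claw": 0, "tx": 0, "ty": 0, "tz": -0.03, "spin": 0},
    {"claw": 0, "tx": 0, "ty": 0, "tz": -0.05, "spin": 0}
  ]
}}

```text
time: 43.02
position: [0.5842, 0.1916, 0.2943]
tool_rot: [-1.746, 2.61, 0.002]
ft_force: [1.0, -0.2, -0.6]
grip_width: 0.218
```

Run:
```python
from h import *
st();print(delta(.50,.14,.12,41))
```

```text
t43.0 p [0.5842 0.1916 0.2943] yaw 67.58 u 0.0551 v -0.3916 zb 0.0583 grip 0.218 f [ 1.  -0.2 -0.6]
(array([0.0798, 0.0582, 0.0107]), np.float64(26.581358497904574))
```

Call:
{"op": "step_arm", "data": {
  "increments": [
    {"claw": 0, "tx": 0.04, "ty": 0.029, "tz": 0, "spin": 0},
    {"claw": 0, "tx": 0.08, "ty": 0.058, "tz": 0, "spin": 0},
    {"claw": 0, "tx": 0.08, "ty": 0.058, "tz": 0, "spin": 0},
    {"claw": 0, "tx": 0.08, "ty": 0.058, "tz": 0.03, "spin": 0},
    {"claw": 0, "tx": 0.08, "ty": 0.058, "tz": 0.048, "spin": 0},
    {"claw": 0, "tx": 0.08, "ty": 0.058, "tz": 0.05, "spin": 0},
    {"claw": 0.4, "tx": 0.08, "ty": 0.058, "tz": 0.05, "spin": 0},
    {"claw": 0.4, "tx": 0.08, "ty": 0.058, "tz": 0.05, "spin": 0}
  ]
}}

```text
time: 43.68
position: [0.5003, 0.1399, 0.2433]
tool_rot: [-1.746, 2.609, 0.002]
ft_force: [0.0, -0.4, -0.3]
grip_width: 0.304
```

Call:
{"op": "step_arm", "data": {
  "increments": [
    {"claw": 0.4, "tx": 0, "ty": 0, "tz": 0, "spin": 0},
    {"claw": 0.85, "tx": 0, "ty": 0, "tz": -0.03, "spin": 0},
    {"claw": 0.85, "tx": 0, "ty": 0, "tz": -0.03, "spin": 7},
    {"claw": 0.85, "tx": 0, "ty": 0, "tz": -0.03, "spin": 14},
    {"claw": 0.85, "tx": 0, "ty": 0, "tz": -0.03, "spin": 21},
    {"claw": 0.85, "tx": 0, "ty": 0, "tz": -0.01, "spin": 26.6},
    {"claw": 0.85, "tx": 0, "ty": 0, "tz": 0.01, "spin": 26.6},
    {"claw": 0.85, "tx": 0, "ty": 0, "tz": 0.01, "spin": 26.6}
  ]
}}

```text
time: 44.35
position: [0.4985, 0.1397, 0.2298]
tool_rot: [1.099, -2.938, -0.001]
ft_force: [-1.0, 0.3, -0.7]
grip_width: 0.811
```

Run:
```python
from h import *
st()
```

```text
t44.4 p [0.4985 0.1397 0.2298] yaw 41.01 u -0.0248 v -0.3310 zb -0.0062 grip 0.811 f [-1.   0.3 -0.7]
```

Call:
{"op": "step_arm", "data": {
  "increments": [
    {"claw": 0.85, "tx": 0, "ty": 0, "tz": 0.029, "spin": 0},
    {"claw": 0.85, "tx": 0, "ty": 0, "tz": 0.029, "spin": 0},
    {"claw": 0.4, "tx": 0, "ty": 0, "tz": 0.029, "spin": 0},
    {"claw": 0.4, "tx": 0, "ty": 0, "tz": 0.029, "spin": 0},
    {"claw": 0.4, "tx": 0, "ty": 0, "tz": 0.029, "spin": 0},
    {"claw": 0.4, "tx": 0, "ty": 0, "tz": 0.029, "spin": 0},
    {"claw": 0.4, "tx": 0, "ty": 0, "tz": 0.029, "spin": 0}
  ],
  "force": 12
}}

```text
time: 44.93
position: [0.5002, 0.1402, 0.2043]
tool_rot: [-1.1, 2.941, 0.003]
ft_force: [-1.6, 1.1, 2.9]
grip_width: 0.574
```

Call:
{"op": "step_arm", "data": {
  "increments": [
    {"claw": 0.75, "tx": 0, "ty": 0, "tz": 0, "spin": 0},
    {"claw": 0.75, "tx": 0, "ty": 0, "tz": 0, "spin": 0},
    {"claw": 0.75, "tx": 0, "ty": 0, "tz": -0.02, "spin": 0},
    {"claw": 0.5, "tx": 0, "ty": 0, "tz": -0.033, "spin": 0},
    {"claw": 0.3, "tx": 0, "ty": 0, "tz": -0.033, "spin": 0},
    {"claw": 0, "tx": 0, "ty": 0, "tz": -0.033, "spin": 0},
    {"claw": 0, "tx": 0, "ty": 0, "tz": -0.033, "spin": 0},
    {"claw": 0, "tx": 0, "ty": 0, "tz": -0.033, "spin": 0}
  ],
  "force": 30
}}

```text
time: 45.6
position: [0.4993, 0.1398, 0.2352]
tool_rot: [1.099, -2.941, -0.002]
ft_force: [-0.1, -1.0, 0.3]
grip_width: 0.455
```

Call:
{"op": "step_arm", "data": {
  "increments": [
    {"claw": 0, "tx": 0, "ty": 0, "tz": 0, "spin": 0},
    {"claw": 0, "tx": 0, "ty": 0, "tz": 0, "spin": 0},
    {"claw": 0, "tx": 0, "ty": 0, "tz": 0, "spin": 0},
    {"claw": 0, "tx": 0, "ty": 0, "tz": -0.42, "spin": 0},
    {"claw": 0, "tx": 0, "ty": 0, "tz": -0.42, "spin": 0},
    {"claw": 0, "tx": 0, "ty": 0, "tz": -0.42, "spin": 0},
    {"claw": 0, "tx": 0, "ty": 0, "tz": -0.42, "spin": 0},
    {"claw": 0, "tx": 0, "ty": 0, "tz": -0.42, "spin": 0}
  ]
}}

```text
time: 46.27
position: [0.4995, 0.1391, 0.4462]
tool_rot: [1.099, -2.942, -0.003]
ft_force: [0.4, 0.0, -1.1]
grip_width: 0.225
```

Call:
{"op": "step_arm", "data": {
  "increments": [
    {"claw": 0, "tx": 0, "ty": 0, "tz": -0.215, "spin": 7},
    {"claw": 0, "tx": 0, "ty": 0, "tz": -0.215, "spin": 14},
    {"claw": 0, "tx": 0, "ty": 0, "tz": -0.215, "spin": 21},
    {"claw": 0, "tx": 0, "ty": 0, "tz": -0.215, "spin": 28},
    {"claw": 0, "tx": 0, "ty": 0, "tz": -0.215, "spin": 35},
    {"claw": 0, "tx": 0, "ty": 0, "tz": -0.215, "spin": 42},
    {"claw": 0, "tx": 0, "ty": 0, "tz": -0.215, "spin": 47}
  ]
}}

```text
time: 46.85
position: [0.5003, 0.139, 0.6628]
tool_rot: [0.174, 3.132, 0.005]
ft_force: [-0.9, -0.4, -1.1]
grip_width: 0.22
```

Run:
```python
from h import *
st(.015,.0505,.42)
```

```text
t46.9 p [0.5003 0.139  0.6628] yaw -6.36 u -0.0229 v -0.3305 zb 0.4268 grip 0.220 f [-0.9 -0.4 -1.1]
shift (array([-0.0403, -0.3808,  0.0055]), np.float64(-0.3637437779530046))
```

Call:
{"op": "step_arm", "data": {
  "increments": [
    {"claw": 0, "tx": -0.04, "ty": -0.381, "tz": 0, "spin": 0},
    {"claw": 0, "tx": -0.04, "ty": -0.381, "tz": 0, "spin": 0},
    {"claw": 0, "tx": -0.04, "ty": -0.381, "tz": 0, "spin": 0},
    {"claw": 0, "tx": -0.04, "ty": -0.381, "tz": 0, "spin": 0},
    {"claw": 0, "tx": -0.04, "ty": -0.381, "tz": 0, "spin": 0},
    {"claw": 0, "tx": -0.04, "ty": -0.381, "tz": 0, "spin": 0},
    {"claw": 0, "tx": -0.04, "ty": -0.381, "tz": 0, "spin": 0},
    {"claw": 0, "tx": -0.04, "ty": -0.381, "tz": 0, "spin": 0}
  ]
}}

```text
time: 47.52
position: [0.4992, -0.1961, 0.6591]
tool_rot: [0.163, 3.137, 0.004]
ft_force: [0.5, 0.1, -0.9]
grip_width: 0.218
```

Run:
```python
from h import *
st(.015,.0505,.12)
```

```text
t47.5 p [ 0.4992 -0.1961  0.6591] yaw -5.95 u 0.0111 v 0.0028 zb 0.4231 grip 0.218 f [ 0.5  0.1 -0.9]
shift (array([-0.0039, -0.0484,  0.303 ]), np.float64(0.052803250722533335))
```

Call:
{"op": "step_arm", "data": {
  "increments": [
    {"claw": 0, "tx": -0.004, "ty": -0.048, "tz": 0, "spin": 0},
    {"claw": 0, "tx": -0.004, "ty": -0.048, "tz": 0.0, "spin": 0},
    {"claw": 0, "tx": -0.004, "ty": -0.048, "tz": 0.04, "spin": 0},
    {"claw": 0, "tx": -0.004, "ty": -0.048, "tz": 0.08, "spin": 0},
    {"claw": 0, "tx": -0.004, "ty": -0.048, "tz": 0.12, "spin": 0},
    {"claw": 0, "tx": -0.004, "ty": -0.048, "tz": 0.16, "spin": 0},
    {"claw": 0, "tx": -0.004, "ty": -0.048, "tz": 0.2, "spin": 0},
    {"claw": 0, "tx": -0.004, "ty": -0.048, "tz": 0.24, "spin": 0}
  ]
}}

```text
time: 48.18
position: [0.4983, -0.2413, 0.4169]
tool_rot: [-0.164, -3.137, -0.004]
ft_force: [-0.3, 0.6, -0.2]
grip_width: 0.223
```

Call:
{"op": "step_arm", "data": {
  "increments": [
    {"claw": 0, "tx": 0, "ty": 0, "tz": 0.03, "spin": 0},
    {"claw": 0, "tx": 0, "ty": 0, "tz": 0.06, "spin": 0},
    {"claw": 0, "tx": 0, "ty": 0, "tz": 0.06, "spin": 0},
    {"claw": 0, "tx": 0, "ty": 0, "tz": 0.06, "spin": 0}
  ]
}}

```text
time: 48.52
position: [0.4984, -0.2413, 0.3581]
tool_rot: [-0.165, -3.133, -0.002]
ft_force: [1.1, 0.3, -0.5]
grip_width: 0.221
```

Run:
```python
from h import *
st(.015,.0505,.063)
```

```text
t48.5 p [ 0.4984 -0.2413  0.3581] yaw -6.02 u 0.0150 v 0.0479 zb 0.1221 grip 0.221 f [ 1.1  0.3 -0.5]
shift (array([-0.0003, -0.0027,  0.0591]), np.float64(-0.02110496546903562))
```

Call:
{"op": "step_arm", "data": {
  "increments": [
    {"claw": 0, "tx": 0, "ty": -0.002, "tz": 0.03, "spin": 0},
    {"claw": 0, "tx": 0, "ty": -0.002, "tz": 0.05, "spin": 0},
    {"claw": 0, "tx": 0, "ty": -0.002, "tz": 0.06, "spin": 0},
    {"claw": 0, "tx": 0, "ty": -0.002, "tz": 0.061, "spin": 0},
    {"claw": 0, "tx": 0.002, "ty": -0.002, "tz": 0.061, "spin": 0},
    {"claw": 0, "tx": 0.004, "ty": -0.002, "tz": 0.061, "spin": 0},
    {"claw": 0, "tx": 0.006, "ty": -0.002, "tz": 0.061, "spin": 0},
    {"claw": 0, "tx": 0.006, "ty": -0.002, "tz": 0.061, "spin": 0}
  ]
}}

```text
time: 49.18
position: [0.4923, -0.2433, 0.2989]
tool_rot: [0.165, 3.137, 0.003]
ft_force: [-0.2, -0.9, -1.5]
grip_width: 0.22
```

Run:
```python
from h import *
st(.0105,.0505,.063)
```

```text
t49.2 p [ 0.4923 -0.2433  0.2989] yaw -6.02 u 0.0092 v 0.0505 zb 0.0629 grip 0.220 f [-0.2 -0.9 -1.5]
shift (array([-0.0013,  0.    , -0.0001]), np.float64(-0.020546541223012582))
```

Call:
{"op": "step_arm", "data": {
  "increments": [
    {"claw": 0, "tx": 0.001, "ty": 0, "tz": 0.001, "spin": 0},
    {"claw": 0, "tx": 0.002, "ty": 0, "tz": 0.002, "spin": 0},
    {"claw": 0, "tx": 0.003, "ty": 0, "tz": 0.002, "spin": 0},
    {"claw": 0, "tx": 0.003, "ty": 0, "tz": 0.002, "spin": 0}
  ]
}}

```text
time: 49.52
position: [0.4914, -0.2431, 0.2986]
tool_rot: [0.164, 3.131, 0.001]
ft_force: [1.7, 1.5, 8.2]
grip_width: 0.219
```

Run:
```python
from h import *
st(.0105,.0505,.063)
```

```text
t49.5 p [ 0.4914 -0.2431  0.2986] yaw -5.98 u 0.0082 v 0.0504 zb 0.0626 grip 0.219 f [1.7 1.5 8.2]
shift (array([-0.0023, -0.0001, -0.0004]), np.float64(0.020531377959386532))
```

Call:
{"op": "step_arm", "data": {
  "increments": [
    {"claw": 0, "tx": 0, "ty": 0, "tz": -0.001, "spin": 0},
    {"claw": 0, "tx": 0.001, "ty": 0, "tz": -0.001, "spin": 0},
    {"claw": 0, "tx": 0.002, "ty": 0, "tz": -0.001, "spin": 0},
    {"claw": 0, "tx": 0.002, "ty": 0, "tz": -0.001, "spin": 0}
  ]
}}

```text
time: 49.85
position: [0.4895, -0.2427, 0.2989]
tool_rot: [0.163, 3.131, 0.0]
ft_force: [6.1, 1.4, 6.1]
grip_width: 0.22
```

Run:
```python
from h import *
st(.0105,.0505,.063)
```

```text
t49.9 p [ 0.4895 -0.2427  0.2989] yaw -5.97 u 0.0063 v 0.0502 zb 0.0629 grip 0.220 f [6.1 1.4 6.1]
shift (array([-0.0042, -0.0003, -0.0001]), np.float64(0.026848001741200278))
```

Call:
{"op": "step_arm", "data": {
  "increments": [
    {"claw": 0.4, "tx": 0, "ty": 0, "tz": 0, "spin": 0},
    {"claw": 0.4, "tx": 0, "ty": 0, "tz": 0, "spin": 0},
    {"claw": 0.4, "tx": 0, "ty": 0, "tz": 0, "spin": 0},
    {"claw": 0.4, "tx": 0, "ty": 0, "tz": -0.31, "spin": 0},
    {"claw": 0.4, "tx": 0, "ty": 0, "tz": -0.31, "spin": 0},
    {"claw": 0.4, "tx": 0, "ty": 0, "tz": -0.31, "spin": 0},
    {"claw": 0.4, "tx": 0, "ty": 0, "tz": -0.31, "spin": 0},
    {"claw": 0.4, "tx": 0, "ty": 0, "tz": -0.31, "spin": 0}
  ]
}}

```text
time: 50.52
position: [0.4866, -0.2431, 0.5067]
tool_rot: [-0.166, -3.135, -0.003]
ft_force: [1.0, -0.5, -0.5]
grip_width: 0.4
```

Call:
{"op": "step_arm", "data": {
  "increments": [
    {"claw": 0.4, "tx": 0, "ty": 0, "tz": -0.11, "spin": 0},
    {"claw": 0.4, "tx": 0, "ty": 0, "tz": -0.11, "spin": 0},
    {"claw": 0.4, "tx": 0, "ty": 0, "tz": -0.11, "spin": 0},
    {"claw": 0.5, "tx": 0.007, "ty": 0.04, "tz": -0.11, "spin": 0},
    {"claw": 0.5, "tx": 0.014, "ty": 0.08, "tz": -0.11, "spin": 0},
    {"claw": 0.5, "tx": 0.021, "ty": 0.12, "tz": -0.11, "spin": 0},
    {"claw": 0.5, "tx": 0.028, "ty": 0.16, "tz": -0.11, "spin": 0},
    {"claw": 0.5, "tx": 0.035, "ty": 0.2, "tz": -0.11, "spin": 0}
  ]
}}

```text
time: 51.18
position: [0.4729, -0.0391, 0.6152]
tool_rot: [-0.165, -3.136, -0.003]
ft_force: [1.5, 0.3, 0.2]
grip_width: 0.498
```

Call:
{"op": "step_arm", "data": {
  "increments": [
    {"claw": 0.5, "tx": 0.007, "ty": 0.04, "tz": 0, "spin": -4},
    {"claw": 0.5, "tx": 0.014, "ty": 0.08, "tz": 0, "spin": -9},
    {"claw": 0.5, "tx": 0.021, "ty": 0.12, "tz": 0, "spin": -14},
    {"claw": 0.5, "tx": 0.028, "ty": 0.16, "tz": 0, "spin": -19},
    {"claw": 0.5, "tx": 0.035, "ty": 0.2, "tz": 0, "spin": -25},
    {"claw": 0.5, "tx": 0.042, "ty": 0.24, "tz": 0, "spin": -30},
    {"claw": 0.5, "tx": 0.048, "ty": 0.28, "tz": 0, "spin": -34.7},
    {"claw": 0.5, "tx": 0.05, "ty": 0.303, "tz": 0.03, "spin": -34.7}
  ]
}}

```text
time: 51.85
position: [0.4548, 0.2713, 0.5888]
tool_rot: [-0.791, 3.035, 0.007]
ft_force: [-0.4, 0.1, -0.3]
grip_width: 0.5
```

Call:
{"op": "step_arm", "data": {
  "increments": [
    {"claw": 0.5, "tx": 0, "ty": 0, "tz": 0.04, "spin": 0},
    {"claw": 0.5, "tx": 0, "ty": 0, "tz": 0.08, "spin": 0},
    {"claw": 0.5, "tx": 0, "ty": 0, "tz": 0.12, "spin": 0},
    {"claw": 0.5, "tx": 0, "ty": 0, "tz": 0.16, "spin": 0},
    {"claw": 0.5, "tx": 0, "ty": 0, "tz": 0.19, "spin": 0},
    {"claw": 0.5, "tx": 0, "ty": 0, "tz": 0.19, "spin": 0},
    {"claw": 0.5, "tx": 0, "ty": 0, "tz": 0.19, "spin": 0}
  ]
}}

```text
time: 52.43
position: [0.4552, 0.266, 0.3947]
tool_rot: [0.777, -3.04, 0.002]
ft_force: [0.8, 0.5, 1.4]
grip_width: 0.501
```

Run:
```python
from h import *
P,im=shot("wrist","w11");st()
for ce,s in blobs(im,"blue",60): print(ce,s,cast(P,[ce],.078)[0].round(4))
print(delta(.4575,.265,.072,28.7))
```

```text
t52.5 p [0.456  0.2664 0.3969] yaw 28.67 u -0.0802 v -0.4526 zb 0.1609 grip 0.500 f [ 0.5 -0.1  0.3]
[322.6 190.8] [314 180  18  22 285] [0.4557 0.266  0.078 ]
(array([-0.0006, -0.0021,  0.1614]), np.float64(-0.025752801553878157))
```

Call:
{"op": "step_arm", "data": {
  "increments": [
    {"claw": 0.4, "tx": 0, "ty": 0, "tz": 0.04, "spin": 0},
    {"claw": 0.4, "tx": 0, "ty": 0, "tz": 0.08, "spin": 0},
    {"claw": 0.4, "tx": 0, "ty": 0, "tz": 0.12, "spin": 0},
    {"claw": 0.4, "tx": 0, "ty": 0, "tz": 0.16, "spin": 0},
    {"claw": 0.4, "tx": 0, "ty": 0, "tz": 0.16, "spin": 0},
    {"claw": 0, "tx": 0, "ty": 0, "tz": 0.16, "spin": 0},
    {"claw": 0, "tx": 0, "ty": 0, "tz": 0.16, "spin": 0},
    {"claw": 0, "tx": 0, "ty": 0, "tz": 0.16, "spin": 0}
  ],
  "force": 30
}}

```text
time: 53.15
position: [0.4574, 0.2677, 0.2398]
tool_rot: [-0.777, 3.038, 0.007]
ft_force: [0.5, 0.2, 0.2]
grip_width: 0.252
```

Call:
{"op": "step_arm", "data": {
  "increments": [
    {"claw": 0, "tx": 0, "ty": 0, "tz": 0, "spin": 0},
    {"claw": 0, "tx": 0, "ty": 0, "tz": -0.03, "spin": 0},
    {"claw": 0, "tx": 0.008, "ty": -0.035, "tz": -0.04, "spin": 0},
    {"claw": 0, "tx": 0.016, "ty": -0.07, "tz": -0.04, "spin": 0},
    {"claw": 0, "tx": 0.024, "ty": -0.105, "tz": -0.04, "spin": 0},
    {"claw": 0, "tx": 0.026, "ty": -0.118, "tz": -0.04, "spin": 0},
    {"claw": 0, "tx": 0.026, "ty": -0.118, "tz": -0.01, "spin": 0},
    {"claw": 0, "tx": 0.026, "ty": -0.118, "tz": 0.001, "spin": 0}
  ]
}}

```text
time: 53.82
position: [0.4911, 0.1488, 0.2362]
tool_rot: [-0.774, 3.041, 0.001]
ft_force: [-0.8, -10.0, 39.7]
grip_width: 0.221
```

Call:
{"op": "step_arm", "data": {
  "increments": [
    {"claw": 0, "tx": 0, "ty": 0, "tz": 0, "spin": 0},
    {"claw": 0.85, "tx": 0, "ty": 0, "tz": 0, "spin": 0},
    {"claw": 0.85, "tx": 0, "ty": 0, "tz": 0, "spin": 0},
    {"claw": 0.85, "tx": 0, "ty": 0, "tz": 0, "spin": 0},
    {"claw": 0.85, "tx": 0, "ty": 0, "tz": 0, "spin": 0},
    {"claw": 0.85, "tx": 0, "ty": 0, "tz": 0, "spin": 0}
  ]
}}

```text
time: 54.32
position: [0.4893, 0.1511, 0.235]
tool_rot: [0.78, -3.043, -0.003]
ft_force: [1.0, -0.2, -0.8]
grip_width: 0.512
```

Run:
```python
from h import *
st()
```

```text
t54.3 p [0.4893 0.1511 0.235 ] yaw 28.74 u -0.0350 v -0.3414 zb -0.0010 grip 0.512 f [ 1.  -0.2 -0.8]
```

Call:
{"op": "step_arm", "data": {
  "increments": [
    {"claw": 0.85, "tx": 0, "ty": 0, "tz": 0, "spin": 0},
    {"claw": 0.85, "tx": 0, "ty": 0, "tz": 0, "spin": 0},
    {"claw": 0.85, "tx": 0, "ty": 0, "tz": 0, "spin": 0},
    {"claw": 0.85, "tx": 0, "ty": 0, "tz": 0.02, "spin": 0},
    {"claw": 0.85, "tx": 0, "ty": 0, "tz": 0.032, "spin": 0},
    {"claw": 0.85, "tx": 0, "ty": 0, "tz": 0.032, "spin": 0},
    {"claw": 0.4, "tx": 0, "ty": 0, "tz": 0.032, "spin": 0},
    {"claw": 0.4, "tx": 0, "ty": 0, "tz": 0.032, "spin": 0}
  ],
  "force": 12
}}

```text
time: 54.98
position: [0.4896, 0.1507, 0.2031]
tool_rot: [0.778, -3.043, -0.002]
ft_force: [-0.7, -0.4, 0.5]
grip_width: 0.766
```

Call:
{"op": "step_arm", "data": {
  "increments": [
    {"claw": 0.4, "tx": 0, "ty": 0, "tz": 0, "spin": 0},
    {"claw": 0.4, "tx": 0, "ty": 0, "tz": 0, "spin": 0},
    {"claw": 0.4, "tx": 0, "ty": 0, "tz": 0, "spin": 0},
    {"claw": 0.4, "tx": 0, "ty": 0, "tz": 0, "spin": 0}
  ]
}}

```text
time: 55.32
position: [0.4898, 0.1508, 0.2034]
tool_rot: [-0.778, 3.043, 0.003]
ft_force: [0.2, -0.0, 2.0]
grip_width: 0.574
```

Call:
{"op": "step_arm", "data": {
  "increments": [
    {"claw": 0.75, "tx": 0, "ty": 0, "tz": 0, "spin": 0},
    {"claw": 0.75, "tx": 0, "ty": 0, "tz": 0, "spin": 0},
    {"claw": 0.75, "tx": 0, "ty": 0, "tz": -0.02, "spin": 0},
    {"claw": 0.5, "tx": 0, "ty": 0, "tz": -0.033, "spin": 0},
    {"claw": 0.3, "tx": 0, "ty": 0, "tz": -0.033, "spin": 0},
    {"claw": 0, "tx": 0, "ty": 0, "tz": -0.033, "spin": 0},
    {"claw": 0, "tx": 0, "ty": 0, "tz": -0.033, "spin": 0},
    {"claw": 0, "tx": 0, "ty": 0, "tz": -0.033, "spin": 0}
  ],
  "force": 30
}}

```text
time: 55.98
position: [0.489, 0.1506, 0.2349]
tool_rot: [0.778, -3.042, -0.002]
ft_force: [-0.4, -0.8, -0.1]
grip_width: 0.456
```

Call:
{"op": "step_arm", "data": {
  "increments": [
    {"claw": 0, "tx": 0, "ty": 0, "tz": 0, "spin": 0},
    {"claw": 0, "tx": 0, "ty": 0, "tz": 0, "spin": 0},
    {"claw": 0, "tx": 0, "ty": 0, "tz": 0, "spin": 0},
    {"claw": 0, "tx": 0, "ty": 0, "tz": -0.42, "spin": 0},
    {"claw": 0, "tx": 0, "ty": 0, "tz": -0.42, "spin": 0},
    {"claw": 0, "tx": 0, "ty": 0, "tz": -0.42, "spin": 0},
    {"claw": 0, "tx": 0, "ty": 0, "tz": -0.42, "spin": 0},
    {"claw": 0, "tx": 0, "ty": 0, "tz": -0.42, "spin": 0}
  ]
}}

```text
time: 56.65
position: [0.4891, 0.1499, 0.4458]
tool_rot: [0.778, -3.043, -0.002]
ft_force: [1.5, 0.1, -2.4]
grip_width: 0.218
```

Call:
{"op": "step_arm", "data": {
  "increments": [
    {"claw": 0, "tx": 0, "ty": 0, "tz": -0.215, "spin": 6},
    {"claw": 0, "tx": 0, "ty": 0, "tz": -0.215, "spin": 12},
    {"claw": 0, "tx": 0, "ty": 0, "tz": -0.215, "spin": 18},
    {"claw": 0, "tx": 0, "ty": 0, "tz": -0.215, "spin": 24},
    {"claw": 0, "tx": 0, "ty": 0, "tz": -0.215, "spin": 30},
    {"claw": 0, "tx": 0, "ty": 0, "tz": -0.215, "spin": 34.7},
    {"claw": 0, "tx": 0, "ty": 0, "tz": -0.215, "spin": 34.7}
  ]
}}

```text
time: 57.23
position: [0.49, 0.1498, 0.6618]
tool_rot: [0.168, 3.133, 0.005]
ft_force: [0.3, -0.8, -1.8]
grip_width: 0.221
```

Run:
```python
from h import *
st(.014,.1005,.42)
```

```text
t57.2 p [0.49   0.1498 0.6618] yaw -6.15 u -0.0343 v -0.3402 zb 0.4258 grip 0.221 f [ 0.3 -0.8 -1.8]
shift (array([-0.0494, -0.4406,  0.0045]), np.float64(-0.14696291189700617))
```

Call:
{"op": "step_arm", "data": {
  "increments": [
    {"claw": 0, "tx": -0.05, "ty": -0.442, "tz": 0, "spin": 0},
    {"claw": 0, "tx": -0.05, "ty": -0.442, "tz": 0, "spin": 0},
    {"claw": 0, "tx": -0.05, "ty": -0.442, "tz": 0, "spin": 0},
    {"claw": 0, "tx": -0.05, "ty": -0.442, "tz": 0, "spin": 0},
    {"claw": 0, "tx": -0.05, "ty": -0.442, "tz": 0, "spin": 0},
    {"claw": 0, "tx": -0.05, "ty": -0.442, "tz": 0, "spin": 0},
    {"claw": 0, "tx": -0.05, "ty": -0.442, "tz": 0, "spin": 0},
    {"claw": 0, "tx": -0.05, "ty": -0.442, "tz": 0, "spin": 0}
  ]
}}

```text
time: 57.9
position: [0.4915, -0.1853, 0.657]
tool_rot: [-0.159, -3.135, -0.005]
ft_force: [1.6, 0.9, -1.9]
grip_width: 0.222
```

Run:
```python
from h import *
st(.016,.1025,.13)
```

```text
t57.9 p [ 0.4915 -0.1853  0.657 ] yaw -5.80 u 0.0023 v -0.0071 zb 0.4210 grip 0.222 f [ 1.6  0.9 -1.9]
shift (array([-0.0141, -0.1105,  0.2906]), np.float64(0.19584055333960748))
```

Call:
{"op": "step_arm", "data": {
  "increments": [
    {"claw": 0, "tx": -0.014, "ty": -0.112, "tz": 0, "spin": 0.1},
    {"claw": 0, "tx": -0.014, "ty": -0.112, "tz": 0, "spin": 0.1},
    {"claw": 0, "tx": -0.014, "ty": -0.112, "tz": 0, "spin": 0.1},
    {"claw": 0, "tx": -0.014, "ty": -0.112, "tz": 0.04, "spin": 0.1},
    {"claw": 0, "tx": -0.014, "ty": -0.112, "tz": 0.08, "spin": 0.1},
    {"claw": 0, "tx": -0.014, "ty": -0.112, "tz": 0.12, "spin": 0.1},
    {"claw": 0, "tx": -0.014, "ty": -0.112, "tz": 0.16, "spin": 0.1},
    {"claw": 0, "tx": -0.014, "ty": -0.112, "tz": 0.2, "spin": 0.1}
  ]
}}

```text
time: 58.57
position: [0.4933, -0.2954, 0.4545]
tool_rot: [-0.164, -3.134, -0.005]
ft_force: [1.0, 0.5, -1.5]
grip_width: 0.224
```

Call:
{"op": "step_arm", "data": {
  "increments": [
    {"claw": 0, "tx": 0, "ty": 0, "tz": 0.04, "spin": 0},
    {"claw": 0, "tx": 0, "ty": 0, "tz": 0.08, "spin": 0},
    {"claw": 0, "tx": 0, "ty": 0, "tz": 0.09, "spin": 0},
    {"claw": 0, "tx": 0, "ty": 0, "tz": 0.09, "spin": 0},
    {"claw": 0, "tx": 0, "ty": 0, "tz": 0.09, "spin": 0}
  ]
}}

```text
time: 58.98
position: [0.4943, -0.2958, 0.369]
tool_rot: [-0.166, -3.136, -0.001]
ft_force: [-0.2, 0.1, 1.3]
grip_width: 0.218
```

Run:
```python
from h import *
st(.016,.1025,.063)
```

```text
t59.0 p [ 0.4943 -0.2958  0.369 ] yaw -6.08 u 0.0167 v 0.1025 zb 0.1330 grip 0.218 f [-0.2  0.1  1.3]
shift (array([ 0.0006, -0.    ,  0.07  ]), np.float64(-0.07547387643130321))
```

Call:
{"op": "step_arm", "data": {
  "increments": [
    {"claw": 0, "tx": 0, "ty": 0, "tz": 0.03, "spin": 0},
    {"claw": 0, "tx": 0, "ty": 0, "tz": 0.055, "spin": 0},
    {"claw": 0, "tx": 0, "ty": 0, "tz": 0.067, "spin": 0},
    {"claw": 0, "tx": 0.001, "ty": 0.0005, "tz": 0.07, "spin": 0},
    {"claw": 0, "tx": 0.003, "ty": 0.001, "tz": 0.071, "spin": 0},
    {"claw": 0, "tx": 0.005, "ty": 0.0015, "tz": 0.071, "spin": 0},
    {"claw": 0, "tx": 0.007, "ty": 0.002, "tz": 0.071, "spin": 0},
    {"claw": 0, "tx": 0.008, "ty": 0.002, "tz": 0.071, "spin": 0}
  ]
}}

```text
time: 59.65
position: [0.4876, -0.2935, 0.2997]
tool_rot: [0.167, 3.132, -0.001]
ft_force: [3.4, -1.2, 3.1]
grip_width: 0.225
```

Call:
{"op": "step_arm", "data": {
  "increments": [
    {"claw": 0, "tx": 0.001, "ty": 0, "tz": 0, "spin": 0},
    {"claw": 0, "tx": 0.001, "ty": 0, "tz": 0, "spin": 0},
    {"claw": 0, "tx": 0.001, "ty": 0, "tz": 0, "spin": 0}
  ]
}}

```text
time: 59.9
position: [0.487, -0.2935, 0.2997]
tool_rot: [0.167, 3.132, -0.002]
ft_force: [3.9, -2.3, 5.9]
grip_width: 0.218
```

Run:
```python
from h import *
st(.0105,.1,.063)
```

```text
t59.9 p [ 0.487  -0.2935  0.2997] yaw -6.09 u 0.0091 v 0.1010 zb 0.0637 grip 0.218 f [ 3.9 -2.3  5.9]
shift (array([-0.0014,  0.001 ,  0.0007]), np.float64(-0.09175708089772172))
```

Call:
{"op": "step_arm", "data": {
  "increments": [
    {"claw": 0.4, "tx": 0, "ty": 0, "tz": 0, "spin": 0},
    {"claw": 0.4, "tx": 0, "ty": 0, "tz": 0, "spin": 0},
    {"claw": 0.4, "tx": 0, "ty": 0, "tz": 0, "spin": 0},
    {"claw": 0.4, "tx": 0, "ty": 0, "tz": -0.04, "spin": 0},
    {"claw": 0.4, "tx": 0, "ty": 0, "tz": -0.08, "spin": 0},
    {"claw": 0.4, "tx": -0.03, "ty": -0.01, "tz": -0.12, "spin": 0},
    {"claw": 0.6, "tx": -0.06, "ty": -0.01, "tz": -0.13, "spin": 0},
    {"claw": 0.6, "tx": -0.06, "ty": -0.01, "tz": -0.13, "spin": 0}
  ]
}}

```text
time: 60.57
position: [0.5503, -0.3077, 0.4301]
tool_rot: [0.158, 3.133, -0.004]
ft_force: [0.5, 2.7, -1.2]
grip_width: 0.481
```

Run:
```python
from h import *
P,im=shot("wrist","w12"); np.save("w12.npy",np.array([P],dtype=object));st()
for ce,s in blobs(im,"blue",60):
    q=cast(P,[ce],.14)[0]; print(ce,s,"u %.4f v %.4f"%(q[:2]@ex-.5059,-.14-q[:2]@ey))
cv2.imwrite("pics/w12c.png",cv2.resize(im[0:270,200:480],None,fx=2.2,fy=2.2,interpolation=cv2.INTER_CUBIC))
```

```text
t60.6 p [ 0.5475 -0.308   0.4279] yaw -5.91 u 0.0708 v 0.1091 zb 0.1919 grip 0.523 f [-0.6  0.2 -0.2]
[304.6  77. ] [294  65  22  25 435] u -0.0351 v 0.1258
[361.9  78.6] [350  67  24  24 441] u -0.0339 v 0.0754
[418.4  80.3] [404  68  28  25 492] u -0.0327 v 0.0256
[331.6 128.8] [322 118  21  22 352] u 0.0092 v 0.1016
[387.  131.3] [376 121  23  22 378] u 0.0113 v 0.0501
```

View pics/w12c.png

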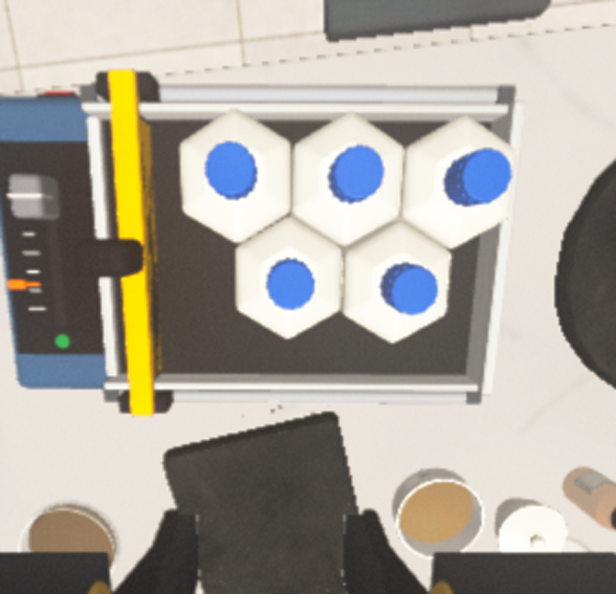

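The pack looks right: three bottles in a column by the near wall, two nested beside them, flats facing the fence, with only hairline gaps. The clamp bar at crop column 130 stands about 20 mm off. Now the clamp bar.

Call:
{"op": "step_arm", "data": {
  "increments": [
    {"claw": 0.5, "tx": 0.03, "ty": -0.03, "tz": 0, "spin": 0},
    {"claw": 0.5, "tx": 0.06, "ty": -0.06, "tz": 0, "spin": 0},
    {"claw": 0.5, "tx": 0.071, "ty": -0.074, "tz": 0, "spin": 0},
    {"claw": 0.5, "tx": 0.071, "ty": -0.074, "tz": 0.04, "spin": 0},
    {"claw": 0.5, "tx": 0.071, "ty": -0.074, "tz": 0.07, "spin": 0},
    {"claw": 0.5, "tx": 0.071, "ty": -0.074, "tz": 0.07, "spin": 0},
    {"claw": 0.5, "tx": 0.071, "ty": -0.074, "tz": 0.07, "spin": 0}
  ]
}}

```text
time: 61.2
position: [0.4647, -0.3742, 0.3559]
tool_rot: [-0.168, -3.132, -0.006]
ft_force: [-0.5, -0.6, 0.5]
grip_width: 0.501
```

Run:
```python
from h import *
st();print(delta(*S(0,.183),.289-HP,-6))
```

```text
t61.2 p [ 0.4647 -0.3742  0.3559] yaw -6.14 u -0.0046 v 0.1836 zb 0.1199 grip 0.501 f [-0.5 -0.6  0.5]
(array([-0.005 ,  0.0004,  0.0668]), np.float64(-0.13656070162254252))
```

Call:
{"op": "step_arm", "data": {
  "increments": [
    {"claw": 0.5, "tx": -0.003, "ty": 0, "tz": 0.03, "spin": 0},
    {"claw": 0.5, "tx": -0.003, "ty": 0, "tz": 0.06, "spin": 0},
    {"claw": 0.5, "tx": -0.003, "ty": 0, "tz": 0.068, "spin": 0},
    {"claw": 0, "tx": -0.003, "ty": 0, "tz": 0.068, "spin": 0},
    {"claw": 0, "tx": -0.003, "ty": 0, "tz": 0.068, "spin": 0},
    {"claw": 0, "tx": -0.003, "ty": 0, "tz": 0.068, "spin": 0},
    {"claw": 0, "tx": -0.003, "ty": 0, "tz": 0.068, "spin": 0},
    {"claw": 0, "tx": -0.003, "ty": 0, "tz": 0.068, "spin": 0}
  ],
  "force": 25
}}

```text
time: 61.87
position: [0.4697, -0.3741, 0.2915]
tool_rot: [0.165, 3.136, 0.008]
ft_force: [-0.6, 6.6, 5.2]
grip_width: 0.276
```

Call:
{"op": "step_arm", "data": {
  "increments": [
    {"claw": 0, "tx": 0, "ty": 0.004, "tz": 0, "spin": 0},
    {"claw": 0, "tx": 0, "ty": 0.008, "tz": 0, "spin": 0},
    {"claw": 0, "tx": 0, "ty": 0.012, "tz": 0, "spin": 0},
    {"claw": 0, "tx": 0, "ty": 0.014, "tz": 0, "spin": 0},
    {"claw": 0, "tx": 0, "ty": 0.016, "tz": 0, "spin": 0},
    {"claw": 0, "tx": 0, "ty": 0.017, "tz": 0, "spin": 0},
    {"claw": 0, "tx": 0, "ty": 0.017, "tz": 0, "spin": 0}
  ]
}}

```text
time: 62.45
position: [0.471, -0.3591, 0.2915]
tool_rot: [0.167, 3.135, -0.002]
ft_force: [0.7, -1.9, 6.3]
grip_width: 0.271
```

Run:
```python
from h import *
st()
```

```text
t62.5 p [ 0.471  -0.3591  0.2915] yaw -6.11 u 0.0001 v 0.1679 zb 0.0555 grip 0.271 f [ 0.7 -1.9  6.3]
```

Call:
{"op": "step_arm", "data": {
  "increments": [
    {"claw": 0, "tx": 0, "ty": 0.002, "tz": 0, "spin": 0},
    {"claw": 0, "tx": 0, "ty": 0.004, "tz": 0, "spin": 0},
    {"claw": 0, "tx": 0, "ty": 0.005, "tz": 0, "spin": 0},
    {"claw": 0, "tx": 0, "ty": 0.006, "tz": 0, "spin": 0},
    {"claw": 0, "tx": 0, "ty": 0.007, "tz": 0, "spin": 0},
    {"claw": 0, "tx": 0, "ty": 0.007, "tz": 0, "spin": 0}
  ]
}}

```text
time: 62.95
position: [0.4716, -0.3529, 0.2915]
tool_rot: [0.168, 3.134, -0.005]
ft_force: [1.0, -4.1, 4.5]
grip_width: 0.271
```

Run:
```python
from h import *
st()
```

```text
t63.0 p [ 0.4716 -0.3529  0.2915] yaw -6.14 u 0.0000 v 0.1616 zb 0.0555 grip 0.271 f [ 1.  -4.1  4.5]
```

Call:
{"op": "step_arm", "data": {
  "increments": [
    {"claw": 0, "tx": 0, "ty": 0.001, "tz": 0, "spin": 0},
    {"claw": 0, "tx": 0, "ty": 0.002, "tz": 0, "spin": 0},
    {"claw": 0, "tx": 0, "ty": 0.002, "tz": 0, "spin": 0},
    {"claw": 0, "tx": 0, "ty": 0.002, "tz": 0, "spin": 0}
  ]
}}

```text
time: 63.28
position: [0.4715, -0.3522, 0.2915]
tool_rot: [0.169, 3.133, -0.01]
ft_force: [1.3, -8.7, 1.6]
grip_width: 0.275
```

Run:
```python
from h import *
st()
```

```text
t63.3 p [ 0.4715 -0.3522  0.2915] yaw -6.19 u -0.0001 v 0.1610 zb 0.0555 grip 0.275 f [ 1.3 -8.7  1.6]
```

Call:
{"op": "step_arm", "data": {
  "increments": [
    {"claw": 0, "tx": 0, "ty": 0.001, "tz": 0, "spin": 0},
    {"claw": 0, "tx": 0, "ty": 0.001, "tz": 0, "spin": 0},
    {"claw": 0.45, "tx": 0, "ty": 0.001, "tz": 0, "spin": 0},
    {"claw": 0.45, "tx": 0, "ty": 0.0, "tz": 0, "spin": 0},
    {"claw": 0.45, "tx": 0, "ty": 0, "tz": 0, "spin": 0},
    {"claw": 0.45, "tx": 0, "ty": 0, "tz": -0.04, "spin": 0},
    {"claw": 0.45, "tx": 0, "ty": 0, "tz": -0.08, "spin": 0},
    {"claw": 0.45, "tx": 0, "ty": 0, "tz": -0.12, "spin": 0}
  ]
}}

```text
time: 63.95
position: [0.471, -0.3487, 0.41]
tool_rot: [-0.167, -3.133, -0.005]
ft_force: [1.5, -0.1, -0.3]
grip_width: 0.449
```

Call:
{"op": "step_arm", "data": {
  "increments": [
    {"claw": 0.4, "tx": -0.04, "ty": 0.03, "tz": 0, "spin": 0},
    {"claw": 0.4, "tx": -0.075, "ty": 0.06, "tz": 0, "spin": 0},
    {"claw": 0.4, "tx": -0.075, "ty": 0.06, "tz": 0, "spin": 0},
    {"claw": 0.4, "tx": -0.075, "ty": 0.06, "tz": 0, "spin": 0}
  ]
}}

```text
time: 64.28
position: [0.5571, -0.292, 0.4081]
tool_rot: [-0.152, -3.136, -0.006]
ft_force: [0.0, 1.1, -0.1]
grip_width: 0.4
```

Run:
```python
from h import *
P,im=shot("wrist","w13"); st()
for ce,s in blobs(im,"blue",60):
    q=cast(P,[ce],.14)[0]; print(ce,s,"u %.4f v %.4f"%(q[:2]@ex-.5059,-.14-q[:2]@ey))
cv2.imwrite("pics/w13c.png",cv2.resize(im[20:210,220:470],None,fx=3.1,fy=3.1,interpolation=cv2.INTER_CUBIC))
```

```text
t64.3 p [ 0.5546 -0.2946  0.4082] yaw -5.77 u 0.0765 v 0.0950 zb 0.1722 grip 0.405 f [-0.2 -0.9 -0.3]
[281.9  70.6] [269  57  26  28 551] u -0.0345 v 0.1251
[343.9  72.8] [332  59  25  28 532] u -0.0332 v 0.0752
[405.3  74.5] [390  61  30  28 601] u -0.0323 v 0.0255
[311.5 126.9] [301 115  22  24 414] u 0.0094 v 0.1015
[371.5 129.5] [359 118  25  24 444] u 0.0112 v 0.0504
```

View pics/w13c.png

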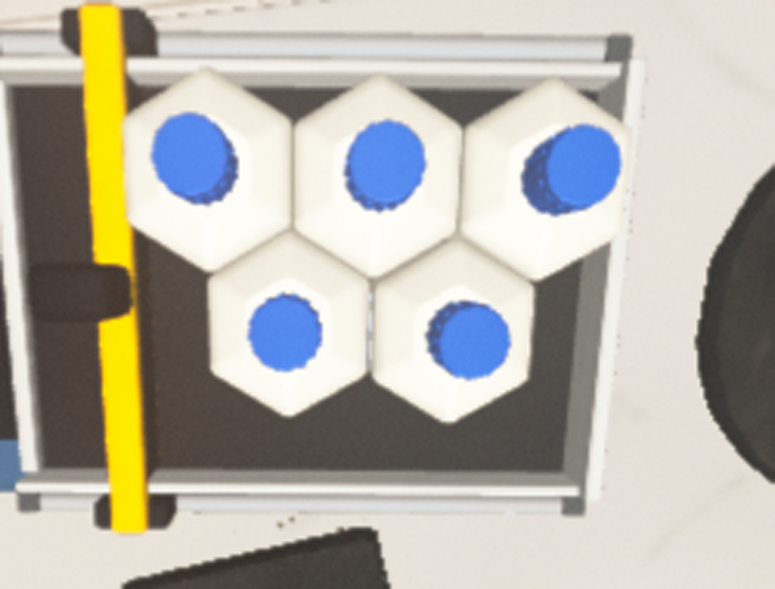

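The clamp bar now bears on the right-hand bottle and the column is tight. A gap of about 1 mm is left between the two lower bottles, at crop (370,320). I'll nudge the lower-right one (B2) into its nest.

Call:
{"op": "step_arm", "data": {
  "increments": [
    {"claw": 0.4, "tx": 0.035, "ty": -0.003, "tz": 0, "spin": 0},
    {"claw": 0.4, "tx": 0.067, "ty": -0.005, "tz": 0, "spin": 0},
    {"claw": 0.4, "tx": 0.067, "ty": -0.005, "tz": 0.02, "spin": 0},
    {"claw": 0.4, "tx": 0.067, "ty": -0.005, "tz": 0.04, "spin": 0},
    {"claw": 0.4, "tx": 0.067, "ty": -0.005, "tz": 0.04, "spin": 0},
    {"claw": 0.4, "tx": 0.067, "ty": -0.005, "tz": 0.04, "spin": 0}
  ]
}}

```text
time: 64.83
position: [0.4842, -0.2958, 0.3689]
tool_rot: [-0.169, -3.134, -0.004]
ft_force: [-0.2, -0.5, -0.6]
grip_width: 0.401
```

Run:
```python
from h import *
st(.0095,.1003,.065)
```

```text
t64.8 p [ 0.4842 -0.2958  0.3689] yaw -6.18 u 0.0065 v 0.1035 zb 0.1329 grip 0.401 f [-0.2 -0.5 -0.6]
shift (array([-0.0032,  0.0031,  0.0679]), np.float64(-0.17603308178144061))
```

Call:
{"op": "step_arm", "data": {
  "increments": [
    {"claw": 0.4, "tx": -0.003, "ty": 0.002, "tz": 0.035, "spin": -0.1},
    {"claw": 0.4, "tx": -0.003, "ty": 0.002, "tz": 0.06, "spin": -0.1},
    {"claw": 0.4, "tx": -0.003, "ty": 0.002, "tz": 0.067, "spin": -0.1},
    {"claw": 0, "tx": -0.003, "ty": 0.002, "tz": 0.067, "spin": -0.1},
    {"claw": 0, "tx": -0.003, "ty": 0.002, "tz": 0.067, "spin": -0.1},
    {"claw": 0, "tx": -0.003, "ty": 0.002, "tz": 0.067, "spin": -0.1},
    {"claw": 0, "tx": -0.003, "ty": 0.002, "tz": 0.067, "spin": -0.1},
    {"claw": 0, "tx": -0.003, "ty": 0.002, "tz": 0.067, "spin": -0.1}
  ],
  "force": 15
}}

```text
time: 65.5
position: [0.4892, -0.2944, 0.3044]
tool_rot: [0.164, 3.135, 0.001]
ft_force: [-0.1, 0.2, 4.3]
grip_width: 0.226
```

Call:
{"op": "step_arm", "data": {
  "increments": [
    {"claw": 0, "tx": 0, "ty": 0.001, "tz": 0, "spin": 0},
    {"claw": 0, "tx": 0, "ty": 0.002, "tz": 0, "spin": 0},
    {"claw": 0, "tx": 0.001, "ty": 0.003, "tz": 0, "spin": 0},
    {"claw": 0, "tx": 0.002, "ty": 0.003, "tz": 0, "spin": 0},
    {"claw": 0, "tx": 0.003, "ty": 0.003, "tz": 0, "spin": 0},
    {"claw": 0, "tx": 0.003, "ty": 0.003, "tz": 0, "spin": 0}
  ]
}}

```text
time: 66.0
position: [0.4872, -0.2926, 0.3047]
tool_rot: [0.165, 3.131, -0.007]
ft_force: [4.3, -5.4, 2.7]
grip_width: 0.221
```

Run:
```python
from h import *
st()
```

```text
t66.0 p [ 0.4872 -0.2926  0.3047] yaw -6.03 u 0.0093 v 0.1000 zb 0.0687 grip 0.221 f [ 4.3 -5.4  2.7]
```

Call:
{"op": "step_arm", "data": {
  "increments": [
    {"claw": 0.4, "tx": 0, "ty": 0, "tz": 0, "spin": 0},
    {"claw": 0.4, "tx": 0, "ty": 0, "tz": 0, "spin": 0},
    {"claw": 0.4, "tx": 0, "ty": 0, "tz": 0, "spin": 0},
    {"claw": 0.4, "tx": 0, "ty": 0, "tz": -0.04, "spin": 0},
    {"claw": 0.4, "tx": 0, "ty": 0, "tz": -0.08, "spin": 0},
    {"claw": 0.4, "tx": 0, "ty": 0, "tz": -0.12, "spin": 0},
    {"claw": 0.4, "tx": -0.02, "ty": -0.03, "tz": -0.13, "spin": 0},
    {"claw": 0.4, "tx": -0.04, "ty": -0.06, "tz": -0.13, "spin": 0}
  ]
}}

```text
time: 66.67
position: [0.5222, -0.3519, 0.438]
tool_rot: [0.148, 3.128, 0.006]
ft_force: [-0.4, 0.1, 1.3]
grip_width: 0.4
```

Call:
{"op": "step_arm", "data": {
  "increments": [
    {"claw": 0.4, "tx": -0.01, "ty": -0.02, "tz": 0, "spin": 0},
    {"claw": 0.4, "tx": -0.01, "ty": -0.02, "tz": 0, "spin": 0},
    {"claw": 0.4, "tx": -0.01, "ty": -0.02, "tz": 0, "spin": 0},
    {"claw": 0.4, "tx": -0.01, "ty": -0.02, "tz": 0, "spin": 0}
  ]
}}

```text
time: 67.0
position: [0.5268, -0.3751, 0.4317]
tool_rot: [-0.165, -3.135, -0.004]
ft_force: [-0.0, -0.4, -0.5]
grip_width: 0.396
```

Run:
```python
from h import *
P,im=shot("wrist","w14"); np.save("w14.npy",np.array([P],dtype=object)); st()
for ce,s in blobs(im,"blue",60):
    q=cast(P,[ce],.14)[0]; print(ce,s,"u %.4f v %.4f"%(q[:2]@ex-.5059,-.14-q[:2]@ey))
q=proj(P,[[*S(-.028,.2247),.088],[*S(.0164,.235),.056]]);print(q); x,y=q.mean(0).astype(int)
x0,y0=max(x-70,0),max(y-70,0);print(x0,y0)
cv2.imwrite("pics/w14c.png",cv2.resize(im[y0:y0+140,x0:x0+140],None,fx=4,fy=4,interpolation=cv2.INTER_CUBIC))
for ce,s in blobs(im,"orange",15): print("orange",ce,s)
```

```text
t67.0 p [ 0.527  -0.3747  0.4319] yaw -5.98 u 0.0574 v 0.1776 zb 0.1959 grip 0.402 f [-0.2  0.7  0.1]
[380.1  99.5] [369  89  23  22 409] u -0.0347 v 0.1254
[435.9 101.2] [422  90  27  23 426] u -0.0332 v 0.0746
[488.1 102. ] [469  91  35  23 572] u -0.0326 v 0.0268
[403.  148.7] [392 138  23  22 359] u 0.0096 v 0.1010
[456.5 151. ] [440 140  29  22 407] u 0.0119 v 0.0496
[[279.0737595  107.61666122]
 [276.18657    145.2156459 ]]
207 56
orange [265.6 144.9] [260 143  15   5  51]
```

View pics/w14c.png

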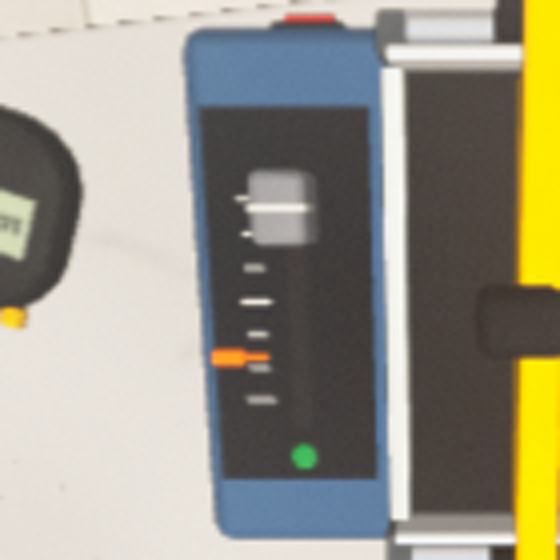

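The crop shows the white line at (277,208), the orange tip at (268,357), and the slider still at its stop. Next I compute the travel and approach.

Run:
```python
from h import *
P=np.load("w14.npy",allow_pickle=True)[0]
f=lambda c:np.array(c)/4+[207,56]
for n,c,z in(("lineL",(250,207),.088),("lineR",(309,208),.088),("tip",(268,357),.056),("cap front",(250,175),.088),("cap back",(252,244),.088)):
    q=cast(P,[f(c)],z)[0];print(n,"u %.4f v %.4f"%(q[:2]@ex-.5059,-.14-q[:2]@ey))
print(delta(*S(-.028,.2247),.30-HP,-96),get_state()["joint_positions"].round(2))
```

```text
lineL u -0.0279 v 0.2351
lineR u -0.0276 v 0.2191
tip u 0.0164 v 0.2377
cap front u -0.0361 v 0.2346
cap back u -0.0182 v 0.2351
(array([ 0.0852, -0.0475,  0.132 ]), np.float64(-89.98224015770572)) [-0.18  0.46  1.06  1.45 -0.4   1.47  2.34]
```

Call:
{"op": "step_arm", "data": {
  "increments": [
    {"claw": 0.4, "tx": 0.02, "ty": -0.01, "tz": 0, "spin": 7},
    {"claw": 0.4, "tx": 0.04, "ty": -0.02, "tz": 0, "spin": 14},
    {"claw": 0.4, "tx": 0.06, "ty": -0.03, "tz": 0, "spin": 21},
    {"claw": 0.4, "tx": 0.085, "ty": -0.049, "tz": 0, "spin": 28},
    {"claw": 0.4, "tx": 0.085, "ty": -0.049, "tz": 0, "spin": 35},
    {"claw": 0.4, "tx": 0.085, "ty": -0.049, "tz": 0, "spin": 42},
    {"claw": 0.4, "tx": 0.085, "ty": -0.049, "tz": 0, "spin": 49},
    {"claw": 0.4, "tx": 0.085, "ty": -0.049, "tz": 0, "spin": 56}
  ]
}}

```text
time: 67.72
position: [0.4376, -0.4142, 0.4324]
tool_rot: [-1.624, -2.688, -0.005]
ft_force: [-0.6, 0.1, -0.3]
grip_width: 0.402
```

Call:
{"op": "step_arm", "data": {
  "increments": [
    {"claw": 0.4, "tx": 0, "ty": 0, "tz": 0.02, "spin": 7},
    {"claw": 0.4, "tx": 0, "ty": 0, "tz": 0.04, "spin": 14},
    {"claw": 0.4, "tx": 0, "ty": 0, "tz": 0.06, "spin": 21},
    {"claw": 0.4, "tx": 0, "ty": 0, "tz": 0.08, "spin": 28},
    {"claw": 0.4, "tx": 0, "ty": 0, "tz": 0.1, "spin": 34},
    {"claw": 0.4, "tx": 0, "ty": 0, "tz": 0.12, "spin": 34},
    {"claw": 0.4, "tx": 0, "ty": 0, "tz": 0.12, "spin": 34},
    {"claw": 0.4, "tx": 0, "ty": 0, "tz": 0.12, "spin": 34}
  ]
}}

```text
time: 68.38
position: [0.4377, -0.414, 0.312]
tool_rot: [-2.33, -2.102, -0.002]
ft_force: [0.7, -1.5, -0.1]
grip_width: 0.401
```

Run:
```python
from h import *
st();print(delta(*S(-.0278,.2265),.083,-96),get_state()["joint_positions"].round(2))
```

```text
t68.4 p [ 0.4377 -0.414   0.312 ] yaw -95.91 u -0.0274 v 0.2259 zb 0.0760 grip 0.401 f [ 0.7 -1.5 -0.1]
(array([-0.0008, -0.0003,  0.0655]), np.float64(0.09183401029144989)) [-0.19  0.53  1.19  1.72 -0.51  1.26  1.02]
```

Call:
{"op": "step_arm", "data": {
  "increments": [
    {"claw": 0.4, "tx": 0, "ty": 0, "tz": 0.03, "spin": 0},
    {"claw": 0.4, "tx": 0, "ty": 0, "tz": 0.06, "spin": 0},
    {"claw": 0.4, "tx": 0, "ty": 0, "tz": 0.066, "spin": 0},
    {"claw": 0.4, "tx": 0, "ty": 0, "tz": 0.066, "spin": 0},
    {"claw": 0, "tx": 0, "ty": 0, "tz": 0.066, "spin": 0},
    {"claw": 0, "tx": 0, "ty": 0, "tz": 0.066, "spin": 0},
    {"claw": 0, "tx": 0, "ty": 0, "tz": 0.066, "spin": 0},
    {"claw": 0, "tx": 0, "ty": 0, "tz": 0.066, "spin": 0}
  ],
  "force": 10
}}

```text
time: 69.05
position: [0.4377, -0.4159, 0.2483]
tool_rot: [2.334, 2.101, 0.001]
ft_force: [-0.8, 0.9, 4.8]
grip_width: 0.225
```

Call:
{"op": "step_arm", "data": {
  "increments": [
    {"claw": 0, "tx": 0, "ty": 0, "tz": 0, "spin": 0},
    {"claw": 0, "tx": 0, "ty": 0, "tz": 0, "spin": 0}
  ]
}}

```text
time: 69.22
position: [0.4377, -0.4159, 0.2483]
tool_rot: [2.334, 2.101, 0.002]
ft_force: [-0.8, 0.9, 6.5]
grip_width: 0.227
```

Run:
```python
from h import *
st()
```

```text
t69.2 p [ 0.4377 -0.4159  0.2483] yaw -96.01 u -0.0271 v 0.2279 zb 0.0123 grip 0.227 f [-0.8  0.9  6.5]
```

Call:
{"op": "step_arm", "data": {
  "increments": [
    {"claw": 0, "tx": 0, "ty": 0.01, "tz": 0, "spin": 0},
    {"claw": 0, "tx": 0, "ty": 0.02, "tz": 0, "spin": 0},
    {"claw": 0, "tx": 0, "ty": 0.03, "tz": 0, "spin": 0},
    {"claw": 0, "tx": 0, "ty": 0.038, "tz": 0, "spin": 0},
    {"claw": 0, "tx": 0, "ty": 0.044, "tz": 0, "spin": 0},
    {"claw": 0, "tx": 0, "ty": 0.044, "tz": 0, "spin": 0},
    {"claw": 0, "tx": 0, "ty": 0.044, "tz": 0, "spin": 0},
    {"claw": 0, "tx": 0, "ty": 0.044, "tz": 0, "spin": 0}
  ]
}}

```text
time: 69.88
position: [0.4823, -0.4205, 0.2483]
tool_rot: [2.332, 2.101, 0.002]
ft_force: [1.4, 0.6, 5.8]
grip_width: 0.23
```

Run:
```python
from h import *
st()
```

```text
t69.9 p [ 0.4823 -0.4205  0.2483] yaw -95.98 u 0.0177 v 0.2278 zb 0.0123 grip 0.230 f [1.4 0.6 5.8]
```

Call:
{"op": "step_arm", "data": {
  "increments": [
    {"claw": 0, "tx": 0, "ty": -0.0005, "tz": 0, "spin": 0},
    {"claw": 0, "tx": 0, "ty": -0.0005, "tz": 0, "spin": 0},
    {"claw": 0.42, "tx": 0, "ty": -0.0005, "tz": 0, "spin": 0},
    {"claw": 0.42, "tx": 0, "ty": -0.0005, "tz": 0, "spin": 0},
    {"claw": 0.42, "tx": 0, "ty": -0.0005, "tz": 0, "spin": 0},
    {"claw": 0.42, "tx": 0, "ty": -0.0005, "tz": -0.04, "spin": 0},
    {"claw": 0.42, "tx": 0, "ty": -0.0005, "tz": -0.08, "spin": 0},
    {"claw": 0.42, "tx": 0, "ty": -0.0005, "tz": -0.12, "spin": 0}
  ]
}}

```text
time: 70.55
position: [0.4804, -0.4195, 0.3669]
tool_rot: [-2.332, -2.099, 0.001]
ft_force: [1.2, -0.7, 0.2]
grip_width: 0.413
```

Call:
{"op": "step_arm", "data": {
  "increments": [
    {"claw": 0.42, "tx": 0, "ty": 0, "tz": -0.03, "spin": 0},
    {"claw": 0.42, "tx": 0.0, "ty": 0, "tz": -0.06, "spin": 0},
    {"claw": 0.42, "tx": 0, "ty": 0, "tz": -0.06, "spin": 0},
    {"claw": 0.42, "tx": 0, "ty": 0, "tz": -0.06, "spin": 0}
  ]
}}

```text
time: 70.88
position: [0.4806, -0.4205, 0.428]
tool_rot: [2.334, 2.101, 0.002]
ft_force: [0.0, -0.3, -0.3]
grip_width: 0.423
```

Run:
```python
from h import *
P,im=shot("wrist","w15"); np.save("w15.npy",np.array([P],dtype=object)); st()
for ce,s in blobs(im,"blue",60): 
    q=cast(P,[ce],.14)[0]; print(ce,"u %.4f v %.4f"%(q[:2]@ex-.5059,-.14-q[:2]@ey))
q=proj(P,[[*S(.0164,.2265),.088],[*S(.0164,.2377),.056]]);print(q)
cv2.imwrite("pics/w15c.png",cv2.resize(im[0:270,190:430],None,fx=2.2,fy=2.2,interpolation=cv2.INTER_CUBIC))
```

```text
t70.9 p [ 0.4807 -0.4199  0.4263] yaw -96.01 u 0.0160 v 0.2274 zb 0.1903 grip 0.416 f [-0.2 -0.  -1.1]
[263.3  21.4] u -0.0327 v 0.0759
[314.8  55.2] u 0.0097 v 0.1014
[265.4  85.6] u -0.0340 v 0.1255
[635.3 197.8] u 0.3290 v 0.2300
[[322.76553363 181.95586834]
 [322.724149   184.18887477]]
```

View pics/w15c.png

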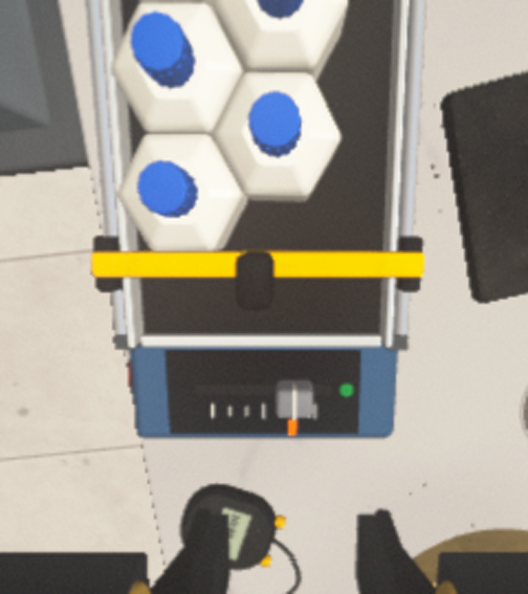

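The pack is tight against the bar. The white line at crop column 294 is nearly level with the orange marker at column 292. I'll measure that to sub-pixel precision.

Run:
```python
from h import *
P=np.load("w15.npy",allow_pickle=True)[0];im=cv2.imread("pics/w15.png")
for ce,s in blobs(im,"orange",8): print("orange",ce,s)
g=im.min(axis=2).astype(float)
for r in range(174,198,2):
    w=g[r,312:338]; print(r,w.astype(int).tolist())
def uv(c,z):
    q=cast(P,[c],z)[0]; return "u %.4f v %.4f"%(q[:2]@ex-.5059,-.14-q[:2]@ey)
print(uv((323.5,182),.088),uv((323,194),.056))
```

```text
orange [322.6 193.7] [321 190   5   8  31]
orange [347.9 324.4] [343 319  11  11  17]
orange [342.2 328.9] [338 328  10   2  11]
174 [49, 51, 52, 57, 75, 85, 87, 86, 87, 86, 89, 103, 93, 86, 86, 89, 89, 89, 93, 80, 61, 49, 52, 51, 48, 50]
176 [58, 55, 57, 69, 81, 89, 93, 94, 93, 94, 99, 124, 118, 99, 94, 95, 96, 99, 98, 101, 71, 55, 57, 54, 58, 54]
178 [55, 52, 56, 76, 107, 127, 137, 136, 138, 137, 147, 200, 186, 152, 140, 142, 140, 140, 144, 133, 89, 60, 56, 57, 56, 56]
180 [51, 51, 55, 82, 113, 140, 150, 152, 152, 150, 163, 208, 196, 166, 158, 159, 159, 159, 157, 145, 91, 59, 50, 49, 52, 52]
182 [49, 49, 55, 84, 115, 140, 151, 153, 151, 153, 161, 207, 195, 165, 156, 156, 156, 158, 158, 147, 97, 66, 54, 50, 51, 51]
184 [51, 52, 55, 79, 117, 140, 149, 149, 151, 149, 161, 208, 194, 165, 153, 154, 155, 154, 157, 153, 142, 128, 80, 54, 52, 54]
186 [51, 50, 56, 81, 116, 141, 147, 148, 148, 147, 157, 206, 195, 161, 152, 152, 151, 154, 154, 151, 147, 134, 84, 53, 54, 54]
188 [53, 49, 53, 65, 110, 135, 142, 143, 145, 144, 152, 204, 191, 157, 147, 149, 146, 147, 151, 129, 128, 129, 80, 57, 52, 50]
190 [52, 51, 52, 51, 55, 62, 64, 63, 62, 54, 85, 179, 146, 88, 65, 64, 65, 66, 74, 63, 83, 88, 64, 53, 55, 54]
192 [51, 51, 53, 52, 51, 52, 53, 51, 48, 31, 24, 27, 38, 48, 51, 53, 54, 53, 51, 54, 54, 52, 54, 54, 52, 55]
194 [54, 53, 52, 54, 53, 53, 52, 50, 47, 31, 25, 22, 36, 50, 54, 55, 52, 56, 53, 54, 53, 53, 55, 51, 52, 55]
196 [59, 57, 59, 60, 56, 58, 58, 60, 62, 39, 21, 28, 51, 63, 60, 60, 58, 59, 60, 55, 59, 60, 61, 59, 62, 62]
u 0.0173 v 0.2266 u 0.0167 v 0.2508
```

The line sits about 1 mm past the marker, so I'll regrip and correct it by 0.9 mm.

Call:
{"op": "step_arm", "data": {
  "increments": [
    {"claw": 0.42, "tx": 0, "ty": -0.0003, "tz": 0.04, "spin": 0},
    {"claw": 0.42, "tx": 0, "ty": -0.0003, "tz": 0.08, "spin": 0},
    {"claw": 0.42, "tx": 0, "ty": -0.0003, "tz": 0.12, "spin": 0},
    {"claw": 0.42, "tx": 0, "ty": -0.0003, "tz": 0.155, "spin": 0},
    {"claw": 0.42, "tx": 0, "ty": -0.0003, "tz": 0.175, "spin": 0},
    {"claw": 0.42, "tx": 0, "ty": -0.0003, "tz": 0.178, "spin": 0},
    {"claw": 0.42, "tx": 0, "ty": -0.0003, "tz": 0.178, "spin": 0},
    {"claw": 0.42, "tx": 0, "ty": -0.0003, "tz": 0.178, "spin": 0}
  ]
}}

```text
time: 71.6
position: [0.4804, -0.4201, 0.2489]
tool_rot: [-2.334, -2.101, 0.0]
ft_force: [0.0, -0.3, 0.6]
grip_width: 0.419
```

Call:
{"op": "step_arm", "data": {
  "increments": [
    {"claw": 0, "tx": 0, "ty": 0, "tz": 0, "spin": 0},
    {"claw": 0, "tx": 0, "ty": 0, "tz": 0, "spin": 0},
    {"claw": 0, "tx": 0, "ty": 0, "tz": 0, "spin": 0},
    {"claw": 0, "tx": 0, "ty": 0, "tz": 0, "spin": 0},
    {"claw": 0, "tx": 0, "ty": -0.0004, "tz": 0, "spin": 0},
    {"claw": 0, "tx": 0, "ty": -0.0006, "tz": 0, "spin": 0},
    {"claw": 0, "tx": 0, "ty": -0.0006, "tz": 0, "spin": 0},
    {"claw": 0, "tx": 0, "ty": -0.0006, "tz": 0, "spin": 0}
  ]
}}

```text
time: 72.27
position: [0.4805, -0.42, 0.2496]
tool_rot: [2.334, 2.102, 0.002]
ft_force: [0.6, -0.9, 6.2]
grip_width: 0.231
```

Run:
```python
from h import *
st()
```

```text
t72.3 p [ 0.4805 -0.42    0.2496] yaw -95.98 u 0.0159 v 0.2275 zb 0.0136 grip 0.231 f [ 0.6 -0.9  6.2]
```

Call:
{"op": "step_arm", "data": {
  "increments": [
    {"claw": 0.42, "tx": 0, "ty": 0, "tz": 0, "spin": 0},
    {"claw": 0.42, "tx": 0, "ty": 0, "tz": 0, "spin": 0},
    {"claw": 0.42, "tx": 0, "ty": 0, "tz": 0, "spin": 0},
    {"claw": 0.42, "tx": 0, "ty": 0, "tz": -0.04, "spin": 0},
    {"claw": 0.42, "tx": 0, "ty": 0, "tz": -0.08, "spin": 0},
    {"claw": 0.42, "tx": 0, "ty": 0, "tz": -0.12, "spin": 0},
    {"claw": 0.42, "tx": 0, "ty": 0, "tz": -0.16, "spin": 0},
    {"claw": 0.42, "tx": 0, "ty": 0, "tz": -0.178, "spin": 0}
  ]
}}

```text
time: 72.93
position: [0.4795, -0.4209, 0.4314]
tool_rot: [2.333, 2.099, 0.001]
ft_force: [-0.2, -0.9, 0.1]
grip_width: 0.421
```

Call:
{"op": "step_arm", "data": {
  "increments": [
    {"claw": 0.42, "tx": 0, "ty": 0, "tz": 0, "spin": 0},
    {"claw": 0.42, "tx": 0, "ty": 0, "tz": 0, "spin": 0},
    {"claw": 0.42, "tx": 0, "ty": 0, "tz": 0, "spin": 0},
    {"claw": 0.42, "tx": 0, "ty": 0, "tz": 0, "spin": 0}
  ]
}}

```text
time: 73.27
position: [0.4799, -0.4193, 0.4245]
tool_rot: [-2.331, -2.099, 0.0]
ft_force: [-0.1, -0.1, 0.3]
grip_width: 0.416
```

Run:
```python
from h import *
P,im=shot("wrist","w16");st()
g=im.min(axis=2).astype(float)
q=proj(P,[[*S(.0164,.2265),.088],[*S(.0164,.2450),.056]]);print(q.round(1))
r=int(q[0,1]);x=int(q[0,0]);rows=g[r-3:r+4,x-12:x+14].mean(0);print(x-12,rows.astype(int).tolist())
w=np.clip(rows-165,0,None);cl=(w*np.arange(x-12,x+14)).sum()/w.sum()
o=min(blobs(im,"orange",8),key=lambda b:np.hypot(*(b[0]-q[1])));print("orange",o)
def u(c,z): return cast(P,[c],z)[0][:2]@ex-.5059
print("line col %.2f u %.4f  marker u %.4f"%(cl,u((cl,r),.088),u(o[0],.056)))
P,im=shot("top")
for c in("blue","red"):
  for ce,s in blobs(im,c,6):
    if 180<ce[0]<420 and 190<ce[1]<270: print(c,ce,cast(P,[ce],.146 if ce[0]>340 else .083)[0].round(3))
for ce,s in blobs(im,"orange",100): print("rack",ce,cast(P,[ce],.056)[0].round(3))
```

```text
t73.3 p [ 0.4799 -0.4194  0.4246] yaw -96.01 u 0.0152 v 0.2269 zb 0.1886 grip 0.420 f [-0.1  0.2  0.2]
[[325.1 184.4]
 [325.  192. ]]
313 [54, 50, 52, 75, 112, 139, 148, 149, 150, 150, 158, 195, 190, 163, 154, 155, 155, 156, 156, 149, 102, 71, 84, 66, 53, 51]
orange (array([324.9, 196.2]), array([323, 193,   5,   7,  31], dtype=int32))
line col 324.45 u 0.0157  marker u 0.0163
blue [380.1 226.4] [ 0.492 -0.241  0.146]
blue [396.  228.3] [ 0.485 -0.293  0.146]
blue [371.6 239. ] [ 0.452 -0.213  0.146]
blue [386.9 240.6] [ 0.446 -0.262  0.146]
blue [402.1 242.6] [ 0.439 -0.312  0.146]
red [199.4 242.7] [0.445 0.363 0.083]
rack [608.3 138.1] [ 0.808 -1.115  0.056]
rack [272.6 162.3] [0.724 0.116 0.056]
```

The line and marker now agree to about 0.6 mm. The finished bottle stands in the steel tray and the rack hasn't moved. I'm handing the job in.

Run:
```python
from bench import workorder
print(workorder.close_job())
```

```text
the job is handed in; nothing more can be done
None
```

I finished the changeover and handed it in at 73 s of the 210 s allowed; the hand-in reported no verdict.

**What I did**
- I stood the red-capped bottle in the steel tray, then slid the clamp bar fully back.
- All five blue-capped bottles went into the shaker tray: three in a column with flats to the fence, and two nested beside them.
- I pushed the bar against the pack until it resisted at about 9 N plus a little more. The speed slider came last.

**Last checks**
- **Pack:** the bottle-to-bottle spacing in the clamped column measured 49.7–49.9 mm against 50 mm. After clamping, I pushed one of the nested bottles (the one nearer the bar) into place until I felt contact. The camera still read about 1 mm high for its position, partly because of the viewing angle, so a sub-millimetre gap to the other nested bottle may remain.
- **Slider:** it first landed about 1 mm past the marker, so I corrected it. It now reads about 0.6 mm short, within the 2 mm calibration.
- **Rack and red bottle:** in the last overhead picture the rack was where it started and the red-capped bottle was in its tray.
- **Brown vial:** I made no measurement of it at the end.

**Other things to know**
- One bottle was pressed on the bench with about 40 N on the wrist while I set it down. That is at the contact limit for the arm or gripper body, but the force went through the held bottle.
- I lifted one bottle and set it back down before moving the clamp bar, to keep the order asked.

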